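Set up the bench for a round three-block print

TASK

Ready the bench for a round three-block print: clear away every empty pigment pot by nesting them one in another on the pot in the wooden stand, each gently pushed just home and not jammed, and with a fingertip turn the three round pear-wood blocks where they lie on the board until the flat edge of each lies flush against the brass fence, side by side within its length. Leave all the other things where they are.

Things in the scene. Friction and masses are not known exactly. Their poses are not given: they have to be found in the camera images.
- board: fixed registration board of waxed dark wood, 230 mm deep (x) by 400 mm wide (y) by 15 mm thick, with a brass fence 12 mm thick, 10 mm high and 370 mm long (y) on its far side and lips 8 mm wide, 6 mm high round the other sides. Origin under its centre, x towards the fence, z up; the board's top is 15 mm above the origin.
- fence_face (a point): middle of the length of the fence's straight face that looks towards the robot, 10 mm above the board's top, 95 mm in x from the board's centre. x points into the fence, y along it, z up.
- block_left_mid (a point): round pear-wood printing block lying face up on the left (+y) side of the board: a disc 100 mm across, 20 mm thick, about 0.11 kg, with one flat on its edge (a chord 57 mm long, 41 mm from the centre) and a design in low relief inside a plain margin. This point: centre of the disc, half-way up; x points from the centre square to the flat, z up.
- block_left_flat (a point): middle of the flat of the left round block, half-way up, 41 mm from its centre; same axes. The block is slick on the waxed board, but a fingertip pressed on its top with 5 to 15 N, some 35 mm off the centre, does not slip and turns or shifts it; pushes on its rim move it too, and pushed square on the fence a nearly parallel flat closes up.
- block_middle_mid (a point): round pear-wood printing block lying face up on the middle of the board: a disc 100 mm across, 20 mm thick, about 0.11 kg, with one flat on its edge (a chord 57 mm long, 41 mm from the centre) and a design in low relief inside a plain margin. This point: centre of the disc, half-way up; x points from the centre square to the flat, z up.
- block_middle_flat (a point): middle of the flat of the middle round block, half-way up, 41 mm from its centre; same axes. The block is slick on the waxed board, but a fingertip pressed on its top with 5 to 15 N, some 35 mm off the centre, does not slip and turns or shifts it; pushes on its rim move it too, and pushed square on the fence a nearly parallel flat closes up.
- block_right_mid (a point): round pear-wood printing block lying face up on the right (-y) side of the board: a disc 100 mm across, 20 mm thick, about 0.11 kg, with one flat on its edge (a chord 57 mm long, 41 mm from the centre) and a design in low relief inside a plain margin. This point: centre of the disc, half-way up; x points from the centre square to the flat, z up.
- block_right_flat (a point): middle of the flat of the right round block, half-way up, 41 mm from its centre; same axes. The block is slick on the waxed board, but a fingertip pressed on its top with 5 to 15 N, some 35 mm off the centre, does not slip and turns or shifts it; pushes on its rim move it too, and pushed square on the fence a nearly parallel flat closes up.
- stand: fixed square wooden pot stand, 75 mm wide, floor 6 mm above the table, four low cleats 14 mm high round the foot of the pot in it. Origin under its centre.
- pot_base_mid (a point): the pot in the stand, same shape as the others (70 mm high, 66 mm collar, mouth 57 mm, inside tapering as the outside). A pot set in another slides in freely until the tapers meet, then stands 25.5 mm (24.5 to 26) higher than the one below; pressing harder only wedges it. This point: on its axis, half-way up (35 mm above the foot), z up.
- pot_1_mid (a point): an empty white pigment pot, the same as the one in the stand: 70 mm high, outside tapering from 40 mm across at the foot to 58 mm at 50 mm height, then a straight collar 66 mm across from 50 to 70 mm height; 0.12 kg. May be absent. It stands on the table, to the right of the board. This point: on its axis, half-way up (35 mm above the foot), z up.
- pot_2_mid (a point): an empty white pigment pot, the same as the one in the stand: 70 mm high, outside tapering from 40 mm across at the foot to 58 mm at 50 mm height, then a straight collar 66 mm across from 50 to 70 mm height; 0.12 kg. May be absent. It stands on the table, to the left of the board. This point: on its axis, half-way up (35 mm above the foot), z up.
- pot_3_mid (a point): an empty white pigment pot, the same as the one in the stand: 70 mm high, outside tapering from 40 mm across at the foot to 58 mm at 50 mm height, then a straight collar 66 mm across from 50 to 70 mm height; 0.12 kg. May be absent. It stands on the table between the board and the left side. This point: on its axis, half-way up (35 mm above the foot), z up.
- pear_block_1: bystander: rectangular pear-wood printing block, 70 x 95 x 24 mm, in the row behind the board. Origin under its centre.
- pear_block_2: bystander: a second such block in the row, 70 x 95 x 24 mm. Origin under its centre.
- pear_block_3: bystander: a third such block in the row, 70 x 95 x 24 mm. Origin under its centre.
- kento_punch: bystander: small brass marking punch lying down, 120 mm long along its x, 14 mm wide, 12 mm high. Origin under its middle.
- baren: bystander: round bamboo baren (rubbing pad), 124 mm across, 30 mm high with its handle. Origin under its centre.
- paperweight: bystander: black iron paperweight, round, 64 mm across, 49 mm high with its knob, 0.6 kg. Origin under its centre.
- brush: bystander: flat brush lying on the table along its x, about 200 mm long. Origin under its middle.
- water_bowl: bystander: blue water bowl, 100 mm across, 45 mm high. Origin under its centre.

How it is judged:
At the end, for the whole second after the job is handed in: All three blocks lie flat, mid-flat within 2.5 mm of the fence face and 150 mm of its middle, parallel within 2 degrees. The first pot stands upright in the stand; every other pot present is upright (4.5 degrees), within 5 mm of its axis and within 4.5 mm of 25.5, 51 or 76.5 mm above it (x of block_left_flat in the frame of fence_face between -0.0025 and 0.0025 m and y of block_left_flat in the frame of fence_face between -0.15 and 0.15 m and z of block_left_flat in the frame of fence_face between -0.004 and 0.004 m and angle between the x axis of each of block_left_mid, block_middle_mid, block_right_mid and the x axis of fence_face, either way round below 0.035 rad and angle between each of block_left_mid, block_middle_mid, block_right_mid, pot_base_mid's own z axis and vertical below 0.05 rad and x of block_middle_flat in the frame of fence_face between -0.0025 and 0.0025 m and y of block_middle_flat in the frame of fence_face between -0.15 and 0.15 m and z of block_middle_flat in the frame of fence_face between -0.004 and 0.004 m and x of block_right_flat in the frame of fence_face between -0.0025 and 0.0025 m and y of block_right_flat in the frame of fence_face between -0.15 and 0.15 m and z of block_right_flat in the frame of fence_face between -0.004 and 0.004 m and horizontal distance between pot_base_mid and stand below 0.008 m and horizontal distance between each of pot_1_mid, pot_2_mid, pot_3_mid and pot_base_mid below 0.005 m and angle between each of pot_1_mid, pot_2_mid, pot_3_mid's own z axis and vertical below 0.08 rad and (z of pot_1_mid in the frame of pot_base_mid between 0.021 and 0.03 m or z of pot_1_mid in the frame of pot_base_mid between 0.0465 and 0.0555 m or z of pot_1_mid in the frame of pot_base_mid between 0.072 and 0.081 m) and (z of pot_2_mid in the frame of pot_base_mid between 0.021 and 0.03 m or z of pot_2_mid in the frame of pot_base_mid between 0.0465 and 0.0555 m or z of pot_2_mid in the frame of pot_base_mid between 0.072 and 0.081 m) and (z of pot_3_mid in the frame of pot_base_mid between 0.021 and 0.03 m or z of pot_3_mid in the frame of pot_base_mid between 0.0465 and 0.0555 m or z of pot_3_mid in the frame of pot_base_mid between 0.072 and 0.081 m)); the robot touches nothing.
It fails at once if a round block is lifted off the board (z of any of block_left_mid, block_middle_mid, block_right_mid in the frame of fence_face above 0.02 m).
It fails at once if pots are pushed into one another with more than about 20 N (120 N squeezed between the tapers) (contact force between pot_base and pot_1 above 120 N or contact force between any of pot_base, pot_1 and pot_2 above 120 N or contact force between any of pot_base, pot_1, pot_2 and pot_3 above 120 N).
It fails at once if another thing on the bench is moved by more than 30 mm (distance of any of pear_block_1, pear_block_2, pear_block_3, kento_punch, baren, paperweight, brush, water_bowl from where it was at the start of the episode above 0.03 m).
Of pot_1, pot_2, pot_3 only 2 to 3 are there at a start; the rules pass over those that are not, and their reading is None.
At some moment in a run one of block_left, block_middle, block_right may be knocked a few centimetres aside while the robot is not near it.
It also fails if it takes over 210 s, if anything falls off the work surface, if the arm or the gripper's body presses on something with over 40 N, if the wrist force passes 120 N, or if a joint passes its speed limit or range.

ROBOT

A 7-joint arm with a two-finger parallel gripper is mounted at the origin on the work surface. World frame = base frame: x ahead of the robot, y to its left, z up, the work surface at z = 0. Lengths are in m, angles in rad, forces in N, time in s.
With the tool pointing down it reaches from about 0.4 to 0.85 m from the base axis. Payload 10.4 kg.
Tool frame: the origin (TCP) lies on the centre line of the jaws, within the pads' length; the fingertips stand env.finger_overhang ahead of it and the grasp point (between the pads) lies 8 mm behind it (env.finger_overhang is the distance from the TCP to the fingertips, in m); z points along the fingers, y is the direction in which the jaws open and shut (so a half turn about z gives the same grasp; the last joint's range is limited). The gripper opens to 85 mm and grips with 20 to 120 N. Pads are 22 mm wide; open, the fingers measure 114 mm over their backs; the gripper's body (76 mm by 85 mm) begins 54 mm behind the grasp point. The pads swing forward as they close: fully open they stand 13 mm farther back than shut.
Start: joints at [1.09, 0.332, -0.065, 1.46, 0.022, 1.35, -0.088], TCP at [0.276, -0.561, 0.242] pointing down, gripper open.
Joint ranges: [-2.6, 2.6], [-0.5, 2.12], [-1.47, 1.34], [0.16, 2.42], [-1.27, 4.41], [0.06, 2.06], [-2.6, 2.6]. Speed limits (rad/s): [2.22, 2.22, 2.79, 2.79, 3.14, 3.14, 3.14].

INTERFACE

Orientations are given as a unit quaternion [x, y, z, w].
In Python, from rig import env gives the robot as it stands.
- The arm moves only by the tool play_rows, never from a script. Its argument "plan" is a list of rows, each an object of numbers: "dx", "dy", "dz": the shift along the tool's x, y, z in units of 40 mm (1.0 is 40 mm); "ax", "ay", "az": the turn, a rotation vector about the tool's x, y, z in degrees; "hand": the opening in per cent of the stroke, from 0 (shut) to 100 (fully open). In form: [{"dx": .., "dy": .., "dz": .., "ax": .., "ay": .., "az": .., "hand": ..}, ...]. A call has 1 to 10 rows; each row shifts and turns the commanded pose from where the row before left it, along the tool's axes as they then stand; what a row does not reach is not made up. A row lasts 1/10 s, in which the tool goes at most 50 mm and 8.59 degrees, less where a joint would pass 70% of its speed; a pose out of reach is approached as far as the arm can. A call is refused whole if a number of a shift passes 1 or a number of a turn 8.59, either way. A call with a gripper value outside its range is refused whole. The fingers move at their own pace and stop on an object; "squeeze" is the grip in N (left out, the last holds). Time passes only in rows, so rows that do not move let the fingers close. It gives the time, the measured TCP pose, the force and the opening at its end, in the units of the state.
- env.read_state(): the state, without advancing time (a new reading comes with each control period).
- env.read_camera(name): name is "scene" or "side" or "wrist"; returns the picture (400x640x3 uint8, blue, green, red); there is no depth.
- env.camera_info(name): a dict with "fx", "fy", "cx", "cy" (pixels), "rvec" (rotation vector, rad) and "tvec" (3), from world to camera coordinates, as OpenCV has them; the wrist camera has in their place "tool_from_camera" (4x4, takes a point from camera to tool coordinates, whose origin is the TCP and whose axes are the flange's). Camera axes: x right, y down, z forward; pixel columns grow to the right and rows downward; lengths in m; the calibration is good to about 2 mm. A picture is of the moment at which its call begins: read the wrist's pose just before it. camera_info takes no time and is no camera call.
- env.job_done(): hands the job in, once; it reports no verdict.
The state is a dict: "clock": time; "joint_pos": joint angles; "qd": joint speeds; "joint_torque": joint torques, N m; "tool_pos": TCP position; "tcp_rot": TCP orientation; "wrist_force": force on the tool from outside, world axes, zero at the start; "moment": the same for the moment, N m; "grip_width": finger opening in m.
Only numpy, scipy, OpenCV 4.12 (cv2) and the standard library are available. Lean on these libraries where they do the work, as an engineer would, in place of code of your own. Each camera call takes 0.05 s, during which the arm holds its last target.

## Working session

There is one attempt and no reset: what is moved stays moved. The work goes in short steps, Python scripts to look and compute and a tool call to move; the robot and the scene stay as the last step left them, time stands still between calls to the robot, and variables do not carry over. Pictures are saved under pics/ and viewed, and the job is handed in when it is done.

Besides the shell and the picture viewer there is one more tool, called by a JSON object that holds its "api" and its "payload", one argument or row to a line. play_rows: Moves the arm, as the interface text tells. Its arguments: {"type":"object","properties":{"plan":{"type":"array","items":{"type":"object","properties":{"dx":{"type":"number"},"dy":{"type":"number"},"dz":{"type":"number"},"ax":{"type":"number"},"ay":{"type":"number"},"az":{"type":"number"},"hand":{"type":"number"}}}},"squeeze":{"type":"number"}},"required":["plan"]}

```bash
ls -la; mkdir -p pics; python3 - <<'E'
from rig import env
import cv2
print(env.read_state()); print(env.finger_overhang)
for n in ["scene","side","wrist"]:
    cv2.imwrite(f"pics/{n}0.png",env.read_camera(n)); print(n,env.camera_info(n))
E
```

```text
total 12
drwxr-xr-x  3 agent agent 4096 Dec  7 08:59 .
drwxr-xr-x 23 root  root  4096 Dec  7 08:59 ..
drwxr-xr-x  2 agent agent 4096 Dec  7 08:59 pics
{'clock': 0.0, 'joint_pos': array([ 1.09038025,  0.33288196, -0.06470472,  1.46095449,  0.02156819,
        1.34992126, -0.08848421]), 'qd': array([ 0.00036738,  0.00336394, -0.00149127,  0.00010068, -0.00096705,
       -0.00089236, -0.00091117]), 'joint_torque': array([-3.76387152e-05, -6.25450587e+01,  4.90462838e-02, -3.91611063e+01,
        1.61261408e-02,  9.82607628e-03, -6.65776938e-06]), 'tool_pos': array([ 0.27608497, -0.56029842,  0.24150335]), 'tcp_rot': array([ 9.73910577e-01,  2.26930932e-01, -1.84889877e-04, -7.11937792e-04]), 'wrist_force': array([-0.42597782,  0.482491  , -0.33577674]), 'moment': array([ 0.00031623, -0.01037543,  0.00675045]), 'grip_width': 0.08521910990779151}
0.011
scene {'fx': 423.81355745444597, 'fy': 423.81355745444597, 'cx': 320.76728778770274, 'cy': 202.51628949218434, 'rvec': array([ 1.24762928,  2.510669  , -0.75337808]), 'tvec': array([ 0.31597604, -0.33723965,  1.7079432 ])}
side {'fx': 400.15233831867977, 'fy': 400.15233831867977, 'cx': 313.70294988490434, 'cy': 200.08209935374316, 'rvec': array([ 0.68202255, -2.44862745,  1.37050822]), 'tvec': array([0.45132036, 0.17947873, 0.94080131])}
wrist {'fx': 359.87228779899954, 'fy': 359.87228779899954, 'cx': 317.3184651650853, 'cy': 206.19457344004718, 'tool_from_camera': array([[ 1.44920844e-03, -9.61474024e-01, -2.74891980e-01,
         6.93010230e-02],
       [ 9.99998721e-01,  1.57948626e-03, -2.52566211e-04,
         3.40882931e-04],
       [ 6.77023956e-04, -2.74891262e-01,  9.61475083e-01,
        -1.32254404e-01],
       [ 0.00000000e+00,  0.00000000e+00,  0.00000000e+00,
         1.00000000e+00]])}
```

View pics/scene0.png

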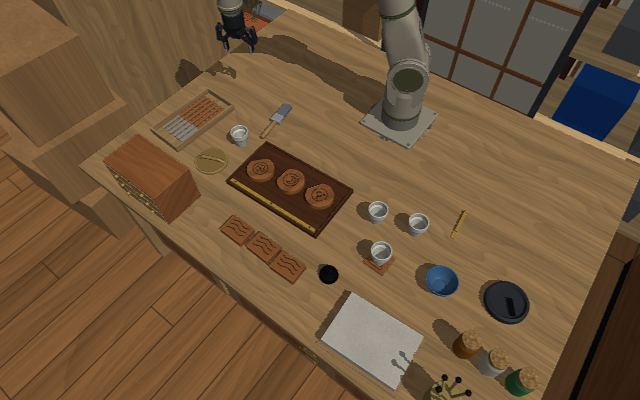

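View pics/side0.png

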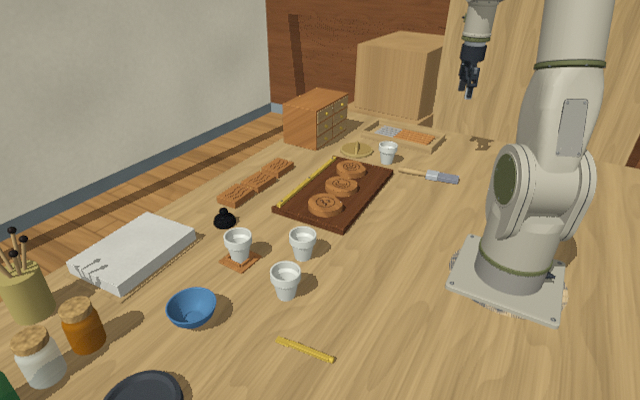

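View pics/wrist0.png

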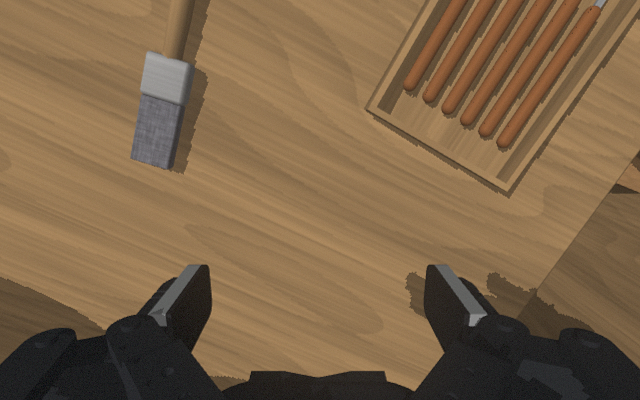

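```bash
cat > h.py <<'E'
import numpy as np, cv2
from scipy.spatial.transform import Rotation as R
from rig import env
def cam(n,st=None):
    i=env.camera_info(n); K=np.array([[i['fx'],0,i['cx']],[0,i['fy'],i['cy']],[0,0,1]])
    if n=='wrist':
        st=st or env.read_state()
        T=np.eye(4);T[:3,:3]=R.from_quat(st['tcp_rot']).as_matrix();T[:3,3]=st['tool_pos']
        W=np.linalg.inv(T@i['tool_from_camera'])
    else:
        W=np.eye(4);W[:3,:3]=cv2.Rodrigues(i['rvec'])[0];W[:3,3]=i['tvec']
    return K,W
def proj(c,P):
    K,W=c;P=np.atleast_2d(P);q=(P@W[:3,:3].T+W[:3,3])@K.T;return q[:,:2]/q[:,2:]
def ray(c,uv):
    K,W=c;d=W[:3,:3].T@np.linalg.inv(K)@np.array([uv[0],uv[1],1.]);o=-W[:3,:3].T@W[:3,3];return o,d
def back(c,uv,z):
    o,d=ray(c,uv);return o+d*(z-o[2])/d[2]
def crop(img,x0,y0,x1,y1,s,f):
    cv2.imwrite(f,cv2.resize(img[y0:y1,x0:x1],None,fx=s,fy=s,interpolation=cv2.INTER_CUBIC))
def shot(n,tag):
    st=env.read_state();im=env.read_camera(n);np.savez(f'pics/{tag}.npz',im=im,p=st['tool_pos'],q=st['tcp_rot']);cv2.imwrite(f'pics/{tag}.png',im)
    return im,cam(n,st)
def load(tag):
    d=np.load(f'pics/{tag}.npz');return d['im'],cam('wrist',dict(tool_pos=d['p'],tcp_rot=d['q']))
def togo(x,y,z,yaw):
    """yaw = world angle of tool y axis(jaws) ; tool down. prints rows total in tool axes units"""
    st=env.read_state();Rm=R.from_quat(st['tcp_rot'])
    ty=np.array([np.cos(yaw),np.sin(yaw),0]);tz=np.array([0,0,-1.]);tx=np.cross(ty,tz)
    Rt=R.from_matrix(np.c_[tx,ty,tz])
    d=np.array([x,y,z])-st['tool_pos']
    rv=(Rm.inv()*Rt).as_rotvec(degrees=True)
    print('t',round(st['clock'],1),'pos',st['tool_pos'].round(4),'shift(tool,40mm)',(Rm.inv().apply(d)/.04).round(3),'turn',rv.round(2),'shift in target axes',(Rt.inv().apply(d)/.04).round(3))
E
python3 - <<'E'
from h import *
im=cv2.imread('pics/scene0.png');crop(im,215,120,455,300,3.3,'pics/s0c.png')
c=cam('scene')
for n,uv,z in [('pot1',(239,131),.07),('potA',(377,208),.07),('potB',(418,220),.07),('base',(381,248),.076),('bl',(319,196),.035),('bm',(291,180),.035),('br',(260,169),.035),('fenceL',(315,231),.025),('fenceR',(233,181),.025),('weight',(329,272),.03),('bowl',(442,280),.04),('baren',(210,160),.02),('brush',(275,120),.01)]:
    print(n,back(c,uv,z).round(3))
E
```

```text
pot1 [ 0.474 -0.421  0.07 ]
potA [0.45  0.181 0.07 ]
potB [0.409 0.312 0.07 ]
base [0.569 0.273 0.076]
bl [ 0.509 -0.016  0.035]
bm [ 0.514 -0.137  0.035]
br [ 0.544 -0.259  0.035]
fenceL [0.622 0.055 0.025]
fenceR [ 0.637 -0.307  0.025]
weight [0.713 0.181 0.03 ]
bowl [0.531 0.473 0.04 ]
baren [ 0.617 -0.446  0.02 ]
brush [ 0.31  -0.392  0.01 ]
```

View pics/s0c.png

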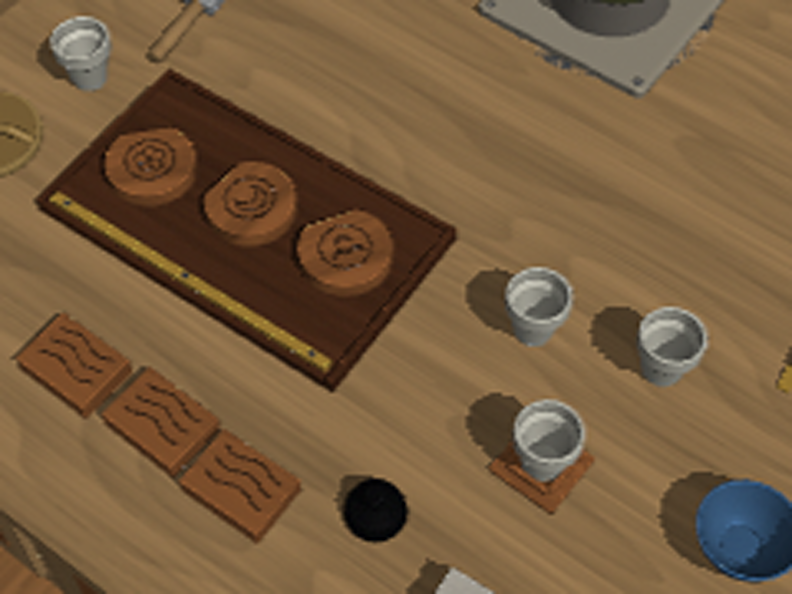

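{"api": "play_rows", "payload": {
  "plan": [
    {"dx": 0.75,"dy": -0.12,"hand": 100},
    {"dx": 0.75,"dy": -0.12},
    {"dx": 0.75,"dy": -0.12},
    {"dx": 0.75,"dy": -0.12},
    {"dx": 0.75,"dy": -0.12},
    {"dx": 0.75,"dy": -0.12},
    {"dx": 0.75,"dy": -0.12},
    {"dx": 0.72,"dy": -0.1},
    {},
    {}
  ]
}}

```text
schema error: expected keys dx, dy, dz, ax, ay, az, hand
```

```bash
python3 - <<'E'
from h import *
im,c=shot('wrist','w1');print(proj(c,[.474,-.421,.07]))
E
```

```text
[[ 262.64475567 -155.67867026]]
```

View pics/w1.png

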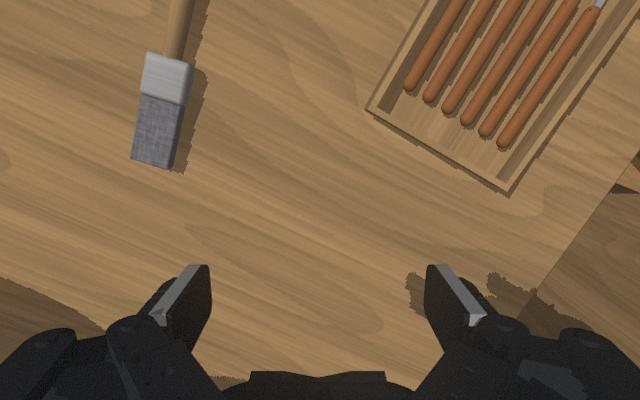

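All keys are required in each row. (That picture was still the start pose.)

{"api": "play_rows", "payload": {
  "plan": [
    {"dx": 0.75,"dy": -0.12,"dz": 0,"ax": 0,"ay": 0,"az": 0,"hand": 100},
    {"dx": 0.75,"dy": -0.12,"dz": 0,"ax": 0,"ay": 0,"az": 0,"hand": 100},
    {"dx": 0.75,"dy": -0.12,"dz": 0,"ax": 0,"ay": 0,"az": 0,"hand": 100},
    {"dx": 0.75,"dy": -0.12,"dz": 0,"ax": 0,"ay": 0,"az": 0,"hand": 100},
    {"dx": 0.75,"dy": -0.12,"dz": 0,"ax": 0,"ay": 0,"az": 0,"hand": 100},
    {"dx": 0.75,"dy": -0.12,"dz": 0,"ax": 0,"ay": 0,"az": 0,"hand": 100},
    {"dx": 0.75,"dy": -0.12,"dz": 0,"ax": 0,"ay": 0,"az": 0,"hand": 100},
    {"dx": 0.72,"dy": -0.08,"dz": 0,"ax": 0,"ay": 0,"az": 0,"hand": 100},
    {"dx": 0,"dy": 0,"dz": 0,"ax": 0,"ay": 0,"az": 0,"hand": 100}
  ]
}}

```text
clock: 1.1
tool_pos: [0.4781, -0.418, 0.2419]
tcp_rot: [0.973, 0.23, 0.001, -0.001]
wrist_force: [0.2, -0.0, -0.2]
grip_width: 0.0852
```

```bash
python3 - <<'E'
from h import *
im,c=shot('wrist','w1');print(proj(c,[.474,-.421,.07]))
E
```

```text
[[318.24551849 192.65428448]]
```

View pics/w1.png

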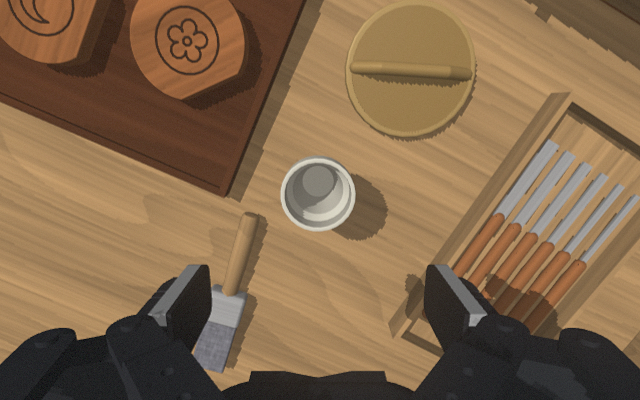

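```bash
cat >> h.py <<'E'
def circ(P):
    A=np.c_[2*P,np.ones(len(P))];s=np.linalg.lstsq(A,(P**2).sum(1),rcond=None)[0]
    return s[0],s[1],np.sqrt(s[2]+s[0]**2+s[1]**2)
def potfit(im,c,g,z,tag=None,thr=150):
    """g guess xyz centre of rim at height z"""
    u0=proj(c,[g[0],g[1],z])[0];rp=np.linalg.norm(proj(c,[g[0]+.033,g[1],z])[0]-u0)
    hsv=cv2.cvtColor(im,cv2.COLOR_BGR2HSV);m=((hsv[...,2]>thr)&(hsv[...,1]<55)).astype(np.uint8)
    k=np.zeros_like(m);cv2.circle(k,tuple(int(v) for v in u0),int(rp*1.7),1,-1);m&=k
    n,l,s,_=cv2.connectedComponentsWithStats(m);i=1+np.argmax(s[1:,4]);m=(l==i).astype(np.uint8)
    cn=max(cv2.findContours(m,cv2.RETR_EXTERNAL,cv2.CHAIN_APPROX_NONE)[0],key=cv2.contourArea)[:,0].astype(float)
    P=np.array([back(c,p,z)[:2] for p in cn]);
    keep=np.ones(len(P),bool)
    for _ in range(8):
        x,y,r=circ(P[keep]);e=np.linalg.norm(P-[x,y],axis=1)-r;keep=abs(e)<max(.0012,1.5*np.median(abs(e[keep])))
    print('pot',round(x,4),round(y,4),'r',round(r,4),'inl',keep.sum(),len(P))
    return x,y,r
E
python3 - <<'E'
from h import *
im,c=load('w1');x,y,r=potfit(im,c,(.474,-.421),.07)
st=env.read_state();ry=R.from_quat(st['tcp_rot']).as_matrix();print(ry)
togo(x,y,.056,np.arctan2(ry[1,1],ry[0,1]))
E
```

```text
pot 0.4717 -0.4214 r 0.0325 inl 195 210
[[ 8.95284178e-01  4.45495451e-01  2.07130051e-04]
 [ 4.45495005e-01 -8.95283781e-01  1.07294721e-03]
 [ 6.63433276e-04 -8.68317256e-04 -9.99999403e-01]]
t 1.1 pos [ 0.476  -0.4201  0.2419] shift(tool,40mm) [-0.113 -0.017  4.648] turn [-0.05 -0.04 -0.  ] shift in target axes [-0.11  -0.021  4.648]
```

{"api": "play_rows", "payload": {
  "plan": [
    {"dx": -0.11,"dy": -0.02,"dz": 0.8,"ax": 0,"ay": 0,"az": 0,"hand": 100},
    {"dx": 0,"dy": 0,"dz": 0.9,"ax": 0,"ay": 0,"az": 0,"hand": 100},
    {"dx": 0,"dy": 0,"dz": 0.9,"ax": 0,"ay": 0,"az": 0,"hand": 100},
    {"dx": 0,"dy": 0,"dz": 0.9,"ax": 0,"ay": 0,"az": 0,"hand": 100},
    {"dx": 0,"dy": 0,"dz": 0.7,"ax": 0,"ay": 0,"az": 0,"hand": 100},
    {"dx": 0,"dy": 0,"dz": 0.45,"ax": 0,"ay": 0,"az": 0,"hand": 100},
    {"dx": 0,"dy": 0,"dz": 0,"ax": 0,"ay": 0,"az": 0,"hand": 100},
    {"dx": 0,"dy": 0,"dz": 0,"ax": 0,"ay": 0,"az": 0,"hand": 100}
  ]
}}

```text
clock: 1.95
tool_pos: [0.4693, -0.4242, 0.0568]
tcp_rot: [0.974, 0.226, -0.0, 0.0]
wrist_force: [0.8, 0.1, 0.3]
grip_width: 0.0857
```

{"api": "play_rows", "payload": {
  "plan": [
    {"dx": 0,"dy": 0,"dz": 0,"ax": 0,"ay": 0,"az": 0,"hand": 60},
    {"dx": 0,"dy": 0,"dz": 0,"ax": 0,"ay": 0,"az": 0,"hand": 60},
    {"dx": 0,"dy": 0,"dz": 0,"ax": 0,"ay": 0,"az": 0,"hand": 60},
    {"dx": 0,"dy": 0,"dz": 0,"ax": 0,"ay": 0,"az": 0,"hand": 60},
    {"dx": 0,"dy": 0,"dz": 0,"ax": 0,"ay": 0,"az": 0,"hand": 60},
    {"dx": 0,"dy": 0,"dz": 0,"ax": 0,"ay": 0,"az": 0,"hand": 60}
  ],
  "squeeze": 30
}}

```text
clock: 2.55
tool_pos: [0.4705, -0.424, 0.0583]
tcp_rot: [0.974, 0.227, 0.001, 0.001]
wrist_force: [-1.3, 0.8, 5.0]
grip_width: 0.0651
```

```bash
python3 - <<'E'
from h import *
im,c=shot('wrist','w2');togo(.4717,-.4214,.056,-1.11)
print(proj(c,[.4717,-.4214,.07]))
E
```

```text
t 2.6 pos [ 0.4706 -0.424   0.0583] shift(tool,40mm) [ 0.054 -0.046  0.058] turn [ 0.14 -0.05 -0.18] shift in target axes [ 0.054 -0.045  0.058]
[[311.53108393 290.21247203]]
```

View pics/w2.png

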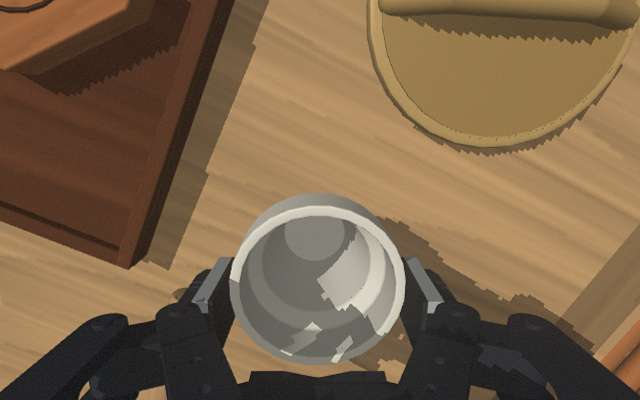

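{"api": "play_rows", "payload": {
  "plan": [
    {"dx": 0,"dy": 0,"dz": -0.5,"ax": 0,"ay": 0,"az": 0,"hand": 60},
    {"dx": 0,"dy": 0,"dz": -0.9,"ax": 0,"ay": 0,"az": 0,"hand": 60},
    {"dx": 0,"dy": 0,"dz": -0.9,"ax": 0,"ay": 0,"az": 0,"hand": 60},
    {"dx": 0.3,"dy": -0.6,"dz": -0.8,"ax": 0,"ay": 0,"az": 0,"hand": 60},
    {"dx": 0.35,"dy": -0.7,"dz": -0.8,"ax": 0,"ay": 0,"az": 0,"hand": 60},
    {"dx": 0.4,"dy": -0.75,"dz": -0.6,"ax": 0,"ay": 0,"az": 0,"hand": 60},
    {"dx": 0.4,"dy": -0.8,"dz": -0.3,"ax": 0,"ay": 0,"az": 0,"hand": 60},
    {"dx": 0.4,"dy": -0.8,"dz": 0,"ax": 0,"ay": 0,"az": 0,"hand": 60},
    {"dx": 0.4,"dy": -0.8,"dz": 0,"ax": 0,"ay": 0,"az": 0,"hand": 60},
    {"dx": 0.4,"dy": -0.8,"dz": 0,"ax": 0,"ay": 0,"az": 0,"hand": 60}
  ]
}}

```text
clock: 3.6
tool_pos: [0.4721, -0.1868, 0.2495]
tcp_rot: [0.974, 0.227, 0.001, 0.001]
wrist_force: [0.4, 0.8, -1.1]
grip_width: 0.0652
```

{"api": "play_rows", "payload": {
  "plan": [
    {"dx": 0.45,"dy": -0.85,"dz": 0,"ax": 0,"ay": 0,"az": 0,"hand": 60},
    {"dx": 0.45,"dy": -0.85,"dz": 0,"ax": 0,"ay": 0,"az": 0,"hand": 60},
    {"dx": 0.45,"dy": -0.85,"dz": 0,"ax": 0,"ay": 0,"az": 0,"hand": 60},
    {"dx": 0.45,"dy": -0.85,"dz": 0,"ax": 0,"ay": 0,"az": 0,"hand": 60},
    {"dx": 0.45,"dy": -0.85,"dz": 0,"ax": 0,"ay": 0,"az": 0,"hand": 60},
    {"dx": 0.45,"dy": -0.85,"dz": 0,"ax": 0,"ay": 0,"az": 0,"hand": 60},
    {"dx": 0.45,"dy": -0.85,"dz": 0,"ax": 0,"ay": 0,"az": 0,"hand": 60},
    {"dx": 0.45,"dy": -0.85,"dz": 0,"ax": 0,"ay": 0,"az": 0,"hand": 60},
    {"dx": 0.45,"dy": -0.85,"dz": 0,"ax": 0,"ay": 0,"az": 0,"hand": 60},
    {"dx": 0.45,"dy": -0.85,"dz": 0,"ax": 0,"ay": 0,"az": 0,"hand": 60}
  ]
}}

```text
clock: 4.6
tool_pos: [0.4834, 0.1979, 0.2494]
tcp_rot: [0.974, 0.227, 0.001, 0.0]
wrist_force: [-0.0, -0.5, -1.9]
grip_width: 0.0648
```

{"api": "play_rows", "payload": {
  "plan": [
    {"dx": 0.3,"dy": -0.6,"dz": 0,"ax": 0,"ay": 0,"az": 0,"hand": 60},
    {"dx": 0,"dy": 0,"dz": 0,"ax": 0,"ay": 0,"az": 0,"hand": 60},
    {"dx": 0,"dy": 0,"dz": 0,"ax": 0,"ay": 0,"az": 0,"hand": 60}
  ]
}}

```text
clock: 4.9
tool_pos: [0.4835, 0.2235, 0.2488]
tcp_rot: [0.974, 0.227, 0.0, 0.0]
wrist_force: [-1.0, -0.3, -1.3]
grip_width: 0.0651
```

```bash
python3 - <<'E'
from h import *
im,c=shot('wrist','w3');togo(.479,.229,.25,-1.11)
print(proj(c,[[.569,.273,.076],[.45,.181,.07],[.409,.312,.07]]))
E
```

```text
t 5.0 pos [0.4837 0.2225 0.2487] shift(tool,40mm) [-0.035 -0.197 -0.032] turn [ 0.05 -0.03 -0.2 ] shift in target axes [-0.034 -0.197 -0.032]
[[308.86573961  65.02549621]
 [342.1081325  236.83823354]
 [192.76586812 214.56949423]]
```

View pics/w3.png

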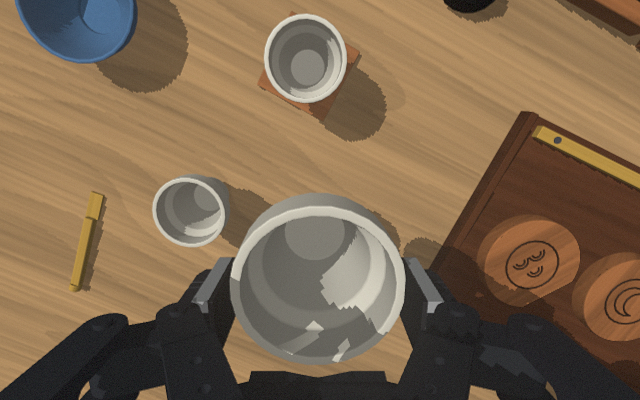

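```bash
python3 - <<'E'
from h import *
im,c=load('w3');st=env.read_state()
bx,by,_=potfit(im,c,(.569,.273),.076);z=st['tool_pos'][2]+.0117
potfit(im,c,(.409,.312),.07)
for t in('w2','w3'):
  i2,c2=load(t)
  zz=.07 if t=='w2' else z
  A=[back(c2,p,zz) for p in [(231,286),(405,286),(318,207),(318,365)]]
  print((A[0]+A[1])[:2]/2,(A[2]+A[3])[:2]/2,np.linalg.norm(A[0]-A[1]),np.linalg.norm(A[2]-A[3]))
print(st['tool_pos'])
togo(bx,by,.15,-1.11)
crop(im,210,180,430,380,3,'pics/c.png')
E
```

```text
pot 0.5715 0.2777 r 0.0324 inl 241 241
pot 0.4088 0.3163 r 0.0324 inl 199 199
[ 0.47433828 -0.42280421] [ 0.4723707  -0.42376099] 0.06473447640002174 0.06553578843756135
[0.48723845 0.2246655 ] [0.48527568 0.22368989] 0.06479137480589396 0.06560160790313237
[0.48374148 0.22254102 0.24873059]
t 5.0 pos [0.4837 0.2225 0.2487] shift(tool,40mm) [ 2.576 -0.27   2.469] turn [ 0.05 -0.03 -0.2 ] shift in target axes [ 2.578 -0.259  2.468]
```

View pics/c.png

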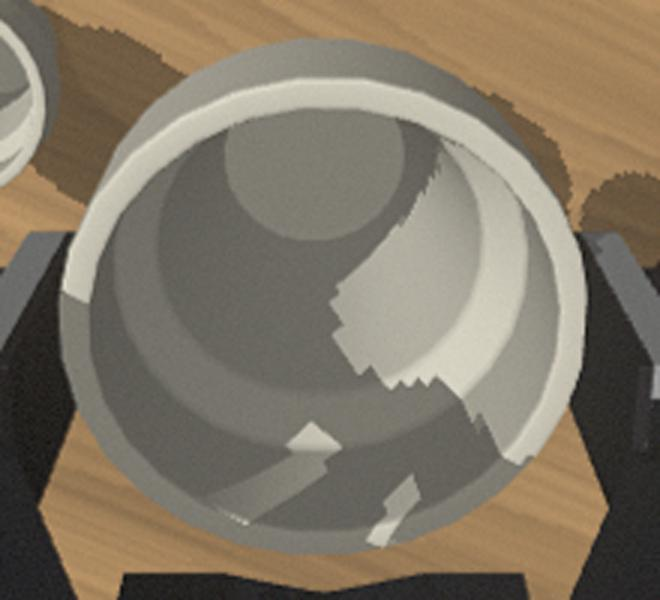

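{"api": "play_rows", "payload": {
  "plan": [
    {"dx": 0.35,"dy": -0.13,"dz": 0.7,"ax": 0,"ay": 0,"az": 0,"hand": 60},
    {"dx": 0.35,"dy": -0.13,"dz": 0.7,"ax": 0,"ay": 0,"az": 0,"hand": 60},
    {"dx": 0,"dy": 0,"dz": 0,"ax": 0,"ay": 0,"az": 0,"hand": 60},
    {"dx": 0,"dy": 0,"dz": 0,"ax": 0,"ay": 0,"az": 0,"hand": 60},
    {"dx": 0,"dy": 0,"dz": 0,"ax": 0,"ay": 0,"az": 0,"hand": 60},
    {"dx": 0,"dy": 0,"dz": 0,"ax": 0,"ay": 0,"az": 0,"hand": 60}
  ]
}}

```text
clock: 5.55
tool_pos: [0.5046, 0.2446, 0.1938]
tcp_rot: [0.974, 0.226, 0.001, 0.0]
wrist_force: [-0.3, 1.1, -2.0]
grip_width: 0.0647
```

```bash
python3 - <<'E'
from h import *
im,c=shot('wrist','w4');bx,by,_=potfit(im,c,(.5715,.2777),.076)
print(env.read_state()['tool_pos'])
togo(bx-.0016,by-.0008,.14,-1.11)
E
```

```text
pot 0.5715 0.2778 r 0.0324 inl 284 284
[0.50449141 0.2446421  0.19361089]
t 5.6 pos [0.5045 0.2446 0.1936] shift(tool,40mm) [ 1.821 -0.005  1.344] turn [ 0.05 -0.11 -0.21] shift in target axes [1.823 0.002 1.34 ]
```

View pics/w4.png

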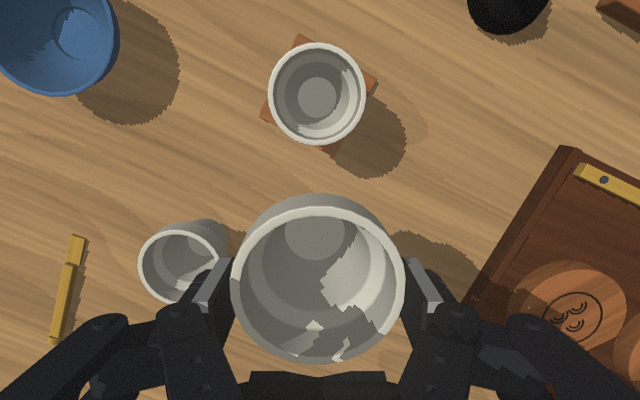

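{"api": "play_rows", "payload": {
  "plan": [
    {"dx": 0.6,"dy": 0,"dz": 0,"ax": 0,"ay": 0,"az": 0,"hand": 60},
    {"dx": 0.7,"dy": 0,"dz": 0,"ax": 0,"ay": 0,"az": 0,"hand": 60},
    {"dx": 0.52,"dy": 0,"dz": 0.4,"ax": 0,"ay": 0,"az": 0,"hand": 60},
    {"dx": 0,"dy": 0,"dz": 0.5,"ax": 0,"ay": 0,"az": 0,"hand": 60},
    {"dx": 0,"dy": 0,"dz": 0.4,"ax": 0,"ay": 0,"az": 0,"hand": 60},
    {"dx": 0,"dy": 0,"dz": 0,"ax": 0,"ay": 0,"az": 0,"hand": 60},
    {"dx": 0,"dy": 0,"dz": 0,"ax": 0,"ay": 0,"az": 0,"hand": 60},
    {"dx": 0,"dy": 0,"dz": 0,"ax": 0,"ay": 0,"az": 0,"hand": 60}
  ]
}}

```text
clock: 6.4
tool_pos: [0.5697, 0.2773, 0.1417]
tcp_rot: [0.974, 0.227, 0.001, -0.0]
wrist_force: [0.1, 0.1, -1.3]
grip_width: 0.0651
```

```bash
python3 - <<'E'
from h import *
togo(.5715-.0016,.2778-.0008,.10,-1.11)
im,c=shot('side','s5');crop(im,190,190,350,310,4.5,'pics/c.png')
E
```

```text
t 6.4 pos [0.5697 0.2773 0.1417] shift(tool,40mm) [-0.002  0.009  1.043] turn [ 0.02 -0.11 -0.18] shift in target axes [-0.     0.009  1.043]
```

View pics/c.png

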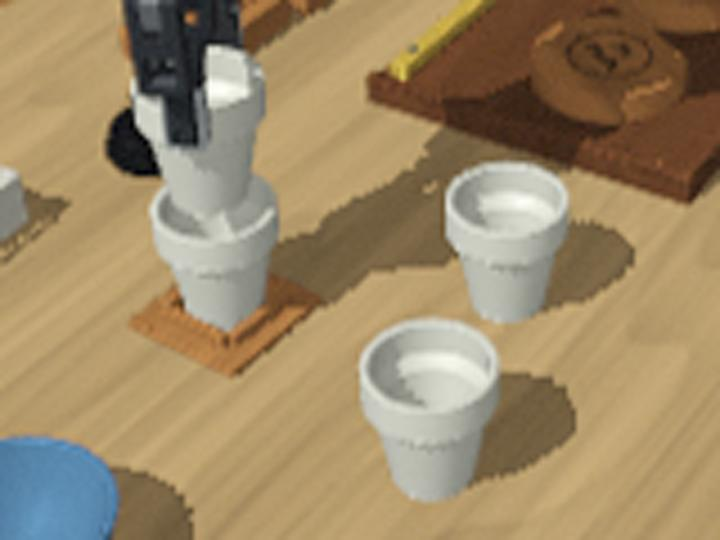

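{"api": "play_rows", "payload": {
  "plan": [
    {"dx": 0,"dy": 0,"dz": 0.26,"ax": 0,"ay": 0,"az": 0,"hand": 60},
    {"dx": 0,"dy": 0,"dz": 0.26,"ax": 0,"ay": 0,"az": 0,"hand": 60},
    {"dx": 0,"dy": 0,"dz": 0.26,"ax": 0,"ay": 0,"az": 0,"hand": 60},
    {"dx": 0,"dy": 0,"dz": 0.26,"ax": 0,"ay": 0,"az": 0,"hand": 60},
    {"dx": 0,"dy": 0,"dz": 0,"ax": 0,"ay": 0,"az": 0,"hand": 60},
    {"dx": 0,"dy": 0,"dz": 0,"ax": 0,"ay": 0,"az": 0,"hand": 60}
  ]
}}

```text
clock: 7.05
tool_pos: [0.5692, 0.2771, 0.0984]
tcp_rot: [0.974, 0.227, -0.0, 0.0]
wrist_force: [0.4, 0.1, -0.5]
grip_width: 0.0651
```

{"api": "play_rows", "payload": {
  "plan": [
    {"dx": 0,"dy": 0,"dz": 0.07,"ax": 0,"ay": 0,"az": 0,"hand": 60},
    {"dx": 0,"dy": 0,"dz": 0.07,"ax": 0,"ay": 0,"az": 0,"hand": 60},
    {"dx": 0,"dy": 0,"dz": 0,"ax": 0,"ay": 0,"az": 0,"hand": 60}
  ]
}}

```text
clock: 7.35
tool_pos: [0.5693, 0.2769, 0.0929]
tcp_rot: [0.974, 0.227, -0.0, 0.0]
wrist_force: [-0.2, -0.2, -1.0]
grip_width: 0.0649
```

{"api": "play_rows", "payload": {
  "plan": [
    {"dx": 0,"dy": 0,"dz": 0.03,"ax": 0,"ay": 0,"az": 0,"hand": 60},
    {"dx": 0,"dy": 0,"dz": 0.03,"ax": 0,"ay": 0,"az": 0,"hand": 60},
    {"dx": 0,"dy": 0,"dz": 0,"ax": 0,"ay": 0,"az": 0,"hand": 60}
  ]
}}

```text
clock: 7.65
tool_pos: [0.5695, 0.2769, 0.0907]
tcp_rot: [0.974, 0.227, 0.0, 0.0]
wrist_force: [0.9, -1.2, -0.8]
grip_width: 0.065
```

{"api": "play_rows", "payload": {
  "plan": [
    {"dx": 0,"dy": 0,"dz": 0.02,"ax": 0,"ay": 0,"az": 0,"hand": 60},
    {"dx": 0,"dy": 0,"dz": 0,"ax": 0,"ay": 0,"az": 0,"hand": 60}
  ]
}}

```text
clock: 7.85
tool_pos: [0.5695, 0.277, 0.09]
tcp_rot: [0.974, 0.227, 0.0, 0.0]
wrist_force: [-0.7, -2.4, 1.9]
grip_width: 0.0648
```

{"api": "play_rows", "payload": {
  "plan": [
    {"dx": 0,"dy": 0,"dz": 0.02,"ax": 0,"ay": 0,"az": 0,"hand": 60},
    {"dx": 0,"dy": 0,"dz": 0,"ax": 0,"ay": 0,"az": 0,"hand": 60}
  ]
}}

```text
clock: 8.05
tool_pos: [0.5696, 0.2769, 0.0893]
tcp_rot: [0.974, 0.227, 0.0, 0.0]
wrist_force: [0.1, -3.2, 3.1]
grip_width: 0.0648
```

{"api": "play_rows", "payload": {
  "plan": [
    {"dx": 0,"dy": 0,"dz": 0,"ax": 0,"ay": 0,"az": 0,"hand": 100},
    {"dx": 0,"dy": 0,"dz": 0,"ax": 0,"ay": 0,"az": 0,"hand": 100},
    {"dx": 0,"dy": 0,"dz": 0,"ax": 0,"ay": 0,"az": 0,"hand": 100},
    {"dx": 0,"dy": 0,"dz": 0,"ax": 0,"ay": 0,"az": 0,"hand": 100}
  ]
}}

```text
clock: 8.45
tool_pos: [0.5692, 0.2774, 0.089]
tcp_rot: [0.974, 0.227, -0.0, -0.0]
wrist_force: [-0.0, 0.1, 0.9]
grip_width: 0.0851
```

```bash
python3 - <<'E'
from h import *
im,c=shot('wrist','w6');print(env.read_state()['tool_pos'])
im,c=shot('side','s6');crop(im,190,190,350,310,4.5,'pics/c.png')
E
```

```text
[0.56923124 0.2773248  0.08900479]
```

View pics/c.png

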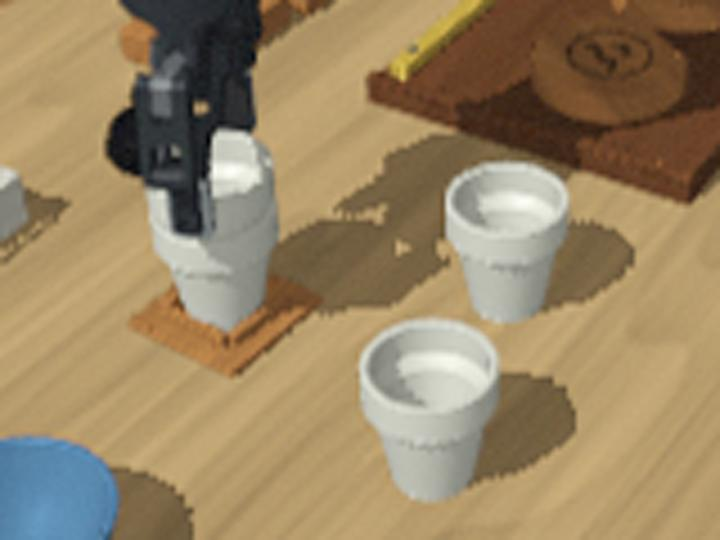

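View pics/w6.png

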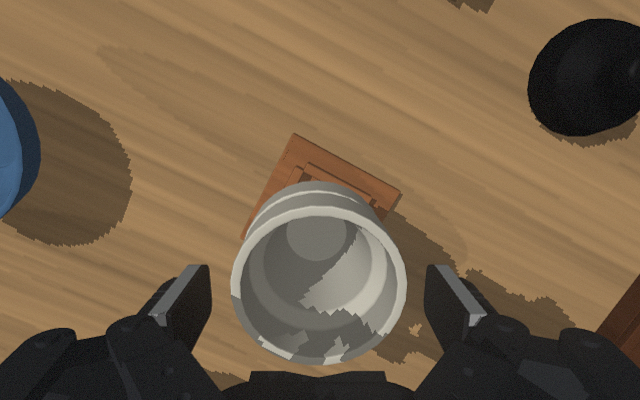

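{"api": "play_rows", "payload": {
  "plan": [
    {"dx": 0,"dy": 0,"dz": -0.4,"ax": 0,"ay": 0,"az": 0,"hand": 100},
    {"dx": 0,"dy": 0,"dz": -0.8,"ax": 0,"ay": 0,"az": 0,"hand": 100},
    {"dx": 0,"dy": 0,"dz": -0.8,"ax": 0,"ay": 0,"az": 0,"hand": 100},
    {"dx": -0.5,"dy": -0.45,"dz": -0.7,"ax": 0,"ay": 0,"az": 0,"hand": 100},
    {"dx": -0.6,"dy": -0.5,"dz": 0,"ax": 0,"ay": 0,"az": 0,"hand": 100},
    {"dx": -0.7,"dy": -0.6,"dz": 0,"ax": 0,"ay": 0,"az": 0,"hand": 100},
    {"dx": -0.7,"dy": -0.6,"dz": 0,"ax": 0,"ay": 0,"az": 0,"hand": 100},
    {"dx": -0.66,"dy": -0.49,"dz": 0,"ax": 0,"ay": 0,"az": 0,"hand": 100},
    {"dx": 0,"dy": 0,"dz": 0,"ax": 0,"ay": 0,"az": 0,"hand": 100},
    {"dx": 0,"dy": 0,"dz": 0,"ax": 0,"ay": 0,"az": 0,"hand": 100}
  ]
}}

```text
clock: 9.55
tool_pos: [0.4094, 0.3163, 0.1984]
tcp_rot: [0.974, 0.227, 0.001, 0.0]
wrist_force: [0.2, -1.0, 0.0]
grip_width: 0.0855
```

{"api": "play_rows", "payload": {
  "plan": [
    {"dx": 0,"dy": 0,"dz": 0,"ax": 0,"ay": 0,"az": 0,"hand": 100},
    {"dx": 0,"dy": 0,"dz": 0,"ax": 0,"ay": 0,"az": 0,"hand": 100}
  ]
}}

```text
clock: 9.75
tool_pos: [0.4102, 0.3156, 0.1972]
tcp_rot: [0.974, 0.226, -0.0, -0.0]
wrist_force: [-0.5, 1.0, 0.2]
grip_width: 0.0851
```

```bash
python3 - <<'E'
from h import *
im,c=shot('wrist','w7');x,y,_=potfit(im,c,(.4088,.3163),.07);print(env.read_state()['tool_pos'])
potfit(im,c,(.45,.181),.07)
potfit(im,c,(.5715,.2778),.1015)
togo(x,y,.056,-1.11)
E
```

```text
pot 0.4087 0.3165 r 0.0324 inl 244 244
[0.41010451 0.3156817  0.19709821]
pot 0.4461 0.1848 r 0.0169 inl 58 221
pot 0.5674 0.2767 r 0.0279 inl 126 423
t 9.8 pos [0.4101 0.3157 0.1971] shift(tool,40mm) [-0.023 -0.032  3.527] turn [-0.02  0.01 -0.25] shift in target axes [-0.023 -0.033  3.527]
```

View pics/w7.png

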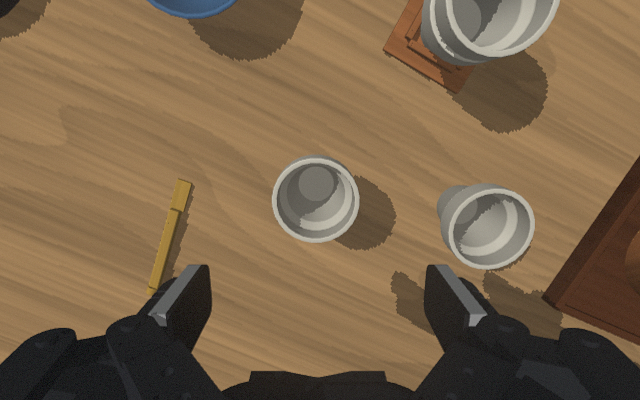

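{"api": "play_rows", "payload": {
  "plan": [
    {"dx": -0.02,"dy": -0.03,"dz": 0.7,"ax": 0,"ay": 0,"az": 0,"hand": 100},
    {"dx": 0,"dy": 0,"dz": 0.8,"ax": 0,"ay": 0,"az": 0,"hand": 100},
    {"dx": 0,"dy": 0,"dz": 0.8,"ax": 0,"ay": 0,"az": 0,"hand": 100},
    {"dx": 0,"dy": 0,"dz": 0.7,"ax": 0,"ay": 0,"az": 0,"hand": 100},
    {"dx": 0,"dy": 0,"dz": 0.53,"ax": 0,"ay": 0,"az": 0,"hand": 100},
    {"dx": 0,"dy": 0,"dz": 0,"ax": 0,"ay": 0,"az": 0,"hand": 100},
    {"dx": 0,"dy": 0,"dz": 0,"ax": 0,"ay": 0,"az": 0,"hand": 100}
  ]
}}

```text
clock: 10.5
tool_pos: [0.4083, 0.3169, 0.0562]
tcp_rot: [0.974, 0.227, -0.0, -0.0]
wrist_force: [-0.6, -0.2, 0.8]
grip_width: 0.0857
```

{"api": "play_rows", "payload": {
  "plan": [
    {"dx": 0,"dy": 0,"dz": 0,"ax": 0,"ay": 0,"az": 0,"hand": 60},
    {"dx": 0,"dy": 0,"dz": 0,"ax": 0,"ay": 0,"az": 0,"hand": 60},
    {"dx": 0,"dy": 0,"dz": 0,"ax": 0,"ay": 0,"az": 0,"hand": 60},
    {"dx": 0,"dy": 0,"dz": 0,"ax": 0,"ay": 0,"az": 0,"hand": 60},
    {"dx": 0,"dy": 0,"dz": 0,"ax": 0,"ay": 0,"az": 0,"hand": 60},
    {"dx": 0,"dy": 0,"dz": 0,"ax": 0,"ay": 0,"az": 0,"hand": 60}
  ]
}}

```text
clock: 11.1
tool_pos: [0.4091, 0.3174, 0.0576]
tcp_rot: [0.974, 0.227, 0.001, -0.0]
wrist_force: [-0.9, -1.4, 6.1]
grip_width: 0.0655
```

```bash
cat >> h.py <<'E'
def held(im,c,z):
    # outer rim ellipse of held pot: report offset from TCP using column 318 top/bottom brightness edges & w/ left/right
    crop(im,210,180,430,380,3,'pics/c.png')
E
python3 - <<'E'
from h import *
im,c=shot('wrist','w8');print(env.read_state()['tool_pos']);held(im,c,0)
print(proj(c,[.4087,.3165,.07]))
E
```

```text
[0.40909332 0.31736775 0.05765855]
[[318.01488992 298.05106412]]
```

View pics/c.png

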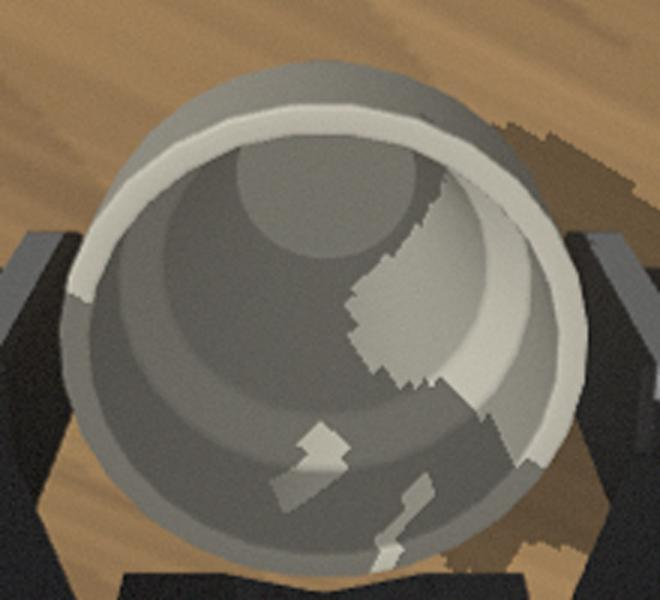

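```bash
python3 - <<'E'
from h import *
for t,a,b in(('w2',206,364),('w8',214.3,372.3)):
  im,c=load(t);d=np.load(f'pics/{t}.npz')
  A=(back(c,(318,a),.0697)+back(c,(318,b),.0697))/2
  print(R.from_quat(d['q']).inv().apply(A-d['p']))
d=np.load('pics/w8.npz')
togo(.5715-.1*.897,.2778-.1*.442,.25,-1.11)
E
```

```text
[ 0.00201658  0.0006107  -0.01138982]
[-0.00107622  0.00061603 -0.0120592 ]
t 11.2 pos [0.4091 0.3174 0.0577] shift(tool,40mm) [ 0.72   2.682 -4.806] turn [ 0.01 -0.17 -0.19] shift in target axes [ 0.697  2.684 -4.809]
```

{"api": "play_rows", "payload": {
  "plan": [
    {"dx": 0,"dy": 0,"dz": -0.5,"ax": 0,"ay": 0,"az": 0,"hand": 60},
    {"dx": 0,"dy": 0,"dz": -0.9,"ax": 0,"ay": 0,"az": 0,"hand": 60},
    {"dx": 0,"dy": 0,"dz": -0.9,"ax": 0,"ay": 0,"az": 0,"hand": 60},
    {"dx": 0,"dy": 0,"dz": -0.9,"ax": 0,"ay": 0,"az": 0,"hand": 60},
    {"dx": 0.5,"dy": 0.4,"dz": -0.6,"ax": 0,"ay": 0,"az": 0,"hand": 60},
    {"dx": 0.65,"dy": 0.55,"dz": 0,"ax": 0,"ay": 0,"az": 0,"hand": 60},
    {"dx": 0.7,"dy": 0.6,"dz": 0,"ax": 0,"ay": 0,"az": 0,"hand": 60},
    {"dx": 0.7,"dy": 0.6,"dz": 0,"ax": 0,"ay": 0,"az": 0,"hand": 60},
    {"dx": 0.68,"dy": 0.54,"dz": 0,"ax": 0,"ay": 0,"az": 0,"hand": 60},
    {"dx": 0,"dy": 0,"dz": 0,"ax": 0,"ay": 0,"az": 0,"hand": 60}
  ]
}}

```text
clock: 12.15
tool_pos: [0.5758, 0.274, 0.2078]
tcp_rot: [0.975, 0.224, 0.001, 0.0]
wrist_force: [-0.1, -0.6, -0.7]
grip_width: 0.0652
```

{"api": "play_rows", "payload": {
  "plan": [
    {"dx": 0,"dy": 0,"dz": 0,"ax": 0,"ay": 0,"az": 0,"hand": 60},
    {"dx": 0,"dy": 0,"dz": 0.5,"ax": 0,"ay": 0,"az": 0,"hand": 60},
    {"dx": 0,"dy": 0,"dz": 0.3,"ax": 0,"ay": 0,"az": 0,"hand": 60},
    {"dx": 0,"dy": 0,"dz": 0,"ax": 0,"ay": 0,"az": 0,"hand": 60},
    {"dx": 0,"dy": 0,"dz": 0,"ax": 0,"ay": 0,"az": 0,"hand": 60}
  ]
}}

```text
clock: 12.65
tool_pos: [0.5711, 0.2776, 0.1764]
tcp_rot: [0.974, 0.227, 0.0, 0.0]
wrist_force: [-0.2, -0.7, -0.8]
grip_width: 0.0654
```

```bash
python3 - <<'E'
from h import *
togo(.5725,.2783,.123,-1.11)
E
```

```text
t 12.7 pos [0.5711 0.2776 0.1764] shift(tool,40mm) [ 3.900e-02 -1.000e-03  1.335e+00] turn [ 0.   -0.   -0.14] shift in target axes [ 0.039 -0.     1.335]
```

{"api": "play_rows", "payload": {
  "plan": [
    {"dx": 0.04,"dy": 0,"dz": 0.25,"ax": 0,"ay": 0,"az": 0,"hand": 60},
    {"dx": 0,"dy": 0,"dz": 0.27,"ax": 0,"ay": 0,"az": 0,"hand": 60},
    {"dx": 0,"dy": 0,"dz": 0.27,"ax": 0,"ay": 0,"az": 0,"hand": 60},
    {"dx": 0,"dy": 0,"dz": 0.27,"ax": 0,"ay": 0,"az": 0,"hand": 60},
    {"dx": 0,"dy": 0,"dz": 0.27,"ax": 0,"ay": 0,"az": 0,"hand": 60},
    {"dx": 0,"dy": 0,"dz": 0,"ax": 0,"ay": 0,"az": 0,"hand": 60},
    {"dx": 0,"dy": 0,"dz": 0,"ax": 0,"ay": 0,"az": 0,"hand": 60}
  ]
}}

```text
clock: 13.35
tool_pos: [0.5728, 0.2781, 0.1225]
tcp_rot: [0.974, 0.227, -0.0, -0.0]
wrist_force: [0.1, -0.4, -0.6]
grip_width: 0.0653
```

{"api": "play_rows", "payload": {
  "plan": [
    {"dx": 0,"dy": 0,"dz": 0.06,"ax": 0,"ay": 0,"az": 0,"hand": 60},
    {"dx": 0,"dy": 0,"dz": 0.04,"ax": 0,"ay": 0,"az": 0,"hand": 60},
    {"dx": 0,"dy": 0,"dz": 0,"ax": 0,"ay": 0,"az": 0,"hand": 60}
  ]
}}

```text
clock: 13.65
tool_pos: [0.5729, 0.2781, 0.1188]
tcp_rot: [0.974, 0.227, 0.0, 0.0]
wrist_force: [-0.2, 0.4, -0.6]
grip_width: 0.0649
```

{"api": "play_rows", "payload": {
  "plan": [
    {"dx": 0,"dy": 0,"dz": 0.04,"ax": 0,"ay": 0,"az": 0,"hand": 60},
    {"dx": 0,"dy": 0,"dz": 0.02,"ax": 0,"ay": 0,"az": 0,"hand": 60},
    {"dx": 0,"dy": 0,"dz": 0,"ax": 0,"ay": 0,"az": 0,"hand": 60}
  ]
}}

```text
clock: 13.95
tool_pos: [0.5729, 0.2782, 0.1163]
tcp_rot: [0.974, 0.227, 0.0, -0.0]
wrist_force: [-1.2, 0.8, -1.1]
grip_width: 0.0657
```

{"api": "play_rows", "payload": {
  "plan": [
    {"dx": 0,"dy": 0,"dz": 0.02,"ax": 0,"ay": 0,"az": 0,"hand": 60},
    {"dx": 0,"dy": 0,"dz": 0,"ax": 0,"ay": 0,"az": 0,"hand": 60}
  ]
}}

```text
clock: 14.15
tool_pos: [0.5729, 0.2783, 0.1157]
tcp_rot: [0.974, 0.227, 0.0, -0.0]
wrist_force: [-1.6, 0.9, 2.0]
grip_width: 0.0656
```

{"api": "play_rows", "payload": {
  "plan": [
    {"dx": 0,"dy": 0,"dz": 0.02,"ax": 0,"ay": 0,"az": 0,"hand": 60},
    {"dx": 0,"dy": 0,"dz": 0,"ax": 0,"ay": 0,"az": 0,"hand": 60}
  ]
}}

```text
clock: 14.35
tool_pos: [0.5729, 0.2784, 0.1149]
tcp_rot: [0.974, 0.227, 0.0, -0.0]
wrist_force: [-1.5, 2.0, 1.7]
grip_width: 0.0651
```

{"api": "play_rows", "payload": {
  "plan": [
    {"dx": 0,"dy": 0,"dz": 0.01,"ax": 0,"ay": 0,"az": 0,"hand": 60},
    {"dx": 0,"dy": 0,"dz": 0,"ax": 0,"ay": 0,"az": 0,"hand": 100},
    {"dx": 0,"dy": 0,"dz": 0,"ax": 0,"ay": 0,"az": 0,"hand": 100},
    {"dx": 0,"dy": 0,"dz": 0,"ax": 0,"ay": 0,"az": 0,"hand": 100},
    {"dx": 0,"dy": 0,"dz": 0,"ax": 0,"ay": 0,"az": 0,"hand": 100},
    {"dx": 0,"dy": 0,"dz": -0.4,"ax": 0,"ay": 0,"az": 0,"hand": 100},
    {"dx": 0,"dy": 0,"dz": -0.9,"ax": 0,"ay": 0,"az": 0,"hand": 100},
    {"dx": 0,"dy": 0,"dz": -0.9,"ax": 0,"ay": 0,"az": 0,"hand": 100},
    {"dx": -0.6,"dy": 0.1,"dz": -0.3,"ax": 0,"ay": 0,"az": 0,"hand": 100},
    {"dx": -0.9,"dy": 0.2,"dz": 0,"ax": 0,"ay": 0,"az": 0,"hand": 100}
  ]
}}

```text
clock: 15.35
tool_pos: [0.5251, 0.2425, 0.2177]
tcp_rot: [0.974, 0.228, 0.002, -0.001]
wrist_force: [0.0, -1.1, 0.5]
grip_width: 0.0853
```

{"api": "play_rows", "payload": {
  "plan": [
    {"dx": -0.9,"dy": 0.2,"dz": 0,"ax": 0,"ay": 0,"az": 0,"hand": 100},
    {"dx": -0.9,"dy": 0.15,"dz": 0,"ax": 0,"ay": 0,"az": 0,"hand": 100},
    {"dx": -0.45,"dy": 0.08,"dz": 0,"ax": 0,"ay": 0,"az": 0,"hand": 100},
    {"dx": 0,"dy": 0,"dz": 0,"ax": 0,"ay": 0,"az": 0,"hand": 100},
    {"dx": 0,"dy": 0,"dz": 0,"ax": 0,"ay": 0,"az": 0,"hand": 100},
    {"dx": 0,"dy": 0,"dz": 0,"ax": 0,"ay": 0,"az": 0,"hand": 100}
  ]
}}

```text
clock: 15.95
tool_pos: [0.4519, 0.1862, 0.2149]
tcp_rot: [0.974, 0.227, 0.0, -0.0]
wrist_force: [-0.7, 0.3, -1.3]
grip_width: 0.0855
```

```bash
python3 - <<'E'
from h import *
im,c=shot('wrist','w9');print(env.read_state()['tool_pos'])
x,y,_=potfit(im,c,(.4515,.185),.07)
potfit(im,c,(.5715,.2778),.127)
togo(x,y,.056,-1.11)
E
```

```text
[0.45178161 0.18626513 0.21461672]
pot 0.4478 0.1861 r 0.0324 inl 217 230
pot 0.5702 0.2771 r 0.0303 inl 87 154
t 16.0 pos [0.4518 0.1863 0.2146] shift(tool,40mm) [-0.093 -0.039  3.965] turn [-0.03 -0.03 -0.13] shift in target axes [-0.091 -0.041  3.965]
```

View pics/w9.png

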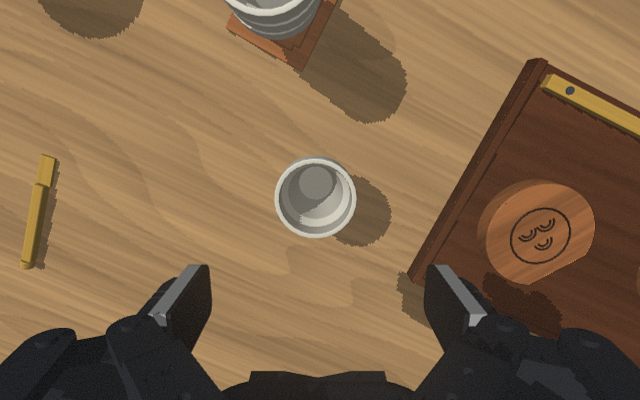

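{"api": "play_rows", "payload": {
  "plan": [
    {"dx": -0.09,"dy": -0.04,"dz": 0.7,"ax": 0,"ay": 0,"az": 0,"hand": 100},
    {"dx": 0,"dy": 0,"dz": 0.8,"ax": 0,"ay": 0,"az": 0,"hand": 100},
    {"dx": 0,"dy": 0,"dz": 0.8,"ax": 0,"ay": 0,"az": 0,"hand": 100},
    {"dx": 0,"dy": 0,"dz": 0.8,"ax": 0,"ay": 0,"az": 0,"hand": 100},
    {"dx": 0,"dy": 0,"dz": 0.5,"ax": 0,"ay": 0,"az": 0,"hand": 100},
    {"dx": 0,"dy": 0,"dz": 0.36,"ax": 0,"ay": 0,"az": 0,"hand": 100},
    {"dx": 0,"dy": 0,"dz": 0,"ax": 0,"ay": 0,"az": 0,"hand": 100},
    {"dx": 0,"dy": 0,"dz": 0,"ax": 0,"ay": 0,"az": 0,"hand": 100}
  ]
}}

```text
clock: 16.8
tool_pos: [0.4478, 0.186, 0.0564]
tcp_rot: [0.974, 0.227, 0.0, -0.0]
wrist_force: [0.5, 0.3, 0.6]
grip_width: 0.0858
```

{"api": "play_rows", "payload": {
  "plan": [
    {"dx": 0,"dy": 0,"dz": 0,"ax": 0,"ay": 0,"az": 0,"hand": 60},
    {"dx": 0,"dy": 0,"dz": 0,"ax": 0,"ay": 0,"az": 0,"hand": 60},
    {"dx": 0,"dy": 0,"dz": 0,"ax": 0,"ay": 0,"az": 0,"hand": 60},
    {"dx": 0,"dy": 0,"dz": 0,"ax": 0,"ay": 0,"az": 0,"hand": 60},
    {"dx": 0,"dy": 0,"dz": 0,"ax": 0,"ay": 0,"az": 0,"hand": 60},
    {"dx": 0,"dy": 0,"dz": 0,"ax": 0,"ay": 0,"az": 0,"hand": 60}
  ]
}}

```text
clock: 17.4
tool_pos: [0.4483, 0.1859, 0.0573]
tcp_rot: [0.974, 0.227, 0.001, 0.0]
wrist_force: [-0.7, 0.8, 4.9]
grip_width: 0.0648
```

```bash
python3 - <<'E'
from h import *
im,c=shot('wrist','w10');print(env.read_state()['tool_pos']);held(im,c,0)
E
```

```text
[0.44833033 0.18589529 0.05735685]
```

View pics/c.png

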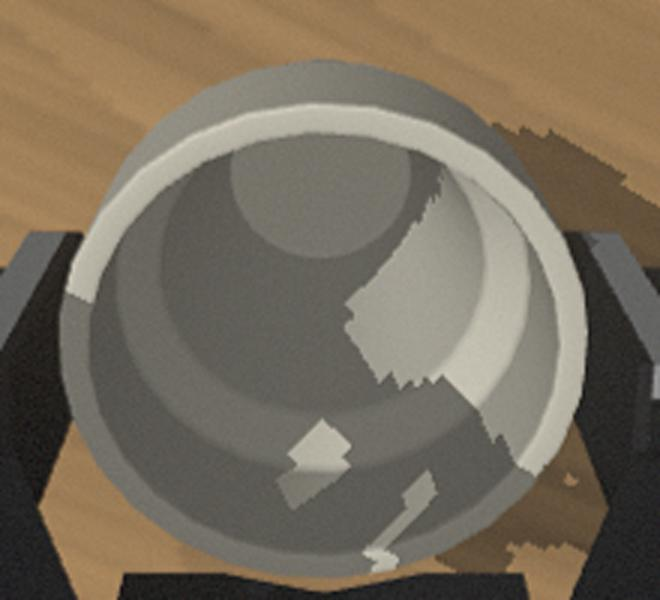

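{"api": "play_rows", "payload": {
  "plan": [
    {"dx": 0,"dy": 0,"dz": -0.5,"ax": 0,"ay": 0,"az": 0,"hand": 60},
    {"dx": 0,"dy": 0,"dz": -0.9,"ax": 0,"ay": 0,"az": 0,"hand": 60},
    {"dx": 0,"dy": 0,"dz": -0.9,"ax": 0,"ay": 0,"az": 0,"hand": 60},
    {"dx": 0,"dy": 0,"dz": -0.9,"ax": 0,"ay": 0,"az": 0,"hand": 60},
    {"dx": 0,"dy": 0,"dz": -0.9,"ax": 0,"ay": 0,"az": 0,"hand": 60},
    {"dx": 0.4,"dy": 0,"dz": -0.35,"ax": 0,"ay": 0,"az": 0,"hand": 60},
    {"dx": 0.8,"dy": -0.2,"dz": 0,"ax": 0,"ay": 0,"az": 0,"hand": 60},
    {"dx": 0.8,"dy": -0.2,"dz": 0,"ax": 0,"ay": 0,"az": 0,"hand": 60},
    {"dx": 0.8,"dy": -0.2,"dz": 0,"ax": 0,"ay": 0,"az": 0,"hand": 60},
    {"dx": 0.6,"dy": -0.09,"dz": 0,"ax": 0,"ay": 0,"az": 0,"hand": 60}
  ]
}}

```text
clock: 18.45
tool_pos: [0.5582, 0.2716, 0.2344]
tcp_rot: [0.974, 0.227, 0.0, -0.0]
wrist_force: [-1.1, 0.1, -1.5]
grip_width: 0.0649
```

{"api": "play_rows", "payload": {
  "plan": [
    {"dx": 0.4,"dy": 0,"dz": 0,"ax": 0,"ay": 0,"az": 0,"hand": 60},
    {"dx": 0,"dy": 0,"dz": 0,"ax": 0,"ay": 0,"az": 0,"hand": 60},
    {"dx": 0,"dy": 0,"dz": 0.5,"ax": 0,"ay": 0,"az": 0,"hand": 60},
    {"dx": 0,"dy": 0,"dz": 0,"ax": 0,"ay": 0,"az": 0,"hand": 60},
    {"dx": 0,"dy": 0,"dz": 0,"ax": 0,"ay": 0,"az": 0,"hand": 60}
  ]
}}

```text
clock: 18.95
tool_pos: [0.5711, 0.2768, 0.2145]
tcp_rot: [0.974, 0.227, -0.0, 0.0]
wrist_force: [-0.2, -0.7, -0.4]
grip_width: 0.0647
```

```bash
python3 - <<'E'
from h import *
togo(.5725,.2783,.148,-1.11)
E
```

```text
t 18.9 pos [0.5711 0.2768 0.2145] shift(tool,40mm) [ 0.047 -0.018  1.662] turn [ 0.03  0.01 -0.19] shift in target axes [ 0.047 -0.017  1.662]
```

{"api": "play_rows", "payload": {
  "plan": [
    {"dx": 0.05,"dy": -0.02,"dz": 0.3,"ax": 0,"ay": 0,"az": 0,"hand": 60},
    {"dx": 0,"dy": 0,"dz": 0.35,"ax": 0,"ay": 0,"az": 0,"hand": 60},
    {"dx": 0,"dy": 0,"dz": 0.27,"ax": 0,"ay": 0,"az": 0,"hand": 60},
    {"dx": 0,"dy": 0,"dz": 0.25,"ax": 0,"ay": 0,"az": 0,"hand": 60},
    {"dx": 0,"dy": 0,"dz": 0.25,"ax": 0,"ay": 0,"az": 0,"hand": 60},
    {"dx": 0,"dy": 0,"dz": 0.24,"ax": 0,"ay": 0,"az": 0,"hand": 60},
    {"dx": 0,"dy": 0,"dz": 0,"ax": 0,"ay": 0,"az": 0,"hand": 60},
    {"dx": 0,"dy": 0,"dz": 0,"ax": 0,"ay": 0,"az": 0,"hand": 60}
  ]
}}

```text
clock: 19.75
tool_pos: [0.573, 0.279, 0.1475]
tcp_rot: [0.974, 0.227, -0.0, -0.0]
wrist_force: [-0.1, 0.6, -1.3]
grip_width: 0.0645
```

{"api": "play_rows", "payload": {
  "plan": [
    {"dx": 0,"dy": 0,"dz": 0.06,"ax": 0,"ay": 0,"az": 0,"hand": 60},
    {"dx": 0,"dy": 0,"dz": 0.04,"ax": 0,"ay": 0,"az": 0,"hand": 60},
    {"dx": 0,"dy": 0,"dz": 0,"ax": 0,"ay": 0,"az": 0,"hand": 60}
  ]
}}

```text
clock: 20.05
tool_pos: [0.573, 0.2789, 0.1435]
tcp_rot: [0.974, 0.227, 0.0, 0.0]
wrist_force: [0.0, 0.4, -1.3]
grip_width: 0.065
```

{"api": "play_rows", "payload": {
  "plan": [
    {"dx": 0,"dy": 0,"dz": 0.03,"ax": 0,"ay": 0,"az": 0,"hand": 60},
    {"dx": 0,"dy": 0,"dz": 0,"ax": 0,"ay": 0,"az": 0,"hand": 60}
  ]
}}

```text
clock: 20.25
tool_pos: [0.5729, 0.2789, 0.1422]
tcp_rot: [0.974, 0.227, -0.0, 0.0]
wrist_force: [-0.1, -1.0, -0.8]
grip_width: 0.0648
```

{"api": "play_rows", "payload": {
  "plan": [
    {"dx": 0,"dy": 0,"dz": 0.03,"ax": 0,"ay": 0,"az": 0,"hand": 60},
    {"dx": 0,"dy": 0,"dz": 0,"ax": 0,"ay": 0,"az": 0,"hand": 60}
  ]
}}

```text
clock: 20.45
tool_pos: [0.5729, 0.2788, 0.1409]
tcp_rot: [0.974, 0.227, -0.0, 0.0]
wrist_force: [-0.1, 0.0, -1.6]
grip_width: 0.0649
```

{"api": "play_rows", "payload": {
  "plan": [
    {"dx": 0,"dy": 0,"dz": 0.02,"ax": 0,"ay": 0,"az": 0,"hand": 60},
    {"dx": 0,"dy": 0,"dz": 0,"ax": 0,"ay": 0,"az": 0,"hand": 60}
  ]
}}

```text
clock: 20.65
tool_pos: [0.5729, 0.2789, 0.1402]
tcp_rot: [0.974, 0.227, -0.0, 0.0]
wrist_force: [-0.3, -1.7, -1.3]
grip_width: 0.065
```

{"api": "play_rows", "payload": {
  "plan": [
    {"dx": 0,"dy": 0,"dz": 0.02,"ax": 0,"ay": 0,"az": 0,"hand": 60},
    {"dx": 0,"dy": 0,"dz": 0,"ax": 0,"ay": 0,"az": 0,"hand": 60}
  ]
}}

```text
clock: 20.85
tool_pos: [0.5729, 0.2788, 0.1394]
tcp_rot: [0.974, 0.227, -0.0, 0.0]
wrist_force: [-0.2, -1.1, -0.5]
grip_width: 0.0648
```

{"api": "play_rows", "payload": {
  "plan": [
    {"dx": 0,"dy": 0,"dz": 0.02,"ax": 0,"ay": 0,"az": 0,"hand": 60},
    {"dx": 0,"dy": 0,"dz": 0,"ax": 0,"ay": 0,"az": 0,"hand": 60}
  ]
}}

```text
clock: 21.05
tool_pos: [0.5729, 0.2789, 0.1386]
tcp_rot: [0.974, 0.227, -0.0, 0.0]
wrist_force: [-0.2, -1.0, 0.4]
grip_width: 0.0649
```

{"api": "play_rows", "payload": {
  "plan": [
    {"dx": 0,"dy": 0,"dz": 0.02,"ax": 0,"ay": 0,"az": 0,"hand": 60},
    {"dx": 0,"dy": 0,"dz": 0,"ax": 0,"ay": 0,"az": 0,"hand": 60}
  ]
}}

```text
clock: 21.25
tool_pos: [0.573, 0.279, 0.138]
tcp_rot: [0.974, 0.227, 0.0, -0.0]
wrist_force: [-1.1, -0.7, 0.6]
grip_width: 0.0651
```

{"api": "play_rows", "payload": {
  "plan": [
    {"dx": 0,"dy": 0,"dz": 0,"ax": 0,"ay": 0,"az": 0,"hand": 100},
    {"dx": 0,"dy": 0,"dz": 0,"ax": 0,"ay": 0,"az": 0,"hand": 100},
    {"dx": 0,"dy": 0,"dz": 0,"ax": 0,"ay": 0,"az": 0,"hand": 100},
    {"dx": 0,"dy": 0,"dz": 0,"ax": 0,"ay": 0,"az": 0,"hand": 100},
    {"dx": 0,"dy": 0,"dz": -0.5,"ax": 0,"ay": 0,"az": 0,"hand": 100},
    {"dx": 0,"dy": 0,"dz": -0.9,"ax": 0,"ay": 0,"az": 0,"hand": 100},
    {"dx": 0,"dy": 0,"dz": -0.9,"ax": 0,"ay": 0,"az": 0,"hand": 100},
    {"dx": 0,"dy": 0,"dz": -0.5,"ax": 0,"ay": 0,"az": 0,"hand": 100},
    {"dx": 0,"dy": 0,"dz": 0,"ax": 0,"ay": 0,"az": 0,"hand": 100},
    {"dx": 0,"dy": 0,"dz": 0,"ax": 0,"ay": 0,"az": 0,"hand": 100}
  ]
}}

```text
clock: 22.25
tool_pos: [0.5729, 0.2789, 0.2498]
tcp_rot: [0.974, 0.227, 0.0, 0.0]
wrist_force: [-0.2, -1.1, -0.0]
grip_width: 0.086
```

```bash
python3 - <<'E'
from h import *
im,c=shot('wrist','w11');print(env.read_state()['tool_pos'])
potfit(im,c,(.5715,.2778),.1525)
im,c=shot('side','s11');crop(im,190,170,350,290,4.5,'pics/c.png')
im,c=shot('scene','sc11');crop(im,215,120,455,300,3.3,'pics/c2.png')
E
```

```text
[0.57266999 0.27866459 0.24895178]
pot 0.5743 0.2795 r 0.0336 inl 206 404
```

View pics/c.png

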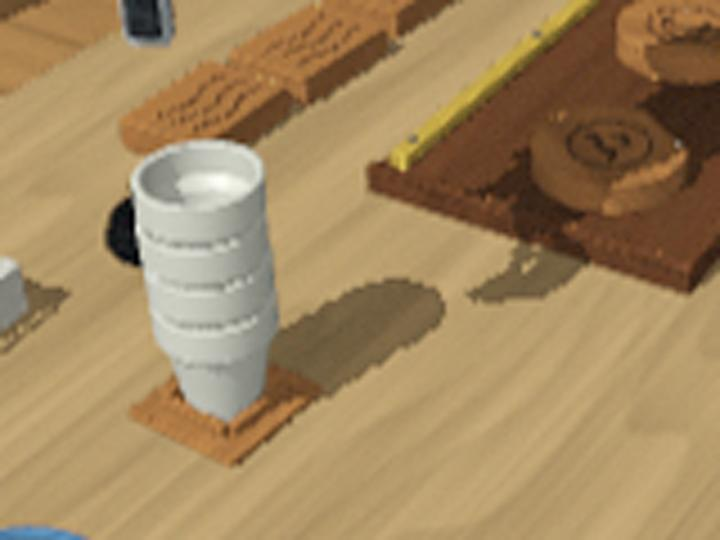

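View pics/c2.png

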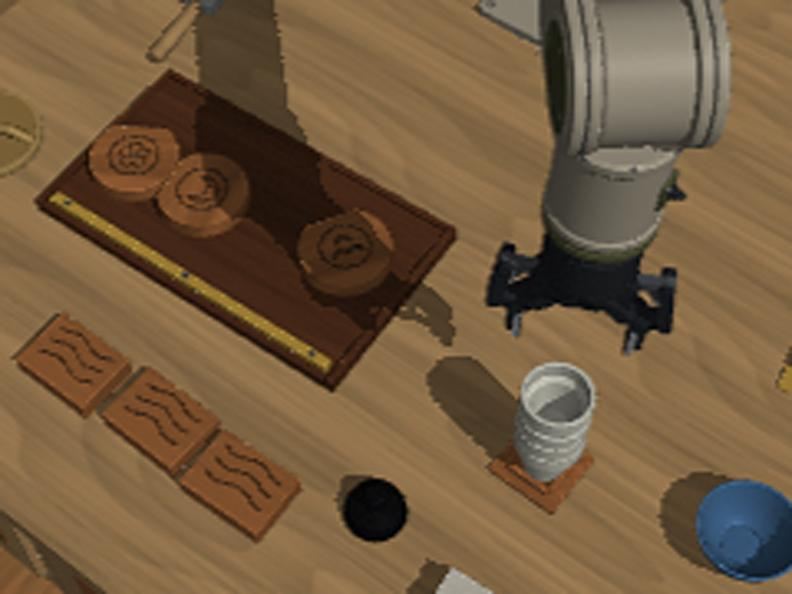

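View pics/w11.png

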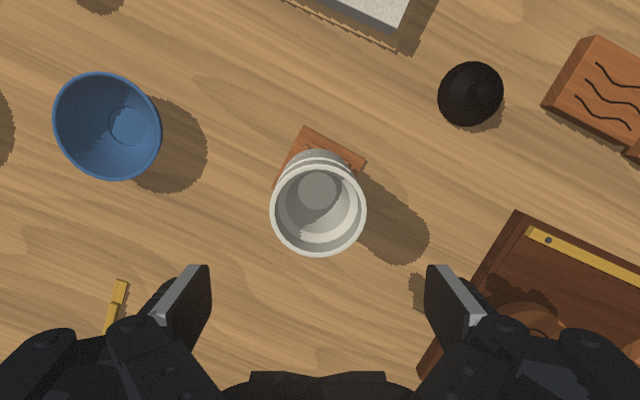

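{"api": "play_rows", "payload": {
  "plan": [
    {"dx": -0.4,"dy": 0.4,"dz": -0.6,"ax": 0,"ay": 0,"az": 0,"hand": 0},
    {"dx": -0.6,"dy": 0.7,"dz": -0.6,"ax": 0,"ay": 0,"az": 0,"hand": 0},
    {"dx": -0.66,"dy": 0.75,"dz": -0.55,"ax": 0,"ay": 0,"az": 0,"hand": 0},
    {"dx": -0.75,"dy": 0.85,"dz": 0,"ax": 0,"ay": 0,"az": 0,"hand": 0},
    {"dx": -0.75,"dy": 0.85,"dz": 0,"ax": 0,"ay": 0,"az": 0,"hand": 0},
    {"dx": -0.75,"dy": 0.85,"dz": 0,"ax": 0,"ay": 0,"az": 0,"hand": 0},
    {"dx": -0.75,"dy": 0.85,"dz": 0,"ax": 0,"ay": 0,"az": 0,"hand": 0},
    {"dx": -0.75,"dy": 0.85,"dz": 0,"ax": 0,"ay": 0,"az": 0,"hand": 0},
    {"dx": -0.75,"dy": 0.85,"dz": 0,"ax": 0,"ay": 0,"az": 0,"hand": 0},
    {"dx": -0.7,"dy": 0.8,"dz": 0,"ax": 0,"ay": 0,"az": 0,"hand": 0}
  ]
}}

```text
clock: 23.4
tool_pos: [0.4626, -0.1225, 0.3192]
tcp_rot: [0.974, 0.226, -0.0, -0.0]
wrist_force: [1.1, -0.9, -0.6]
grip_width: -0.0001
```

{"api": "play_rows", "payload": {
  "plan": [
    {"dx": 0,"dy": 0,"dz": 0,"ax": 0,"ay": 0,"az": 6.5,"hand": 0},
    {"dx": 0,"dy": 0,"dz": 0,"ax": 0,"ay": 0,"az": 6.5,"hand": 0},
    {"dx": 0,"dy": 0,"dz": 0,"ax": 0,"ay": 0,"az": 6.5,"hand": 0},
    {"dx": 0,"dy": 0,"dz": 0,"ax": 0,"ay": 0,"az": 6.5,"hand": 0},
    {"dx": 0,"dy": 0,"dz": 0,"ax": 0,"ay": 0,"az": 0,"hand": 0},
    {"dx": 0,"dy": 0,"dz": 0,"ax": 0,"ay": 0,"az": 0,"hand": 0},
    {"dx": 0,"dy": 0,"dz": 0,"ax": 0,"ay": 0,"az": 0,"hand": 0}
  ]
}}

```text
clock: 24.1
tool_pos: [0.4637, -0.1204, 0.3196]
tcp_rot: [1.0, 0.003, -0.0, -0.0]
wrist_force: [-0.2, -0.4, 0.1]
grip_width: -0.0003
```

```bash
python3 - <<'E'
from h import *
im,c=shot('wrist','w12');s=env.read_state();print(s['tool_pos'],s['tcp_rot'],s['grip_width'],s['wrist_force'])
E
```

```text
[ 0.46373287 -0.12042316  0.3197174 ] [ 9.99995371e-01  3.04038020e-03 -1.20523205e-04 -1.59930478e-05] 8.394691141115199e-08 [-0.15216503  1.22456845 -0.32675867]
```

View pics/w12.png

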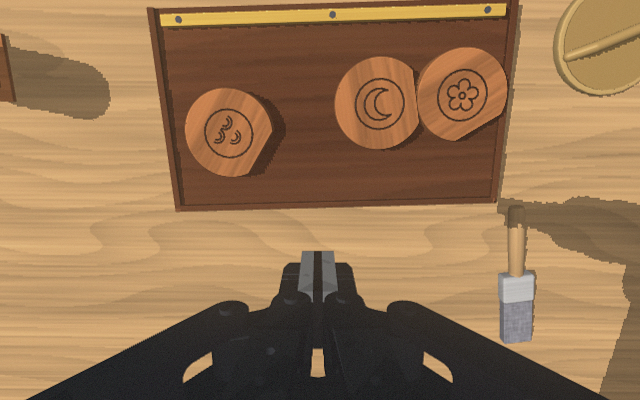

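```bash
python3 - <<'E'
from h import *
im,c=load('w12')
crop(im,140,0,520,220,2.1,'pics/c.png')
hsv=cv2.cvtColor(im,cv2.COLOR_BGR2HSV)
for p in [(60,250),(228,100),(350,90),(345,20),(420,100),(268,145)]: pass
for x,y in [(230,100),(275,130),(262,150),(260,110),(350,90),(300,60),(250,14),(415,100),(418,80),(460,130),(340,18)]: print((x,y),hsv[y,x])
o=-c[1][:3,:3].T@c[1][:3,3];print('cam',o)
E
```

```text
(230, 100) [ 13 153 167]
(275, 130) [ 11 157  65]
(262, 150) [ 13 129  79]
(260, 110) [ 12 150 197]
(350, 90) [ 13 148 181]
(300, 60) [ 13 154  96]
(250, 14) [ 21 157 222]
(415, 100) [ 13 156 177]
(418, 80) [ 14 156 149]
(460, 130) [ 12 150 172]
(340, 18) [ 21 156 220]
cam [ 0.53326357 -0.12045409  0.45183937]
```

View pics/c.png

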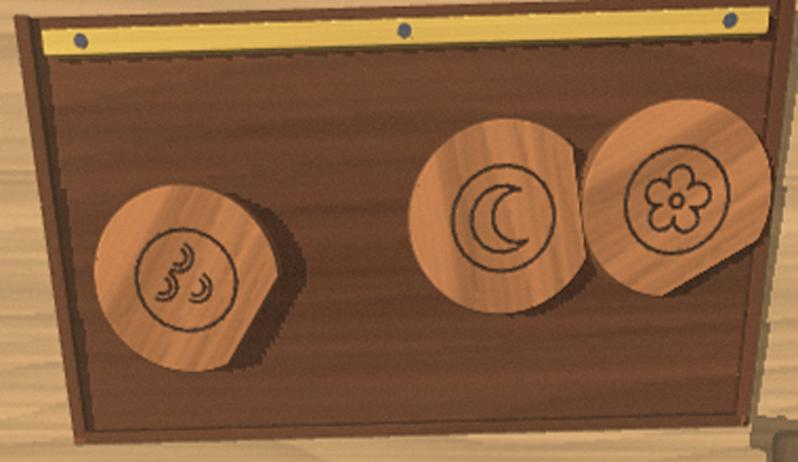

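```bash
cat >> h.py <<'E'
from scipy.optimize import least_squares
def dres(p,P):
    d=P-p[:2];r=np.linalg.norm(d,axis=1);a=np.arctan2(d[:,1],d[:,0])-p[2];ca=np.cos(a)
    b=np.full(len(P),.05);m=ca>.82;b[m]=.041/ca[m];return r-b
def blockfit(im,c,g,rad=.064,z=.035,vthr=120,rng=None):
    hsv=cv2.cvtColor(im,cv2.COLOR_BGR2HSV)
    m=((hsv[...,0]>8)&(hsv[...,0]<18)&(hsv[...,1]>110)&(hsv[...,2]>vthr)).astype(np.uint8)
    th=np.linspace(0,2*np.pi,60);pl=proj(c,np.c_[g[0]+rad*np.cos(th),g[1]+rad*np.sin(th),np.full(60,z)]).astype(np.int32)
    k=np.zeros_like(m);cv2.fillPoly(k,[pl],1)
    m=cv2.morphologyEx(m&k,cv2.MORPH_CLOSE,np.ones((5,5)));m=cv2.morphologyEx(m,cv2.MORPH_OPEN,np.ones((5,5)))
    cn=max(cv2.findContours(m,cv2.RETR_EXTERNAL,cv2.CHAIN_APPROX_NONE)[0],key=cv2.contourArea)[:,0]
    inn=cv2.erode(k,np.ones((5,5)))[cn[:,1],cn[:,0]]>0;cn=cn[inn].astype(float)
    P=np.array([back(c,p,z)[:2] for p in cn]);best=None
    for t in np.arange(0,2*np.pi,.35):
        s=least_squares(dres,[P[:,0].mean(),P[:,1].mean(),t],args=(P,),loss='soft_l1',f_scale=.001)
        if best is None or s.cost<best.cost:best=s
    x,y,t=best.x;t=(t+np.pi)%(2*np.pi)-np.pi;e=abs(dres(best.x,P))
    print('block c',round(x,4),round(y,4),'flat deg',round(np.degrees(t),2),'medres',round(np.median(e)*1e3,2),'n',len(P),'inl',(e<.0015).sum())
    return x,y,t
def fence(im,c,z=.015,x0=165,x1=505):
    hsv=cv2.cvtColor(im,cv2.COLOR_BGR2HSV);m=(hsv[...,0]>17)&(hsv[...,0]<26)&(hsv[...,1]>120)&(hsv[...,2]>100)
    return m
E
python3 - <<'E'
from h import *
im,c=load('w12')
for px in [(228,132),(379,103),(462,94)]:
    g=back(c,px,.035);blockfit(im,c,g)
hsv=cv2.cvtColor(im,cv2.COLOR_BGR2HSV)
print(hsv[0:34,250],'\n',hsv[0:34,450,2])
E
```

```text
block c 0.4994 -0.0188 flat deg -121.08 medres 0.6 n 246 inl 246
block c 0.5331 -0.1892 flat deg -77.44 medres 0.58 n 241 inl 214
block c 0.5431 -0.2789 flat deg -147.84 medres 0.66 n 234 inl 181
[[ 16 115 200]
 [ 17 113 199]
 [ 17 115 202]
 [ 17 116 200]
 [ 16 115 191]
 [ 14 130 145]
 [ 11 138 107]
 [ 13 149 108]
 [ 12 144 106]
 [ 12 139 108]
 [ 14 149 106]
 [ 19 155 168]
 [ 21 151 232]
 [ 21 153 222]
 [ 21 157 222]
 [ 21 154 225]
 [ 21 153 224]
 [ 21 154 220]
 [ 21 150 223]
 [ 21 151 226]
 [ 21 158 223]
 [ 21 154 225]
 [ 20 155 221]
 [ 20 157 162]
 [ 20 140  91]
 [ 18 150  90]
 [ 11 122  86]
 [ 12 139  90]
 [ 10 138  98]
 [ 11 147 116]
 [ 10 142 117]
 [ 11 149 113]
 [ 11 141 112]
 [ 11 138 109]] 
 [105 103 104  99 133 199 223 218 217 217 217 217 219 223 219 224 214 125
  91  79  68  83 109 104 102 106 106 106 108 104 108 107 111 107]
```

```bash
cat >> h.py <<'E'
def fenceline(im,c,P0=None,guess=None,z=.025):
    """top near edge of fence. scan columns"""
    hsv=cv2.cvtColor(im,cv2.COLOR_BGR2HSV).astype(float);pts=[]
    g=(hsv[...,0]>17)&(hsv[...,0]<26)&(hsv[...,1]>130)&(hsv[...,2]>195)
    for u in range(0,640):
        r=np.where(g[:230,u])[0]
        if len(r)<6: continue
        v=r.max()
        if v+1>=400: continue
        V=hsv[v-2:v+5,u,2];hi,lo=220,90;j=np.where(V<155)[0]
        if len(j)==0 or j[0]==0: continue
        j=j[0];f=(V[j-1]-155)/(V[j-1]-V[j]);pts.append((u,v-2+j-1+f))
    pts=np.array(pts);P=np.array([back(c,p,z)[:2] for p in pts])
    k=np.ones(len(P),bool)
    for _ in range(6):
        b=np.polyfit(P[k,1],P[k,0],1);e=P[:,0]-np.polyval(b,P[:,1]);k=abs(e)<max(.0006,2*e[k].std())
    print('fence x=%.4f + %.5f*(y+.13) ; normal deg %.2f; y range %.4f %.4f  sd %.5f n %d'%(np.polyval(b,-.13),b[0],-np.degrees(np.arctan(b[0])),P[k,1].min(),P[k,1].max(),e[k].std(),k.sum()))
    return b,P[k]
E
python3 - <<'E'
from h import *
im,c=load('w12');fenceline(im,c)
E
```

```text
fence x=0.6185 + -0.03646*(y+.13) ; normal deg 2.09; y range -0.3192 0.0492  sd 0.00009 n 329
```

```bash
python3 - <<'E'
from h import *
s=env.read_state();print(s['joint_pos'].round(3));togo(.5331,-.1892,.07,-np.pi/2-np.radians(40))
im,c=load('w11');im3,c3=load('w3');
A=[back(c,p,.1525) for p in [(269,209),(367,209),(318,163),(318,257)]]
print((A[0]+A[1])/2,(A[2]+A[3])/2)
E
```

```text
[ 6.500e-01  1.000e-03 -4.870e-01  1.682e+00  1.000e-03  1.459e+00
 -1.401e+00]
t 24.1 pos [ 0.4637 -0.1204  0.3197] shift(tool,40mm) [1.725 1.73  6.242] turn [0.000e+00 1.000e-02 4.035e+01] shift in target axes [2.434 0.202 6.243]
[0.57503582 0.27893726 0.1525    ] [0.57331829 0.27808487 0.1525    ]
```

{"api": "play_rows", "payload": {
  "plan": [
    {"dx": 0.6,"dy": 0.6,"dz": 0.3,"ax": 0,"ay": 0,"az": 0,"hand": 59},
    {"dx": 0.6,"dy": 0.6,"dz": 0.3,"ax": 0,"ay": 0,"az": 0,"hand": 59},
    {"dx": 0.53,"dy": 0.53,"dz": 0.3,"ax": 0,"ay": 0,"az": 0,"hand": 59},
    {"dx": 0,"dy": 0,"dz": 0.8,"ax": 0,"ay": 0,"az": 8,"hand": 59},
    {"dx": 0,"dy": 0,"dz": 0.8,"ax": 0,"ay": 0,"az": 8,"hand": 59},
    {"dx": 0,"dy": 0,"dz": 0.8,"ax": 0,"ay": 0,"az": 8,"hand": 59},
    {"dx": 0,"dy": 0,"dz": 0.8,"ax": 0,"ay": 0,"az": 8,"hand": 59},
    {"dx": 0,"dy": 0,"dz": 0.8,"ax": 0,"ay": 0,"az": 8,"hand": 59},
    {"dx": 0,"dy": 0,"dz": 0.5,"ax": 0,"ay": 0,"az": 0,"hand": 59},
    {"dx": 0,"dy": 0,"dz": 0,"ax": 0,"ay": 0,"az": 0,"hand": 59}
  ]
}}

```text
clock: 25.15
tool_pos: [0.5314, -0.1888, 0.1009]
tcp_rot: [0.941, -0.339, -0.003, 0.0]
wrist_force: [-0.7, -0.4, -0.0]
grip_width: 0.0503
```

```bash
python3 - <<'E'
from h import *
s=env.read_state();print(s['joint_pos'].round(3),s['grip_width'],s['wrist_force'].round(1));togo(.5331,-.1892,.05,-np.pi/2-np.radians(40))
im,c=shot('wrist','w13')
E
```

```text
[ 0.568  0.351 -0.365  1.766  0.141  1.056 -2.109] 0.050289882203527134 [-0.7 -0.4 -0. ]
t 25.1 pos [ 0.5314 -0.1888  0.1009] shift(tool,40mm) [ 0.046 -0.021  1.273] turn [0.1  0.28 0.33] shift in target axes [ 0.039 -0.019  1.274]
```

View pics/w13.png

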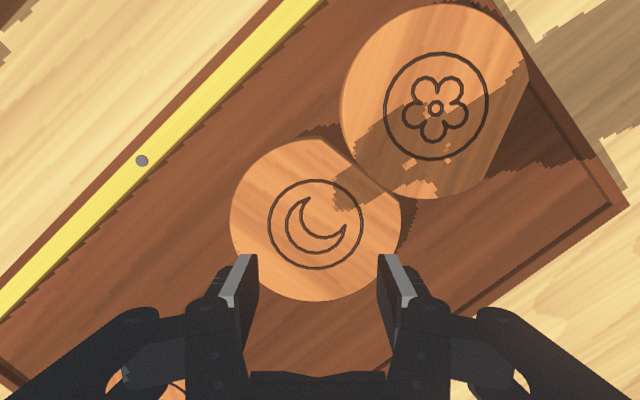

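{"api": "play_rows", "payload": {
  "plan": [
    {"dx": 0.04,"dy": -0.02,"dz": 0.5,"ax": 0,"ay": 0,"az": 0,"hand": 59},
    {"dx": 0,"dy": 0,"dz": 0.5,"ax": 0,"ay": 0,"az": 0,"hand": 59},
    {"dx": 0,"dy": 0,"dz": 0.27,"ax": 0,"ay": 0,"az": 0,"hand": 59},
    {"dx": 0,"dy": 0,"dz": 0,"ax": 0,"ay": 0,"az": 0,"hand": 59},
    {"dx": 0,"dy": 0,"dz": 0,"ax": 0,"ay": 0,"az": 0,"hand": 59}
  ]
}}

```text
clock: 25.7
tool_pos: [0.5357, -0.19, 0.0544]
tcp_rot: [0.94, -0.34, 0.001, -0.0]
wrist_force: [-0.0, 1.0, 0.2]
grip_width: 0.051
```

{"api": "play_rows", "payload": {
  "plan": [
    {"dx": 0,"dy": 0,"dz": 0.04,"ax": 0,"ay": 0,"az": 0,"hand": 59},
    {"dx": 0,"dy": 0,"dz": 0.04,"ax": 0,"ay": 0,"az": 0,"hand": 59},
    {"dx": 0,"dy": 0,"dz": 0,"ax": 0,"ay": 0,"az": 0,"hand": 59}
  ]
}}

```text
clock: 26.0
tool_pos: [0.5352, -0.1898, 0.0502]
tcp_rot: [0.94, -0.34, 0.0, 0.0]
wrist_force: [-0.1, 0.5, 0.1]
grip_width: 0.0506
```

{"api": "play_rows", "payload": {
  "plan": [
    {"dx": 0,"dy": 0,"dz": 0.03,"ax": 0,"ay": 0,"az": 0,"hand": 59},
    {"dx": 0,"dy": 0,"dz": 0.03,"ax": 0,"ay": 0,"az": 0,"hand": 59},
    {"dx": 0,"dy": 0,"dz": 0,"ax": 0,"ay": 0,"az": 0,"hand": 59}
  ]
}}

```text
clock: 26.3
tool_pos: [0.5349, -0.1897, 0.0473]
tcp_rot: [0.94, -0.34, -0.0, 0.0]
wrist_force: [0.1, -0.1, -0.2]
grip_width: 0.0505
```

{"api": "play_rows", "payload": {
  "plan": [
    {"dx": -0.04,"dy": 0,"dz": 0.04,"ax": 0,"ay": 0,"az": 0,"hand": 59},
    {"dx": 0,"dy": 0,"dz": 0.03,"ax": 0,"ay": 0,"az": 0,"hand": 59},
    {"dx": 0,"dy": 0,"dz": 0,"ax": 0,"ay": 0,"az": 0,"hand": 59}
  ]
}}

```text
clock: 26.6
tool_pos: [0.5336, -0.1887, 0.0445]
tcp_rot: [0.94, -0.34, -0.0, 0.0]
wrist_force: [0.0, -0.1, 0.4]
grip_width: 0.0502
```

{"api": "play_rows", "payload": {
  "plan": [
    {"dx": 0,"dy": 0,"dz": 0.03,"ax": 0,"ay": 0,"az": 0,"hand": 59},
    {"dx": 0,"dy": 0,"dz": 0,"ax": 0,"ay": 0,"az": 0,"hand": 59}
  ]
}}

```text
clock: 26.8
tool_pos: [0.5337, -0.1887, 0.0434]
tcp_rot: [0.94, -0.34, -0.0, 0.0]
wrist_force: [0.3, -0.5, 0.2]
grip_width: 0.0504
```

{"api": "play_rows", "payload": {
  "plan": [
    {"dx": 0,"dy": 0,"dz": 0.03,"ax": 0,"ay": 0,"az": 0,"hand": 59},
    {"dx": 0,"dy": 0,"dz": 0,"ax": 0,"ay": 0,"az": 0,"hand": 59}
  ]
}}

```text
clock: 27.0
tool_pos: [0.5342, -0.1889, 0.043]
tcp_rot: [0.94, -0.34, 0.0, 0.0]
wrist_force: [-2.2, 0.5, 6.5]
grip_width: 0.0503
```

{"api": "play_rows", "payload": {
  "plan": [
    {"dx": 0,"dy": 0,"dz": 0.02,"ax": 0,"ay": 0,"az": 0,"hand": 59},
    {"dx": 0,"dy": 0,"dz": 0,"ax": 0,"ay": 0,"az": 0,"hand": 59}
  ]
}}

```text
clock: 27.2
tool_pos: [0.5346, -0.1889, 0.043]
tcp_rot: [0.94, -0.34, 0.001, 0.0]
wrist_force: [-2.8, 0.6, 13.3]
grip_width: 0.0506
```

```bash
python3 - <<'E'
from h import *
# move +y by 51mm along fence & slightly fwd
s=env.read_state();d=np.array([-.0365*.051+.012,.99933*.051+.0004,0]);print(R.from_quat(s['tcp_rot']).inv().apply(d)/.04)
E
```

```text
[-6.26682724e-01 -1.14914835e+00 -6.22844530e-04]
```

{"api": "play_rows", "payload": {
  "plan": [
    {"dx": -0.08,"dy": -0.14,"dz": 0,"ax": 0,"ay": 0,"az": 0,"hand": 59},
    {"dx": -0.08,"dy": -0.15,"dz": 0,"ax": 0,"ay": 0,"az": 0,"hand": 59},
    {"dx": 0,"dy": 0,"dz": 0,"ax": 0,"ay": 0,"az": 0,"hand": 59}
  ]
}}

```text
clock: 27.5
tool_pos: [0.5378, -0.1755, 0.043]
tcp_rot: [0.94, -0.34, 0.002, -0.0]
wrist_force: [-0.2, 2.0, 10.2]
grip_width: 0.0506
```

{"api": "play_rows", "payload": {
  "plan": [
    {"dx": -0.12,"dy": -0.21,"dz": 0,"ax": 0,"ay": 0,"az": 0,"hand": 59},
    {"dx": -0.12,"dy": -0.21,"dz": 0,"ax": 0,"ay": 0,"az": 0,"hand": 59},
    {"dx": -0.12,"dy": -0.21,"dz": 0,"ax": 0,"ay": 0,"az": 0,"hand": 59},
    {"dx": -0.11,"dy": -0.22,"dz": 0,"ax": 0,"ay": 0,"az": 0,"hand": 59},
    {"dx": 0,"dy": 0,"dz": 0,"ax": 0,"ay": 0,"az": 0,"hand": 59}
  ]
}}

```text
clock: 28.0
tool_pos: [0.5453, -0.1365, 0.043]
tcp_rot: [0.941, -0.339, 0.002, -0.0]
wrist_force: [-0.2, 2.4, 9.2]
grip_width: 0.0504
```

{"api": "play_rows", "payload": {
  "plan": [
    {"dx": 0,"dy": 0,"dz": 0,"ax": 0,"ay": 0,"az": -4,"hand": 59},
    {"dx": 0,"dy": 0,"dz": 0,"ax": 0,"ay": 0,"az": -4,"hand": 59},
    {"dx": 0,"dy": 0,"dz": 0,"ax": 0,"ay": 0,"az": -4,"hand": 59},
    {"dx": 0,"dy": 0,"dz": 0,"ax": 0,"ay": 0,"az": 0,"hand": 59}
  ]
}}

```text
clock: 28.4
tool_pos: [0.5451, -0.1378, 0.043]
tcp_rot: [0.971, -0.239, 0.002, -0.0]
wrist_force: [0.1, -0.1, 9.5]
grip_width: 0.0506
```

```bash
python3 - <<'E'
from h import *
im,c=shot('wrist','w14')
E
```

```text
(no output)
```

View pics/w14.png

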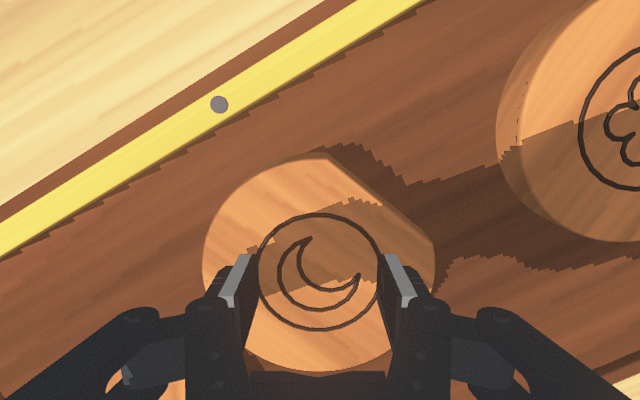

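{"api": "play_rows", "payload": {
  "plan": [
    {"dx": 0,"dy": 0,"dz": 0,"ax": 0,"ay": 0,"az": -5,"hand": 59},
    {"dx": 0,"dy": 0,"dz": 0,"ax": 0,"ay": 0,"az": -5,"hand": 59},
    {"dx": 0,"dy": 0,"dz": 0,"ax": 0,"ay": 0,"az": -5,"hand": 59},
    {"dx": 0,"dy": 0,"dz": 0,"ax": 0,"ay": 0,"az": -5,"hand": 59},
    {"dx": 0,"dy": 0,"dz": 0,"ax": 0,"ay": 0,"az": -5,"hand": 59},
    {"dx": 0,"dy": 0,"dz": 0,"ax": 0,"ay": 0,"az": -5,"hand": 59},
    {"dx": 0,"dy": 0,"dz": 0,"ax": 0,"ay": 0,"az": -5,"hand": 59},
    {"dx": 0,"dy": 0,"dz": 0,"ax": 0,"ay": 0,"az": 0,"hand": 59}
  ]
}}

```text
clock: 29.25
tool_pos: [0.5451, -0.1378, 0.043]
tcp_rot: [0.998, 0.065, 0.002, 0.0]
wrist_force: [-0.2, 1.2, 10.9]
grip_width: 0.0502
```

{"api": "play_rows", "payload": {
  "plan": [
    {"dx": 0,"dy": 0,"dz": 0,"ax": 0,"ay": 0,"az": -5,"hand": 59},
    {"dx": 0,"dy": 0,"dz": 0,"ax": 0,"ay": 0,"az": -5,"hand": 59},
    {"dx": 0,"dy": 0,"dz": 0,"ax": 0,"ay": 0,"az": -5,"hand": 59},
    {"dx": 0,"dy": 0,"dz": 0,"ax": 0,"ay": 0,"az": -5,"hand": 59},
    {"dx": 0,"dy": 0,"dz": 0,"ax": 0,"ay": 0,"az": -5,"hand": 59},
    {"dx": 0,"dy": 0,"dz": 0,"ax": 0,"ay": 0,"az": -5,"hand": 59},
    {"dx": 0,"dy": 0,"dz": 0,"ax": 0,"ay": 0,"az": -2.5,"hand": 59},
    {"dx": 0,"dy": 0,"dz": 0,"ax": 0,"ay": 0,"az": 0,"hand": 59},
    {"dx": 0,"dy": 0,"dz": 0,"ax": 0,"ay": 0,"az": 0,"hand": 59}
  ]
}}

```text
clock: 30.15
tool_pos: [0.5453, -0.1374, 0.043]
tcp_rot: [0.94, 0.34, 0.002, 0.001]
wrist_force: [1.3, 1.8, 10.1]
grip_width: 0.0502
```

```bash
python3 - <<'E'
from h import *
im,c=shot('wrist','w15');s=env.read_state();print(s['joint_pos'].round(2));togo(.5777,-.1365,.043,-np.pi/2+np.radians(39.5))
fenceline(im,c)
E
```

```text
[ 0.69  0.47 -0.63  1.81  0.33  0.97 -0.96]
t 30.2 pos [ 0.5453 -0.1374  0.043 ] shift(tool,40mm) [0.636 0.501 0.004] turn [ 0.14 -0.15  0.24] shift in target axes [0.638 0.498 0.001]
fence x=0.6185 + -0.03590*(y+.13) ; normal deg 2.06; y range -0.2010 -0.1110  sd 0.00003 n 111
```

View pics/w15.png

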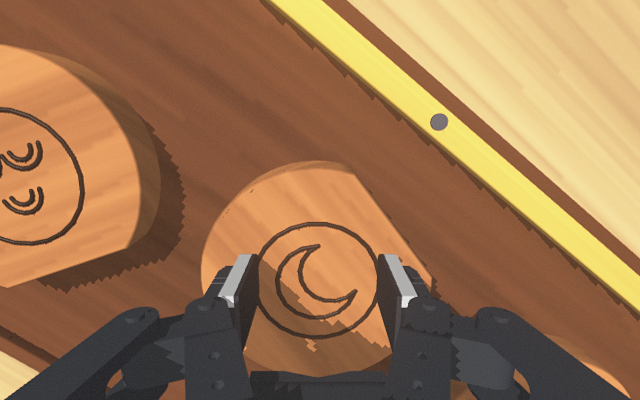

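```bash
cat >> h.py <<'E'
def chord(im,c,uv0,uv1,z=.035,half=9):
    """refine a straight top edge between two pixels by max gradient of V (hue-insensitive) along normal"""
    g=cv2.GaussianBlur(im,(0,0),1.0).astype(float)[...,2]
    a,b=np.array(uv0,float),np.array(uv1,float);t=(b-a)/np.linalg.norm(b-a);n=np.array([-t[1],t[0]])
    L=np.arange(0.1,0.9,.02);pts=[]
    o=np.arange(-half,half+.01,.25)
    for l in L:
        q=a+(b-a)*l;S=q+o[:,None]*n
        v=cv2.remap(g.astype(np.float32),S[:,0].astype(np.float32)[None],S[:,1].astype(np.float32)[None],cv2.INTER_LINEAR)[0]
        i=np.argmax(abs(np.gradient(v)));pts.append(S[i])
    P=np.array([back(c,p,z)[:2] for p in pts]);k=np.ones(len(P),bool)
    for _ in range(6):
        m=P[k].mean(0);u=np.linalg.svd(P[k]-m)[2][0];nn=np.array([-u[1],u[0]]);e=(P-m)@nn;k=abs(e)<max(.0005,2*np.std(e[k]))
    if nn[0]<0:nn=-nn
    print('chord normal deg',np.degrees(np.arctan2(nn[1],nn[0])).round(2),'pt',m.round(4),'sd',e[k].std().round(5),k.sum(),'gap to fence mm',round(1e3*((.6185-.0362*(m[1]+.13))-m[0]),2))
E
python3 - <<'E'
from h import *
im,c=load('w15');chord(im,c,(352,174),(428,275))
im,c=load('w12');chord(im,c,(412,68),(418,126))
E
```

```text
chord normal deg -12.65 pt [ 0.5818 -0.1456] sd 0.00011 38 gap to fence mm 37.22
chord normal deg -78.4 pt [ 0.5417 -0.2281] sd 0.00024 37 gap to fence mm 80.35
```

{"api": "play_rows", "payload": {
  "plan": [
    {"dx": 0,"dy": 0,"dz": 0,"ax": 0,"ay": 0,"az": -5,"hand": 59},
    {"dx": 0,"dy": 0,"dz": 0,"ax": 0,"ay": 0,"az": -5,"hand": 59},
    {"dx": 0,"dy": 0,"dz": 0,"ax": 0,"ay": 0,"az": -5,"hand": 59},
    {"dx": 0,"dy": 0,"dz": 0,"ax": 0,"ay": 0,"az": 0,"hand": 59},
    {"dx": 0,"dy": 0,"dz": 0,"ax": 0,"ay": 0,"az": 0,"hand": 59}
  ]
}}

```text
clock: 30.7
tool_pos: [0.5452, -0.1374, 0.043]
tcp_rot: [0.888, 0.46, 0.001, 0.001]
wrist_force: [0.3, 1.2, 10.8]
grip_width: 0.0505
```

```bash
python3 - <<'E'
from h import *
im,c=shot('wrist','w16');fenceline(im,c)
E
```

```text
fence x=0.6185 + -0.03607*(y+.13) ; normal deg 2.07; y range -0.1730 -0.0922  sd 0.00002 n 99
```

View pics/w16.png

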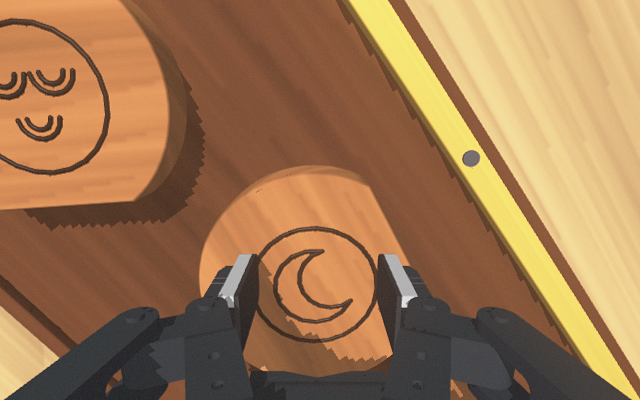

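```bash
python3 - <<'E'
from h import *
im,c=load('w16');chord(im,c,(370,186),(406,258))
s=env.read_state()
print(R.from_quat(s['tcp_rot']).inv().apply([.99934,.0362,0]))
E
```

```text
chord normal deg -6.49 pt [ 0.5817 -0.1356] sd 0.0001 40 gap to fence mm 37.01
[0.6065695  0.79501817 0.00322962]
```

{"api": "play_rows", "payload": {
  "plan": [
    {"dx": 0,"dy": 0,"dz": 0.015,"ax": 0,"ay": 0,"az": 0,"hand": 59},
    {"dx": 0,"dy": 0,"dz": 0,"ax": 0,"ay": 0,"az": -4,"hand": 59},
    {"dx": 0,"dy": 0,"dz": 0,"ax": 0,"ay": 0,"az": -4,"hand": 59},
    {"dx": 0,"dy": 0,"dz": 0,"ax": 0,"ay": 0,"az": -4,"hand": 59},
    {"dx": 0,"dy": 0,"dz": 0,"ax": 0,"ay": 0,"az": 0,"hand": 59},
    {"dx": 0,"dy": 0,"dz": 0,"ax": 0,"ay": 0,"az": 0,"hand": 59}
  ]
}}

```text
clock: 31.35
tool_pos: [0.5458, -0.137, 0.043]
tcp_rot: [0.835, 0.55, 0.002, 0.001]
wrist_force: [0.0, 3.6, 14.5]
grip_width: 0.0502
```

```bash
python3 - <<'E'
from h import *
im,c=shot('wrist','w17')
s=env.read_state()
print(R.from_quat(s['tcp_rot']).inv().apply([.99934,.0362,0]))
E
```

```text
[0.42772564 0.90389316 0.00433695]
```

View pics/w17.png

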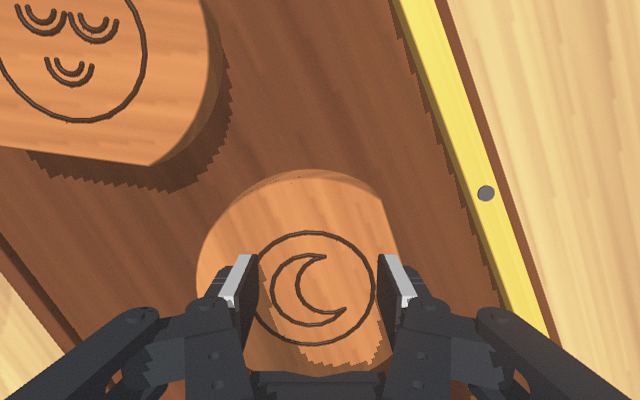

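```bash
python3 - <<'E'
from h import *
im,c=load('w17');chord(im,c,(381,202),(397,252),half=6)
x=back(c,(310,289),.035);print('ring centre approx',x)
E
```

```text
chord normal deg -3.2 pt [ 0.5811 -0.1299] sd 0.00012 40 gap to fence mm 37.37
ring centre approx [ 0.53969006 -0.14325142  0.035     ]
```

{"api": "play_rows", "payload": {
  "plan": [
    {"dx": 0.07,"dy": 0.15,"dz": 0,"ax": 0,"ay": 0,"az": 0,"hand": 59},
    {"dx": 0.07,"dy": 0.15,"dz": 0,"ax": 0,"ay": 0,"az": 0,"hand": 59},
    {"dx": 0.07,"dy": 0.15,"dz": 0,"ax": 0,"ay": 0,"az": 0,"hand": 59},
    {"dx": 0.07,"dy": 0.15,"dz": 0,"ax": 0,"ay": 0,"az": 0,"hand": 59},
    {"dx": 0.07,"dy": 0.15,"dz": 0,"ax": 0,"ay": 0,"az": 0,"hand": 59},
    {"dx": 0,"dy": 0,"dz": 0,"ax": 0,"ay": 0,"az": 0,"hand": 59},
    {"dx": 0,"dy": 0,"dz": 0,"ax": 0,"ay": 0,"az": 0,"hand": 59}
  ]
}}

```text
clock: 32.1
tool_pos: [0.5789, -0.1368, 0.0431]
tcp_rot: [0.835, 0.55, 0.002, 0.002]
wrist_force: [1.1, 0.4, 13.6]
grip_width: 0.0503
```

```bash
python3 - <<'E'
from h import *
im,c=shot('wrist','w18');fenceline(im,c)
E
```

```text
fence x=0.6186 + -0.03682*(y+.13) ; normal deg 2.11; y range -0.1378 -0.0394  sd 0.00002 n 98
```

View pics/w18.png

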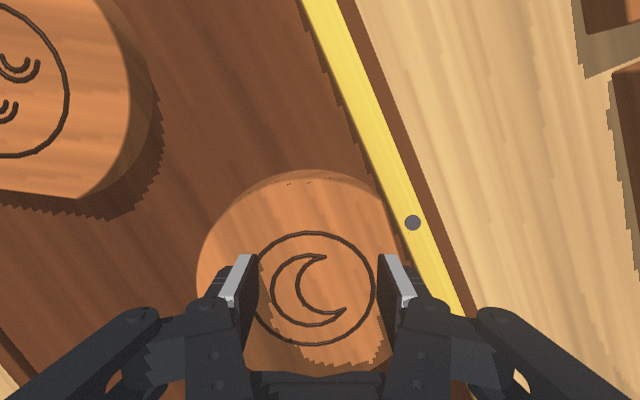

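{"api": "play_rows", "payload": {
  "plan": [
    {"dx": 0.02,"dy": 0.045,"dz": 0,"ax": 0,"ay": 0,"az": 0,"hand": 59},
    {"dx": 0.02,"dy": 0.045,"dz": 0,"ax": 0,"ay": 0,"az": 0,"hand": 59},
    {"dx": 0,"dy": 0,"dz": 0,"ax": 0,"ay": 0,"az": 0,"hand": 59}
  ]
}}

```text
clock: 32.45
tool_pos: [0.5817, -0.1368, 0.043]
tcp_rot: [0.835, 0.55, 0.0, 0.001]
wrist_force: [-5.1, -0.5, 18.7]
grip_width: 0.0504
```

{"api": "play_rows", "payload": {
  "plan": [
    {"dx": 0.02,"dy": 0.045,"dz": 0,"ax": 0,"ay": 0,"az": 0,"hand": 59},
    {"dx": 0,"dy": 0,"dz": 0,"ax": 0,"ay": 0,"az": 0,"hand": 59},
    {"dx": 0,"dy": 0,"dz": 0,"ax": 0,"ay": 0,"az": 0,"hand": 59}
  ]
}}

```text
clock: 32.75
tool_pos: [0.583, -0.1368, 0.043]
tcp_rot: [0.835, 0.55, -0.0, 0.001]
wrist_force: [-9.0, -0.0, 21.1]
grip_width: 0.0508
```

{"api": "play_rows", "payload": {
  "plan": [
    {"dx": 0.02,"dy": 0.045,"dz": 0,"ax": 0,"ay": 0,"az": 0,"hand": 59},
    {"dx": 0,"dy": 0,"dz": 0,"ax": 0,"ay": 0,"az": 0,"hand": 59},
    {"dx": 0,"dy": 0,"dz": 0,"ax": 0,"ay": 0,"az": 0,"hand": 59}
  ]
}}

```text
clock: 33.05
tool_pos: [0.5849, -0.1367, 0.043]
tcp_rot: [0.835, 0.55, -0.0, 0.001]
wrist_force: [-9.0, 0.5, 22.6]
grip_width: 0.0505
```

```bash
python3 - <<'E'
from h import *
im,c=shot('wrist','w19')
E
```

```text
(no output)
```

View pics/w19.png

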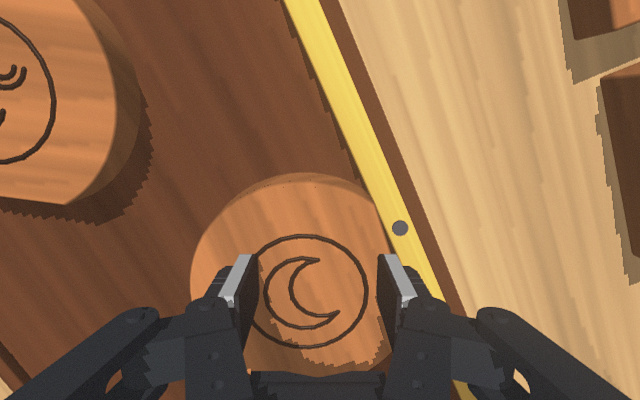

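{"api": "play_rows", "payload": {
  "plan": [
    {"dx": 0,"dy": 0,"dz": -0.3,"ax": 0,"ay": 0,"az": 0,"hand": 59},
    {"dx": 0,"dy": 0,"dz": -0.7,"ax": 0,"ay": 0,"az": 0,"hand": 59},
    {"dx": -0.4,"dy": -0.7,"dz": -0.7,"ax": 0,"ay": 0,"az": 0,"hand": 59},
    {"dx": -0.4,"dy": -0.7,"dz": -0.7,"ax": 0,"ay": 0,"az": 0,"hand": 59},
    {"dx": 0,"dy": 0,"dz": -0.6,"ax": 0,"ay": 0,"az": 8,"hand": 59},
    {"dx": 0,"dy": 0,"dz": -0.6,"ax": 0,"ay": 0,"az": 8,"hand": 59},
    {"dx": 0,"dy": 0,"dz": -0.6,"ax": 0,"ay": 0,"az": 8,"hand": 59},
    {"dx": 0,"dy": 0,"dz": -0.6,"ax": 0,"ay": 0,"az": 8,"hand": 59},
    {"dx": 0,"dy": 0,"dz": -0.6,"ax": 0,"ay": 0,"az": 8,"hand": 59},
    {"dx": 0,"dy": 0,"dz": -0.6,"ax": 0,"ay": 0,"az": 8,"hand": 59}
  ]
}}

```text
clock: 34.1
tool_pos: [0.5204, -0.1436, 0.2823]
tcp_rot: [0.987, 0.16, 0.0, 0.0]
wrist_force: [-0.1, -0.7, 0.0]
grip_width: 0.0505
```

{"api": "play_rows", "payload": {
  "plan": [
    {"dx": 0,"dy": 0,"dz": 0,"ax": 0,"ay": 0,"az": 8,"hand": 59},
    {"dx": 0,"dy": 0,"dz": 0,"ax": 0,"ay": 0,"az": 8,"hand": 59},
    {"dx": 0,"dy": 0,"dz": 0,"ax": 0,"ay": 0,"az": 2,"hand": 59},
    {"dx": 0,"dy": 0,"dz": 0,"ax": 0,"ay": 0,"az": 0,"hand": 59},
    {"dx": 0,"dy": 0,"dz": 0,"ax": 0,"ay": 0,"az": 0,"hand": 59}
  ]
}}

```text
clock: 34.6
tool_pos: [0.5205, -0.1437, 0.2811]
tcp_rot: [1.0, 0.007, 0.0, 0.0]
wrist_force: [0.5, -0.5, 0.0]
grip_width: 0.0507
```

```bash
python3 - <<'E'
from h import *
im,c=shot('wrist','w20');fenceline(im,c)
print(env.read_state()['joint_pos'].round(2),env.read_state()['tool_pos'])
for g in [(.4994,-.0188),(.578,-.143),(.5431,-.2789)]: blockfit(im,c,g)
E
```

```text
fence x=0.6182 + -0.03657*(y+.13) ; normal deg 2.09; y range -0.3192 0.0492  sd 0.00011 n 344
[ 0.78  0.18 -0.67  1.6   0.11  1.4  -1.46] [ 0.52048059 -0.14367657  0.2810021 ]
block c 0.504 -0.0144 flat deg 15.72 medres 3.18 n 213 inl 51
block c 0.5753 -0.1428 flat deg -1.44 medres 0.66 n 329 inl 202
block c 0.5469 -0.2751 flat deg 8.49 medres 2.54 n 223 inl 75
```

View pics/w20.png

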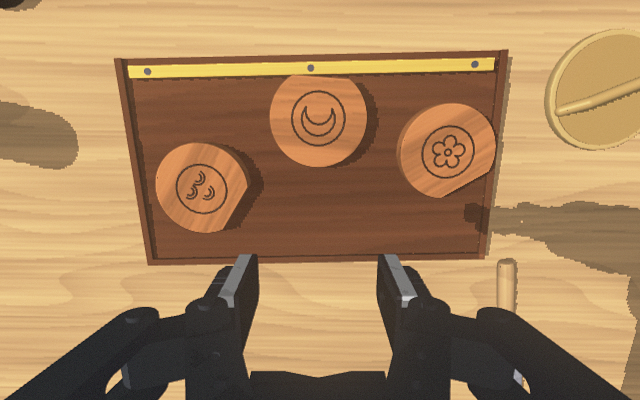

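```bash
python3 - <<'E'
from h import *
im,c=load('w20');crop(im,255,55,385,175,5,'pics/c.png')
chord(im,c,(293,77),(350,79),half=4)
E
```

```text
chord normal deg -6.0 pt [ 0.6164 -0.1462] sd 0.00059 40 gap to fence mm 2.7
```

View pics/c.png

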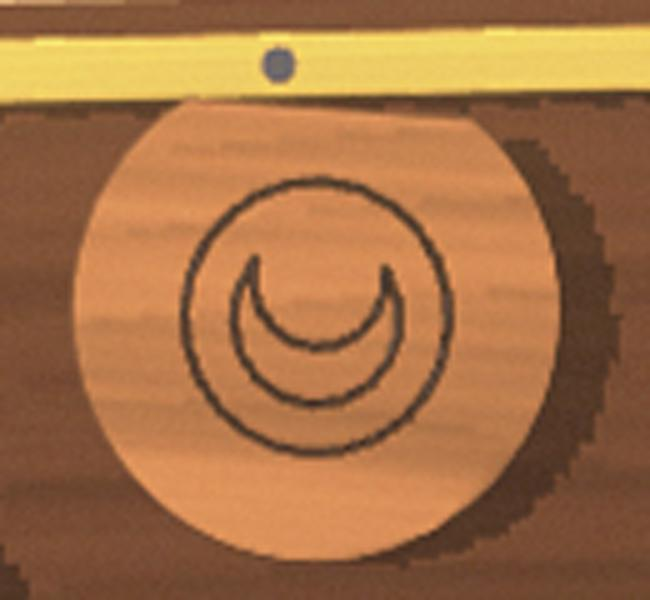

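```bash
python3 - <<'E'
from h import *
im,c=load('w20')
for p in [(201,188.5),(318,118),(448,152.5)]: print(back(c,p,.035).round(4))
hsv=cv2.cvtColor(im,cv2.COLOR_BGR2HSV);print(hsv[160,200],hsv[205,225],hsv[210,238],hsv[120,450],hsv[185,450])
for v in (130,145,100):
  for g in [(.4994,-.0188),(.5431,-.2789)]: blockfit(im,c,g,vthr=v)
crop(im,145,130,265,245,5,'pics/c.png')
E
```

```text
[ 0.4996 -0.0189  0.035 ]
[ 0.5755 -0.1439  0.035 ]
[ 0.5425 -0.2807  0.035 ]
[ 13 154 189] [ 12 148 208] [ 11 139  86] [ 12 152 201] [ 12 149 193]
block c 0.4994 -0.0188 flat deg -121.2 medres 0.43 n 257 inl 256
block c 0.5438 -0.279 flat deg -149.06 medres 0.97 n 303 inl 180
block c 0.4993 -0.0189 flat deg -121.18 medres 0.64 n 251 inl 250
block c 0.5434 -0.2794 flat deg -148.0 medres 0.81 n 289 inl 210
block c 0.5002 -0.0158 flat deg 157.1 medres 6.03 n 179 inl 8
block c 0.539 -0.2964 flat deg -87.27 medres 0.38 n 23 inl 22
```

View pics/c.png

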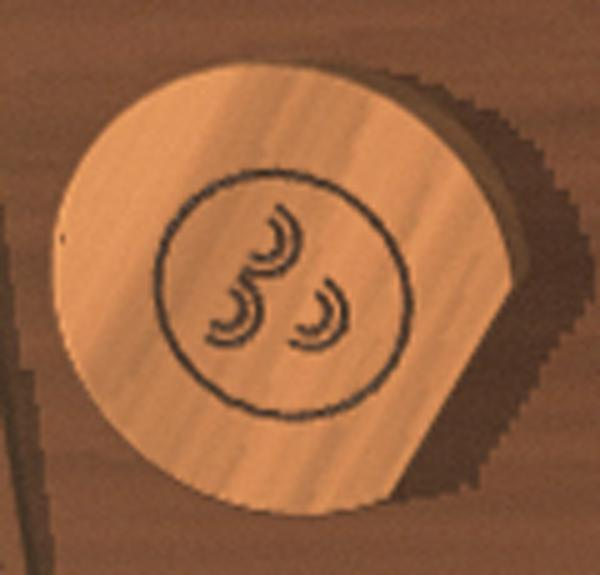

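{"api": "play_rows", "payload": {
  "plan": [
    {"dx": -0.1,"dy": -0.6,"dz": 0.4,"ax": 0,"ay": 0,"az": 0,"hand": 66},
    {"dx": -0.1,"dy": -0.7,"dz": 0.5,"ax": 0,"ay": 0,"az": 0,"hand": 66},
    {"dx": -0.1,"dy": -0.7,"dz": 0.5,"ax": 0,"ay": 0,"az": 0,"hand": 66},
    {"dx": -0.1,"dy": -0.7,"dz": 0.6,"ax": 0,"ay": 0,"az": 0,"hand": 66},
    {"dx": -0.08,"dy": -0.43,"dz": 0.8,"ax": 0,"ay": 0,"az": 0,"hand": 66},
    {"dx": 0,"dy": 0,"dz": 0.8,"ax": 0,"ay": 0,"az": 0,"hand": 66},
    {"dx": 0,"dy": 0,"dz": 0.8,"ax": 0,"ay": 0,"az": 0,"hand": 66},
    {"dx": 0,"dy": 0,"dz": 0.6,"ax": 0,"ay": 0,"az": 0,"hand": 66},
    {"dx": 0,"dy": 0,"dz": 0.5,"ax": 0,"ay": 0,"az": 0,"hand": 66},
    {"dx": 0,"dy": 0,"dz": 0,"ax": 0,"ay": 0,"az": 0,"hand": 66}
  ]
}}

```text
clock: 35.65
tool_pos: [0.4979, -0.0187, 0.0587]
tcp_rot: [1.0, 0.007, -0.002, -0.0]
wrist_force: [-0.3, -0.8, 0.0]
grip_width: 0.0567
```

{"api": "play_rows", "payload": {
  "plan": [
    {"dx": 0,"dy": 0,"dz": 0,"ax": 0,"ay": 0,"az": 0,"hand": 66},
    {"dx": 0,"dy": 0,"dz": 0,"ax": 0,"ay": 0,"az": 0,"hand": 66}
  ]
}}

```text
clock: 35.85
tool_pos: [0.5005, -0.0188, 0.0622]
tcp_rot: [1.0, 0.006, 0.001, 0.0]
wrist_force: [-0.0, 0.6, -0.6]
grip_width: 0.0569
```

```bash
python3 - <<'E'
from h import *
s=env.read_state();print(s['wrist_force'].round(1),s['tcp_rot'].round(4));togo(.4994,-.0188,.045,-np.pi/2)
E
```

```text
[-0.   0.6 -0.6] [1.0e+00 6.5e-03 9.0e-04 1.0e-04]
t 35.9 pos [ 0.5005 -0.0188  0.0622] shift(tool,40mm) [-0.029 -0.     0.43 ] turn [ 0.02 -0.11  0.74] shift in target axes [-0.029  0.     0.43 ]
```

{"api": "play_rows", "payload": {
  "plan": [
    {"dx": -0.03,"dy": 0,"dz": 0.2,"ax": 0,"ay": 0,"az": 0,"hand": 66},
    {"dx": 0,"dy": 0,"dz": 0.15,"ax": 0,"ay": 0,"az": 0,"hand": 66},
    {"dx": 0,"dy": 0,"dz": 0.07,"ax": 0,"ay": 0,"az": 0,"hand": 66},
    {"dx": 0,"dy": 0,"dz": 0,"ax": 0,"ay": 0,"az": 0,"hand": 66},
    {"dx": 0,"dy": 0,"dz": 0,"ax": 0,"ay": 0,"az": 0,"hand": 66}
  ]
}}

```text
clock: 36.35
tool_pos: [0.4985, -0.0188, 0.0441]
tcp_rot: [1.0, 0.006, -0.0, -0.0]
wrist_force: [-0.2, -0.5, -0.7]
grip_width: 0.0568
```

{"api": "play_rows", "payload": {
  "plan": [
    {"dx": 0,"dy": 0,"dz": 0.03,"ax": 0,"ay": 0,"az": 0,"hand": 66},
    {"dx": 0,"dy": 0,"dz": 0.03,"ax": 0,"ay": 0,"az": 0,"hand": 66},
    {"dx": 0,"dy": 0,"dz": 0,"ax": 0,"ay": 0,"az": 0,"hand": 66}
  ]
}}

```text
clock: 36.65
tool_pos: [0.4987, -0.0188, 0.0419]
tcp_rot: [1.0, 0.006, 0.0, 0.0]
wrist_force: [-0.4, -0.9, 2.2]
grip_width: 0.0558
```

{"api": "play_rows", "payload": {
  "plan": [
    {"dx": 0,"dy": 0,"dz": 0.03,"ax": 0,"ay": 0,"az": 0,"hand": 66},
    {"dx": 0,"dy": 0,"dz": 0,"ax": 0,"ay": 0,"az": 0,"hand": 66}
  ]
}}

```text
clock: 36.85
tool_pos: [0.4994, -0.0188, 0.0418]
tcp_rot: [1.0, 0.006, 0.001, 0.0]
wrist_force: [-4.7, 0.6, 16.1]
grip_width: 0.0564
```

{"api": "play_rows", "payload": {
  "plan": [
    {"dx": 0,"dy": 0,"dz": 0,"ax": 0,"ay": 0,"az": -4,"hand": 66},
    {"dx": 0,"dy": 0,"dz": 0,"ax": 0,"ay": 0,"az": -5,"hand": 66},
    {"dx": 0,"dy": 0,"dz": 0,"ax": 0,"ay": 0,"az": -5,"hand": 66},
    {"dx": 0,"dy": 0,"dz": 0,"ax": 0,"ay": 0,"az": -5,"hand": 66},
    {"dx": 0,"dy": 0,"dz": 0,"ax": 0,"ay": 0,"az": -5,"hand": 66},
    {"dx": 0,"dy": 0,"dz": 0,"ax": 0,"ay": 0,"az": -6,"hand": 66},
    {"dx": 0,"dy": 0,"dz": 0,"ax": 0,"ay": 0,"az": -6,"hand": 66},
    {"dx": 0,"dy": 0,"dz": 0,"ax": 0,"ay": 0,"az": -6,"hand": 66},
    {"dx": 0,"dy": 0,"dz": 0,"ax": 0,"ay": 0,"az": 0,"hand": 66}
  ]
}}

```text
clock: 37.75
tool_pos: [0.5001, -0.0185, 0.0418]
tcp_rot: [0.931, 0.366, 0.001, 0.001]
wrist_force: [-0.6, 0.1, 14.2]
grip_width: 0.0567
```

```bash
python3 - <<'E'
from h import *
im,c=shot('wrist','w21');s=env.read_state();print(s['joint_pos'].round(2),s['tcp_rot'].round(4))
E
```

```text
[ 0.68  0.41 -0.84  1.96  0.37  0.94 -1.17] [9.311e-01 3.647e-01 1.300e-03 5.000e-04]
```

View pics/w21.png

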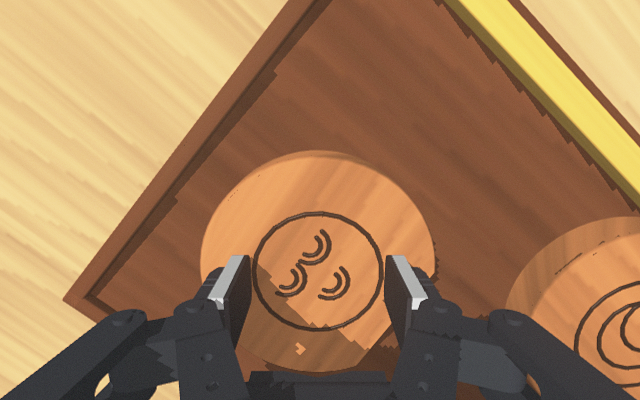

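{"api": "play_rows", "payload": {
  "plan": [
    {"dx": 0,"dy": 0,"dz": 0,"ax": 0,"ay": 0,"az": -5,"hand": 66},
    {"dx": 0,"dy": 0,"dz": 0,"ax": 0,"ay": 0,"az": -6,"hand": 66},
    {"dx": 0,"dy": 0,"dz": 0,"ax": 0,"ay": 0,"az": -6,"hand": 66},
    {"dx": 0,"dy": 0,"dz": 0,"ax": 0,"ay": 0,"az": -6,"hand": 66},
    {"dx": 0,"dy": 0,"dz": 0,"ax": 0,"ay": 0,"az": -6,"hand": 66},
    {"dx": 0,"dy": 0,"dz": 0,"ax": 0,"ay": 0,"az": -6,"hand": 66},
    {"dx": 0,"dy": 0,"dz": 0,"ax": 0,"ay": 0,"az": -6,"hand": 66},
    {"dx": 0,"dy": 0,"dz": 0,"ax": 0,"ay": 0,"az": 0,"hand": 66}
  ]
}}

```text
clock: 38.6
tool_pos: [0.4999, -0.0182, 0.0418]
tcp_rot: [0.743, 0.669, 0.001, 0.001]
wrist_force: [-0.5, 1.0, 12.9]
grip_width: 0.0565
```

{"api": "play_rows", "payload": {
  "plan": [
    {"dx": 0,"dy": 0,"dz": 0,"ax": 0,"ay": 0,"az": -5,"hand": 66},
    {"dx": 0,"dy": 0,"dz": 0,"ax": 0,"ay": 0,"az": -6,"hand": 66},
    {"dx": 0,"dy": 0,"dz": 0,"ax": 0,"ay": 0,"az": -6,"hand": 66},
    {"dx": 0,"dy": 0,"dz": 0,"ax": 0,"ay": 0,"az": -6,"hand": 66},
    {"dx": 0,"dy": 0,"dz": 0,"ax": 0,"ay": 0,"az": -6,"hand": 66},
    {"dx": 0,"dy": 0,"dz": 0,"ax": 0,"ay": 0,"az": -6,"hand": 66},
    {"dx": 0,"dy": 0,"dz": 0,"ax": 0,"ay": 0,"az": -5,"hand": 66},
    {"dx": 0,"dy": 0,"dz": 0,"ax": 0,"ay": 0,"az": 0,"hand": 66},
    {"dx": 0,"dy": 0,"dz": 0,"ax": 0,"ay": 0,"az": 0,"hand": 66}
  ]
}}

```text
clock: 39.5
tool_pos: [0.5, -0.0189, 0.0418]
tcp_rot: [0.472, 0.882, 0.0, 0.001]
wrist_force: [-0.6, -0.3, 13.1]
grip_width: 0.0562
```

```bash
python3 - <<'E'
from h import *
im,c=shot('wrist','w22');s=env.read_state();print(s['joint_pos'].round(2),s['tcp_rot'].round(4))
print('fence dir in tool',R.from_quat(s['tcp_rot']).inv().apply([.99934,.0362,0]).round(3))
E
```

```text
[ 0.89  0.54 -1.11  1.95  0.57  1.01  0.1 ] [4.716e-01 8.818e-01 5.000e-04 1.300e-03]
fence dir in tool [-0.525  0.851  0.003]
```

View pics/w22.png

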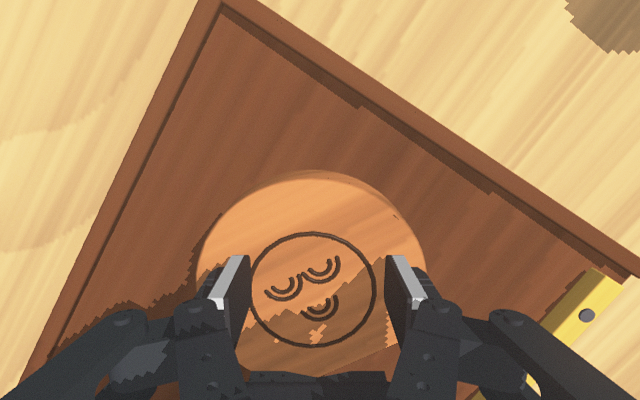

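{"api": "play_rows", "payload": {
  "plan": [
    {"dx": 0,"dy": 0,"dz": -0.4,"ax": 0,"ay": 0,"az": 0,"hand": 66},
    {"dx": 0,"dy": 0,"dz": -0.7,"ax": 0,"ay": 0,"az": 8,"hand": 66},
    {"dx": 0,"dy": 0,"dz": -0.7,"ax": 0,"ay": 0,"az": 8,"hand": 66},
    {"dx": 0,"dy": 0,"dz": -0.7,"ax": 0,"ay": 0,"az": 8,"hand": 66},
    {"dx": 0,"dy": 0,"dz": -0.7,"ax": 0,"ay": 0,"az": 8,"hand": 66},
    {"dx": 0,"dy": 0,"dz": -0.5,"ax": 0,"ay": 0,"az": 8,"hand": 66},
    {"dx": 0,"dy": 0,"dz": 0,"ax": 0,"ay": 0,"az": 8,"hand": 66},
    {"dx": 0,"dy": 0,"dz": 0,"ax": 0,"ay": 0,"az": 8,"hand": 66},
    {"dx": 0,"dy": 0,"dz": 0,"ax": 0,"ay": 0,"az": 8,"hand": 66},
    {"dx": 0,"dy": 0,"dz": 0,"ax": 0,"ay": 0,"az": 8,"hand": 66}
  ]
}}

```text
clock: 40.55
tool_pos: [0.4983, -0.0185, 0.1892]
tcp_rot: [0.901, 0.434, 0.0, 0.0]
wrist_force: [0.2, -0.4, 0.5]
grip_width: 0.0566
```

{"api": "play_rows", "payload": {
  "plan": [
    {"dx": 0,"dy": 0,"dz": 0,"ax": 0,"ay": 0,"az": 8,"hand": 66},
    {"dx": 0,"dy": 0,"dz": 0,"ax": 0,"ay": 0,"az": 8,"hand": 66},
    {"dx": 0,"dy": 0,"dz": 0,"ax": 0,"ay": 0,"az": 0,"hand": 66},
    {"dx": 0,"dy": 0,"dz": 0,"ax": 0,"ay": 0,"az": 0,"hand": 66},
    {"dx": 0,"dy": 0,"dz": 0,"ax": 0,"ay": 0,"az": 0,"hand": 66}
  ]
}}

```text
clock: 41.05
tool_pos: [0.4984, -0.0187, 0.1887]
tcp_rot: [0.951, 0.308, 0.0, 0.0]
wrist_force: [0.1, 0.2, 0.0]
grip_width: 0.0561
```

```bash
sed -i 's/vthr=120/vthr=135/' h.py; python3 - <<'E'
from h import *
im,c=shot('wrist','w23');s=env.read_state();print(s['tool_pos'],2*np.degrees(np.arctan2(s['tcp_rot'][1],s['tcp_rot'][0])))
blockfit(im,c,(.5,-.019))
E
```

```text
[ 0.49844225 -0.01876957  0.18861377] 35.87865836134021
block c 0.5021 -0.0271 flat deg -28.52 medres 0.51 n 338 inl 338
```

View pics/w23.png

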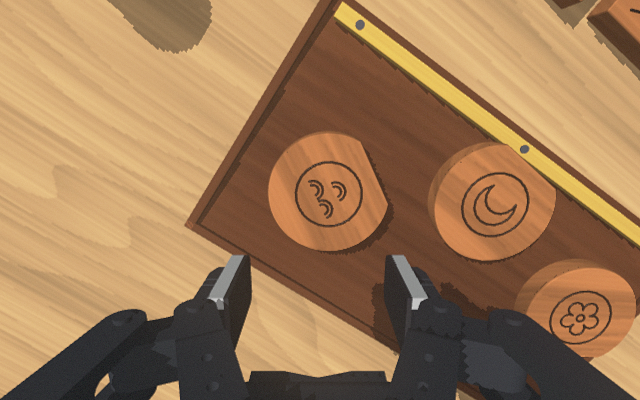

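{"api": "play_rows", "payload": {
  "plan": [
    {"dx": -0.05,"dy": 0.22,"dz": 0.7,"ax": 0,"ay": 0,"az": 0,"hand": 66},
    {"dx": 0,"dy": 0,"dz": 0.8,"ax": 0,"ay": 0,"az": 0,"hand": 66},
    {"dx": 0,"dy": 0,"dz": 0.8,"ax": 0,"ay": 0,"az": 0,"hand": 66},
    {"dx": 0,"dy": 0,"dz": 0.6,"ax": 0,"ay": 0,"az": 0,"hand": 66},
    {"dx": 0,"dy": 0,"dz": 0.3,"ax": 0,"ay": 0,"az": 0,"hand": 66},
    {"dx": 0,"dy": 0,"dz": 0,"ax": 0,"ay": 0,"az": 0,"hand": 66},
    {"dx": 0,"dy": 0,"dz": 0,"ax": 0,"ay": 0,"az": 0,"hand": 66},
    {"dx": 0,"dy": 0,"dz": 0,"ax": 0,"ay": 0,"az": 0,"hand": 66}
  ]
}}

```text
clock: 41.9
tool_pos: [0.5029, -0.0271, 0.0618]
tcp_rot: [0.952, 0.307, 0.001, 0.001]
wrist_force: [0.1, -0.5, 0.7]
grip_width: 0.0564
```

```bash
python3 - <<'E'
from h import *
s=env.read_state();print(s['wrist_force'].round(1));togo(.5021,-.0271,.0435,-np.pi/2+np.radians(36))
E
```

```text
[ 0.1 -0.5  0.7]
t 41.9 pos [ 0.5029 -0.0271  0.0618] shift(tool,40mm) [-0.017 -0.014  0.458] turn [ 0.09 -0.08 -0.26] shift in target axes [-0.016 -0.013  0.458]
```

{"api": "play_rows", "payload": {
  "plan": [
    {"dx": -0.03,"dy": -0.01,"dz": 0.2,"ax": 0,"ay": 0,"az": 0,"hand": 66},
    {"dx": 0,"dy": 0,"dz": 0.15,"ax": 0,"ay": 0,"az": 0,"hand": 66},
    {"dx": 0,"dy": 0,"dz": 0.08,"ax": 0,"ay": 0,"az": 0,"hand": 66},
    {"dx": 0,"dy": 0,"dz": 0.04,"ax": 0,"ay": 0,"az": 0,"hand": 66},
    {"dx": 0,"dy": 0,"dz": 0,"ax": 0,"ay": 0,"az": 0,"hand": 66}
  ]
}}

```text
clock: 42.4
tool_pos: [0.501, -0.0275, 0.0419]
tcp_rot: [0.952, 0.307, 0.0, 0.0]
wrist_force: [-1.6, -0.1, 3.4]
grip_width: 0.0561
```

{"api": "play_rows", "payload": {
  "plan": [
    {"dx": 0,"dy": 0,"dz": 0.03,"ax": 0,"ay": 0,"az": 0,"hand": 66},
    {"dx": 0,"dy": 0,"dz": 0,"ax": 0,"ay": 0,"az": 0,"hand": 66}
  ]
}}

```text
clock: 42.6
tool_pos: [0.5017, -0.0274, 0.0418]
tcp_rot: [0.952, 0.307, 0.001, 0.001]
wrist_force: [-4.0, -0.3, 18.6]
grip_width: 0.0561
```

Turn ~31°, then look.

{"api": "play_rows", "payload": {
  "plan": [
    {"dx": 0,"dy": 0,"dz": 0,"ax": 0,"ay": 0,"az": -4,"hand": 66},
    {"dx": 0,"dy": 0,"dz": 0,"ax": 0,"ay": 0,"az": -5,"hand": 66},
    {"dx": 0,"dy": 0,"dz": 0,"ax": 0,"ay": 0,"az": -5,"hand": 66},
    {"dx": 0,"dy": 0,"dz": 0,"ax": 0,"ay": 0,"az": -5,"hand": 66},
    {"dx": 0,"dy": 0,"dz": 0,"ax": 0,"ay": 0,"az": -5,"hand": 66},
    {"dx": 0,"dy": 0,"dz": 0,"ax": 0,"ay": 0,"az": -4,"hand": 66},
    {"dx": 0,"dy": 0,"dz": 0,"ax": 0,"ay": 0,"az": -3,"hand": 66},
    {"dx": 0,"dy": 0,"dz": 0,"ax": 0,"ay": 0,"az": 0,"hand": 66},
    {"dx": 0,"dy": 0,"dz": 0,"ax": 0,"ay": 0,"az": 0,"hand": 66}
  ]
}}

```text
clock: 43.5
tool_pos: [0.5024, -0.0268, 0.0418]
tcp_rot: [0.835, 0.55, 0.001, 0.001]
wrist_force: [0.3, 1.4, 12.4]
grip_width: 0.0565
```

```bash
python3 - <<'E'
from h import *
im,c=shot('wrist','w24');s=env.read_state();print(2*np.degrees(np.arctan2(s['tcp_rot'][1],s['tcp_rot'][0])))
print('fence dir in tool',R.from_quat(s['tcp_rot']).inv().apply([.99934,.0362,0]).round(3))
E
```

```text
66.74534525462884
fence dir in tool [0.428 0.904 0.003]
```

View pics/w24.png

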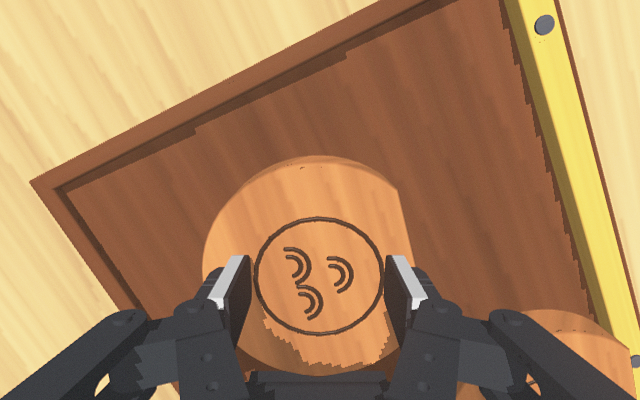

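```bash
python3 - <<'E'
from h import *
im,c=load('w24');chord(im,c,(397,190),(411,250),half=6)
E
```

```text
chord normal deg -6.77 pt [ 0.5441 -0.0187] sd 0.00011 40 gap to fence mm 70.34
```

{"api": "play_rows", "payload": {
  "plan": [
    {"dx": 0,"dy": 0,"dz": 0,"ax": 0,"ay": 0,"az": -5,"hand": 66},
    {"dx": 0,"dy": 0,"dz": 0,"ax": 0,"ay": 0,"az": -5,"hand": 66},
    {"dx": 0,"dy": 0,"dz": 0,"ax": 0,"ay": 0,"az": -4,"hand": 66},
    {"dx": 0,"dy": 0,"dz": 0,"ax": 0,"ay": 0,"az": 0,"hand": 66},
    {"dx": 0,"dy": 0,"dz": 0,"ax": 0,"ay": 0,"az": 0,"hand": 66}
  ]
}}

```text
clock: 44.05
tool_pos: [0.5023, -0.0267, 0.0418]
tcp_rot: [0.762, 0.648, 0.001, 0.001]
wrist_force: [0.1, 0.1, 13.1]
grip_width: 0.0565
```

```bash
python3 - <<'E'
from h import *
im,c=shot('wrist','w25');s=env.read_state();print(2*np.degrees(np.arctan2(s['tcp_rot'][1],s['tcp_rot'][0])))
print('fence dir in tool',R.from_quat(s['tcp_rot']).inv().apply([.99934,.0362,0]).round(3))
crop(im,190,140,450,390,2,'pics/c.png')
E
```

```text
80.747430634895
fence dir in tool [0.196 0.981 0.003]
```

View pics/c.png

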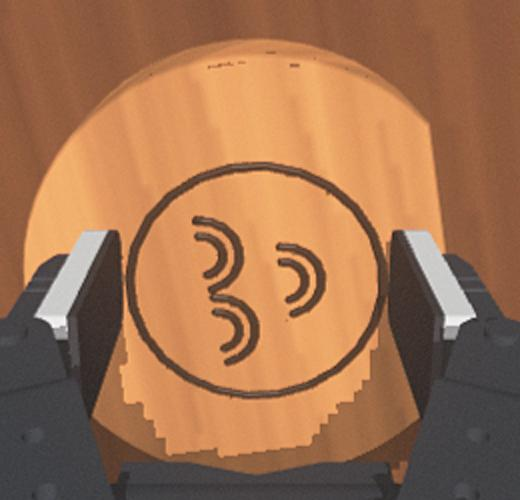

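```bash
python3 - <<'E'
from h import *
im,c=load('w25');chord(im,c,(405,203),(410.5,250),half=5)
E
```

```text
chord normal deg 1.54 pt [ 0.5419 -0.0118] sd 0.0001 40 gap to fence mm 72.36
```

{"api": "play_rows", "payload": {
  "plan": [
    {"dx": 0.036,"dy": 0.18,"dz": 0,"ax": 0,"ay": 0,"az": 0,"hand": 66},
    {"dx": 0.036,"dy": 0.18,"dz": 0,"ax": 0,"ay": 0,"az": 0,"hand": 66},
    {"dx": 0.036,"dy": 0.18,"dz": 0,"ax": 0,"ay": 0,"az": 0,"hand": 66},
    {"dx": 0.036,"dy": 0.18,"dz": 0,"ax": 0,"ay": 0,"az": 0,"hand": 66},
    {"dx": 0,"dy": 0,"dz": 0,"ax": 0,"ay": 0,"az": 0,"hand": 66}
  ]
}}

```text
clock: 44.6
tool_pos: [0.5321, -0.0261, 0.0418]
tcp_rot: [0.762, 0.648, 0.001, 0.001]
wrist_force: [0.9, -0.5, 11.8]
grip_width: 0.0563
```

{"api": "play_rows", "payload": {
  "plan": [
    {"dx": 0.036,"dy": 0.18,"dz": 0,"ax": 0,"ay": 0,"az": 0,"hand": 66},
    {"dx": 0.036,"dy": 0.18,"dz": 0,"ax": 0,"ay": 0,"az": 0,"hand": 66},
    {"dx": 0.036,"dy": 0.18,"dz": 0,"ax": 0,"ay": 0,"az": 0,"hand": 66},
    {"dx": 0.036,"dy": 0.18,"dz": 0,"ax": 0,"ay": 0,"az": 0,"hand": 66},
    {"dx": 0.03,"dy": 0.15,"dz": 0,"ax": 0,"ay": 0,"az": 0,"hand": 66},
    {"dx": 0,"dy": 0,"dz": 0,"ax": 0,"ay": 0,"az": 0,"hand": 66}
  ]
}}

```text
clock: 45.2
tool_pos: [0.5674, -0.0247, 0.0419]
tcp_rot: [0.762, 0.648, 0.001, 0.001]
wrist_force: [0.7, -0.1, 11.1]
grip_width: 0.0563
```

```bash
python3 - <<'E'
from h import *
im,c=shot('wrist','w26')
crop(im,190,100,510,340,2.4,'pics/c.png')
E
```

```text
(no output)
```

View pics/c.png

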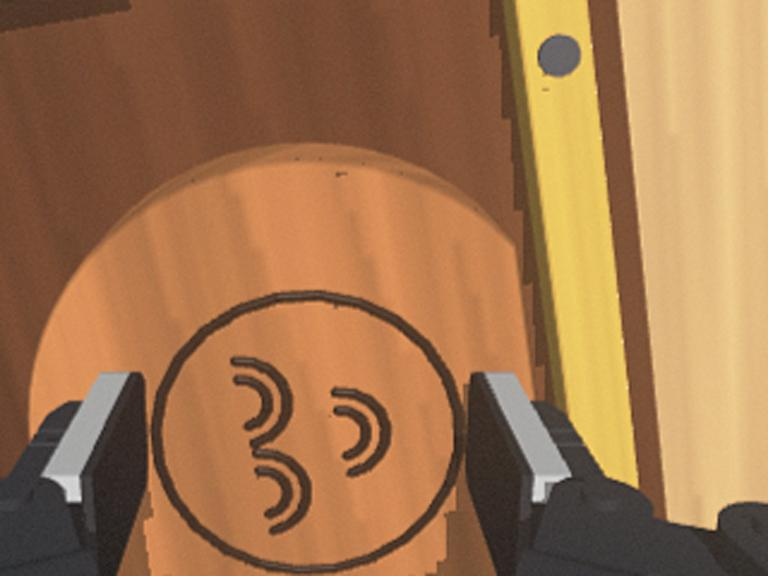

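{"api": "play_rows", "payload": {
  "plan": [
    {"dx": 0.01,"dy": 0.05,"dz": 0,"ax": 0,"ay": 0,"az": 0,"hand": 66},
    {"dx": 0.01,"dy": 0.05,"dz": 0,"ax": 0,"ay": 0,"az": 0,"hand": 66},
    {"dx": 0.01,"dy": 0.05,"dz": 0,"ax": 0,"ay": 0,"az": 0,"hand": 66},
    {"dx": 0,"dy": 0,"dz": 0,"ax": 0,"ay": 0,"az": 0,"hand": 66}
  ]
}}

```text
clock: 45.65
tool_pos: [0.5727, -0.0246, 0.0418]
tcp_rot: [0.762, 0.648, 0.001, 0.001]
wrist_force: [-3.5, 0.0, 14.2]
grip_width: 0.0565
```

{"api": "play_rows", "payload": {
  "plan": [
    {"dx": 0.01,"dy": 0.05,"dz": 0,"ax": 0,"ay": 0,"az": 0,"hand": 66},
    {"dx": 0,"dy": 0,"dz": 0,"ax": 0,"ay": 0,"az": 0,"hand": 66}
  ]
}}

```text
clock: 45.85
tool_pos: [0.5744, -0.0245, 0.0418]
tcp_rot: [0.762, 0.648, 0.0, 0.0]
wrist_force: [-3.8, -0.3, 16.3]
grip_width: 0.0564
```

{"api": "play_rows", "payload": {
  "plan": [
    {"dx": 0.01,"dy": 0.05,"dz": 0,"ax": 0,"ay": 0,"az": 0,"hand": 66},
    {"dx": 0,"dy": 0,"dz": 0,"ax": 0,"ay": 0,"az": 0,"hand": 66}
  ]
}}

```text
clock: 46.05
tool_pos: [0.576, -0.0244, 0.0418]
tcp_rot: [0.762, 0.648, -0.0, 0.0]
wrist_force: [-7.1, -1.0, 17.5]
grip_width: 0.0564
```

{"api": "play_rows", "payload": {
  "plan": [
    {"dx": 0,"dy": 0,"dz": -0.4,"ax": 0,"ay": 0,"az": 0,"hand": 66},
    {"dx": 0,"dy": 0,"dz": -0.7,"ax": 0,"ay": 0,"az": 8.1,"hand": 66},
    {"dx": 0,"dy": 0,"dz": -0.7,"ax": 0,"ay": 0,"az": 8.1,"hand": 66},
    {"dx": 0,"dy": 0,"dz": -0.7,"ax": 0,"ay": 0,"az": 8.1,"hand": 66},
    {"dx": 0,"dy": 0,"dz": -0.7,"ax": 0,"ay": 0,"az": 8.1,"hand": 66},
    {"dx": 0,"dy": 0,"dz": -0.7,"ax": 0,"ay": 0,"az": 8.1,"hand": 66},
    {"dx": 0,"dy": 0,"dz": -0.5,"ax": 0,"ay": 0,"az": 8.1,"hand": 66},
    {"dx": 0,"dy": 0,"dz": -0.5,"ax": 0,"ay": 0,"az": 8.1,"hand": 66},
    {"dx": 0,"dy": 0,"dz": -0.5,"ax": 0,"ay": 0,"az": 8.1,"hand": 66},
    {"dx": 0,"dy": 0,"dz": 0,"ax": 0,"ay": 0,"az": 8.1,"hand": 66}
  ]
}}

```text
clock: 47.05
tool_pos: [0.5769, -0.0242, 0.2599]
tcp_rot: [0.998, 0.066, 0.002, 0.0]
wrist_force: [-0.6, -0.2, 0.1]
grip_width: 0.0563
```

{"api": "play_rows", "payload": {
  "plan": [
    {"dx": -0.4,"dy": 0.6,"dz": 0,"ax": 0,"ay": 0,"az": 8.0,"hand": 66},
    {"dx": -0.5,"dy": 0.8,"dz": 0,"ax": 0,"ay": 0,"az": 0,"hand": 66},
    {"dx": -0.5,"dy": 0.8,"dz": 0,"ax": 0,"ay": 0,"az": 0,"hand": 66},
    {"dx": -0.5,"dy": 0.8,"dz": 0,"ax": 0,"ay": 0,"az": 0,"hand": 66},
    {"dx": 0,"dy": 0,"dz": 0,"ax": 0,"ay": 0,"az": 0,"hand": 66},
    {"dx": 0,"dy": 0,"dz": 0,"ax": 0,"ay": 0,"az": 0,"hand": 66},
    {"dx": 0,"dy": 0,"dz": 0,"ax": 0,"ay": 0,"az": 0,"hand": 66}
  ]
}}

```text
clock: 47.75
tool_pos: [0.5034, -0.1454, 0.2569]
tcp_rot: [1.0, -0.001, 0.0, -0.0]
wrist_force: [0.2, 0.7, 0.0]
grip_width: 0.0563
```

```bash
python3 - <<'E'
from h import *
im,c=shot('wrist','w27');s=env.read_state();print(s['tool_pos'],2*np.degrees(np.arctan2(s['tcp_rot'][1],s['tcp_rot'][0])))
fenceline(im,c)
for g in [(.575,-.024),(.5755,-.143),(.5431,-.2795)]: blockfit(im,c,g)
E
```

```text
[ 0.50347776 -0.14521456  0.2567857 ] -0.044804938803269696
fence x=0.6182 + -0.03676*(y+.13) ; normal deg 2.11; y range -0.3198 0.0481  sd 0.00011 n 294
block c 0.5733 -0.027 flat deg 1.9 medres 1.02 n 382 inl 266
block c 0.5755 -0.1428 flat deg -2.88 medres 0.56 n 331 inl 276
block c 0.5436 -0.2792 flat deg -148.83 medres 0.8 n 337 inl 209
```

View pics/w27.png

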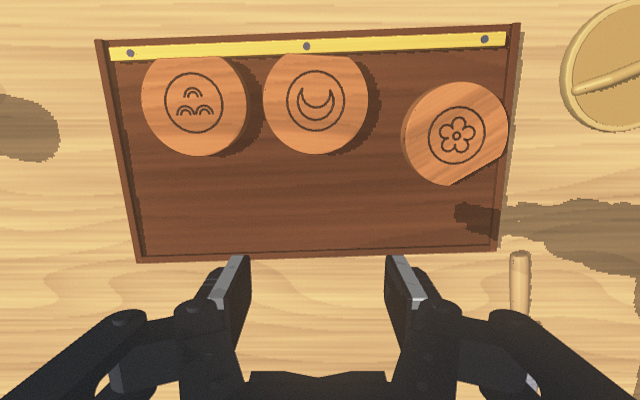

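{"api": "play_rows", "payload": {
  "plan": [
    {"dx": 0.24,"dy": 0.6,"dz": 0.4,"ax": 0,"ay": 0,"az": 0,"hand": 66},
    {"dx": 0.25,"dy": 0.8,"dz": 0.4,"ax": 0,"ay": 0,"az": 0,"hand": 66},
    {"dx": 0.25,"dy": 0.8,"dz": 0.5,"ax": 0,"ay": 0,"az": 0,"hand": 66},
    {"dx": 0.25,"dy": 0.8,"dz": 0.6,"ax": 0,"ay": 0,"az": 0,"hand": 66},
    {"dx": 0,"dy": 0.36,"dz": 0.8,"ax": 0,"ay": 0,"az": 0,"hand": 66},
    {"dx": 0,"dy": 0,"dz": 0.8,"ax": 0,"ay": 0,"az": 0,"hand": 66},
    {"dx": 0,"dy": 0,"dz": 0.8,"ax": 0,"ay": 0,"az": 0,"hand": 66},
    {"dx": 0,"dy": 0,"dz": 0.5,"ax": 0,"ay": 0,"az": 0,"hand": 66},
    {"dx": 0,"dy": 0,"dz": 0,"ax": 0,"ay": 0,"az": 0,"hand": 66},
    {"dx": 0,"dy": 0,"dz": 0,"ax": 0,"ay": 0,"az": 0,"hand": 66}
  ]
}}

```text
clock: 48.8
tool_pos: [0.543, -0.2802, 0.0651]
tcp_rot: [1.0, -0.001, 0.0, -0.0]
wrist_force: [0.3, 0.1, 0.8]
grip_width: 0.0564
```

{"api": "play_rows", "payload": {
  "plan": [
    {"dx": 0,"dy": 0,"dz": 0,"ax": 0,"ay": 0,"az": 0,"hand": 66}
  ]
}}

```text
clock: 48.9
tool_pos: [0.5434, -0.2809, 0.0662]
tcp_rot: [1.0, -0.001, 0.001, 0.0]
wrist_force: [0.6, 0.2, 0.6]
grip_width: 0.0562
```

```bash
python3 - <<'E'
from h import *
s=env.read_state();print(s['wrist_force'].round(1),s['joint_pos'].round(2));togo(.5432,-.2797,.0435,-np.pi/2)
E
```

```text
[0.6 0.2 0.6] [ 0.92  0.55 -0.66  1.66  0.37  1.07 -1.43]
t 48.9 pos [ 0.5434 -0.2809  0.0662] shift(tool,40mm) [-0.007 -0.031  0.567] turn [ 0.05 -0.13 -0.13] shift in target axes [-0.005 -0.031  0.567]
```

{"api": "play_rows", "payload": {
  "plan": [
    {"dx": 0,"dy": -0.02,"dz": 0.25,"ax": 0,"ay": 0,"az": 0,"hand": 66},
    {"dx": 0,"dy": 0,"dz": 0.2,"ax": 0,"ay": 0,"az": 0,"hand": 66},
    {"dx": 0,"dy": 0,"dz": 0.1,"ax": 0,"ay": 0,"az": 0,"hand": 66},
    {"dx": 0,"dy": 0,"dz": 0.03,"ax": 0,"ay": 0,"az": 0,"hand": 66},
    {"dx": 0,"dy": 0,"dz": 0,"ax": 0,"ay": 0,"az": 0,"hand": 66}
  ]
}}

```text
clock: 49.4
tool_pos: [0.5424, -0.2803, 0.0419]
tcp_rot: [1.0, -0.001, 0.0, 0.0]
wrist_force: [-3.0, 1.4, 7.6]
grip_width: 0.0559
```

{"api": "play_rows", "payload": {
  "plan": [
    {"dx": 0,"dy": 0,"dz": 0.03,"ax": 0,"ay": 0,"az": 0,"hand": 66},
    {"dx": 0,"dy": 0,"dz": 0,"ax": 0,"ay": 0,"az": 0,"hand": 66}
  ]
}}

```text
clock: 49.6
tool_pos: [0.5429, -0.2804, 0.0419]
tcp_rot: [1.0, -0.002, 0.001, 0.0]
wrist_force: [-5.3, 2.8, 18.0]
grip_width: 0.0564
```

{"api": "play_rows", "payload": {
  "plan": [
    {"dx": 0,"dy": -0.15,"dz": 0,"ax": 0,"ay": 0,"az": 0,"hand": 66},
    {"dx": 0,"dy": -0.15,"dz": 0,"ax": 0,"ay": 0,"az": 0,"hand": 66},
    {"dx": 0,"dy": -0.15,"dz": 0,"ax": 0,"ay": 0,"az": 0,"hand": 66},
    {"dx": 0,"dy": 0,"dz": 0,"ax": 0,"ay": 0,"az": -4,"hand": 66},
    {"dx": 0,"dy": 0,"dz": 0,"ax": 0,"ay": 0,"az": -5,"hand": 66},
    {"dx": 0,"dy": 0,"dz": 0,"ax": 0,"ay": 0,"az": -5,"hand": 66},
    {"dx": 0,"dy": 0,"dz": 0,"ax": 0,"ay": 0,"az": -5,"hand": 66},
    {"dx": 0,"dy": 0,"dz": 0,"ax": 0,"ay": 0,"az": -5,"hand": 66},
    {"dx": 0,"dy": 0,"dz": 0,"ax": 0,"ay": 0,"az": -5,"hand": 66},
    {"dx": 0,"dy": 0,"dz": 0,"ax": 0,"ay": 0,"az": 0,"hand": 66}
  ]
}}

```text
clock: 50.6
tool_pos: [0.544, -0.2624, 0.0419]
tcp_rot: [0.968, 0.25, 0.002, 0.001]
wrist_force: [0.8, 1.0, 13.4]
grip_width: 0.0563
```

{"api": "play_rows", "payload": {
  "plan": [
    {"dx": 0,"dy": 0,"dz": 0,"ax": 0,"ay": 0,"az": -5,"hand": 66},
    {"dx": 0,"dy": 0,"dz": 0,"ax": 0,"ay": 0,"az": -5,"hand": 66},
    {"dx": 0,"dy": 0,"dz": 0,"ax": 0,"ay": 0,"az": -5,"hand": 66},
    {"dx": 0,"dy": 0,"dz": 0,"ax": 0,"ay": 0,"az": -5,"hand": 66},
    {"dx": 0,"dy": 0,"dz": 0,"ax": 0,"ay": 0,"az": -5,"hand": 66},
    {"dx": 0,"dy": 0,"dz": 0,"ax": 0,"ay": 0,"az": -5,"hand": 66},
    {"dx": 0,"dy": 0,"dz": 0,"ax": 0,"ay": 0,"az": -5,"hand": 66},
    {"dx": 0,"dy": 0,"dz": 0,"ax": 0,"ay": 0,"az": -5,"hand": 66},
    {"dx": 0,"dy": 0,"dz": 0,"ax": 0,"ay": 0,"az": 0,"hand": 66}
  ]
}}

```text
clock: 51.5
tool_pos: [0.5439, -0.262, 0.0419]
tcp_rot: [0.824, 0.567, 0.001, 0.001]
wrist_force: [0.4, 1.3, 14.2]
grip_width: 0.0562
```

```bash
python3 - <<'E'
from h import *
im,c=shot('wrist','w28');s=env.read_state();print(s['tool_pos'],2*np.degrees(np.arctan2(s['tcp_rot'][1],s['tcp_rot'][0])),s['joint_pos'].round(2))
E
```

```text
[ 0.54391545 -0.26204889  0.04187565] 68.89003858782245 [ 1.05  0.65 -0.89  1.68  0.56  1.08 -0.38]
```

View pics/w28.png

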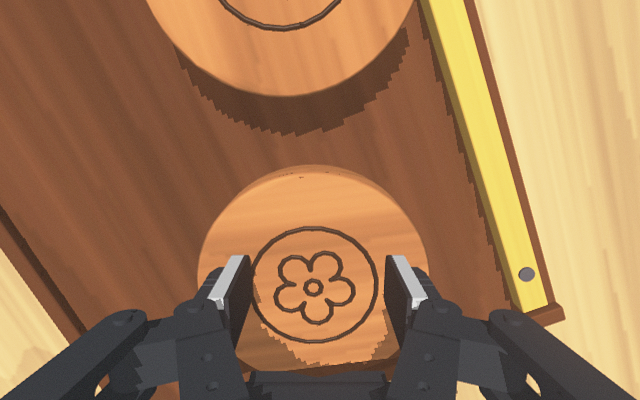

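{"api": "play_rows", "payload": {
  "plan": [
    {"dx": 0,"dy": 0,"dz": 0,"ax": 0,"ay": 0,"az": -5,"hand": 66},
    {"dx": 0,"dy": 0,"dz": 0,"ax": 0,"ay": 0,"az": -6,"hand": 66},
    {"dx": 0,"dy": 0,"dz": 0,"ax": 0,"ay": 0,"az": -6,"hand": 66},
    {"dx": 0,"dy": 0,"dz": 0,"ax": 0,"ay": 0,"az": -6,"hand": 66},
    {"dx": 0,"dy": 0,"dz": 0,"ax": 0,"ay": 0,"az": -6,"hand": 66},
    {"dx": 0,"dy": 0,"dz": 0,"ax": 0,"ay": 0,"az": -6,"hand": 66},
    {"dx": 0,"dy": 0,"dz": 0,"ax": 0,"ay": 0,"az": -6,"hand": 66},
    {"dx": 0,"dy": 0,"dz": 0,"ax": 0,"ay": 0,"az": -6,"hand": 66},
    {"dx": 0,"dy": 0,"dz": 0,"ax": 0,"ay": 0,"az": -6,"hand": 66},
    {"dx": 0,"dy": 0,"dz": 0,"ax": 0,"ay": 0,"az": 0,"hand": 66}
  ]
}}

```text
clock: 52.55
tool_pos: [0.5437, -0.2629, 0.0419]
tcp_rot: [0.485, 0.875, 0.0, 0.002]
wrist_force: [-0.1, -0.9, 12.5]
grip_width: 0.0566
```

{"api": "play_rows", "payload": {
  "plan": [
    {"dx": 0,"dy": 0,"dz": -0.4,"ax": 0,"ay": 0,"az": 0,"hand": 66},
    {"dx": 0,"dy": 0,"dz": -0.7,"ax": 0,"ay": 0,"az": 8,"hand": 66},
    {"dx": 0,"dy": 0,"dz": -0.7,"ax": 0,"ay": 0,"az": 8,"hand": 66},
    {"dx": 0,"dy": 0,"dz": -0.7,"ax": 0,"ay": 0,"az": 8,"hand": 66},
    {"dx": 0,"dy": 0,"dz": -0.7,"ax": 0,"ay": 0,"az": 8,"hand": 66},
    {"dx": 0,"dy": 0,"dz": -0.5,"ax": 0,"ay": 0,"az": 8,"hand": 66},
    {"dx": 0,"dy": 0,"dz": 0,"ax": 0,"ay": 0,"az": 8,"hand": 66},
    {"dx": 0,"dy": 0,"dz": 0,"ax": 0,"ay": 0,"az": 8,"hand": 66},
    {"dx": 0,"dy": 0,"dz": 0,"ax": 0,"ay": 0,"az": 8,"hand": 66},
    {"dx": 0,"dy": 0,"dz": 0,"ax": 0,"ay": 0,"az": 8,"hand": 66}
  ]
}}

```text
clock: 53.55
tool_pos: [0.5421, -0.2621, 0.1887]
tcp_rot: [0.908, 0.419, 0.0, 0.0]
wrist_force: [0.1, 0.3, 0.4]
grip_width: 0.0563
```

{"api": "play_rows", "payload": {
  "plan": [
    {"dx": 0,"dy": 0,"dz": 0,"ax": 0,"ay": 0,"az": 8,"hand": 66},
    {"dx": 0,"dy": 0,"dz": 0,"ax": 0,"ay": 0,"az": 8,"hand": 66},
    {"dx": 0,"dy": 0,"dz": 0,"ax": 0,"ay": 0,"az": 8,"hand": 66},
    {"dx": 0,"dy": 0,"dz": 0,"ax": 0,"ay": 0,"az": 0,"hand": 66},
    {"dx": 0,"dy": 0,"dz": 0,"ax": 0,"ay": 0,"az": 0,"hand": 66},
    {"dx": 0,"dy": 0,"dz": 0,"ax": 0,"ay": 0,"az": 0,"hand": 66}
  ]
}}

```text
clock: 54.15
tool_pos: [0.5422, -0.2622, 0.1883]
tcp_rot: [0.974, 0.225, 0.0, -0.0]
wrist_force: [0.1, 0.3, -0.3]
grip_width: 0.0566
```

```bash
python3 - <<'E'
from h import *
im,c=shot('wrist','w29');s=env.read_state();print(s['tool_pos'],2*np.degrees(np.arctan2(s['tcp_rot'][1],s['tcp_rot'][0])))
x,y,t=blockfit(im,c,(.544,-.265)); togo(x,y,.0435,-np.pi/2+np.radians(20))
E
```

```text
[ 0.54218369 -0.26224677  0.18819618] 25.976544572285015
block c 0.5448 -0.2736 flat deg -65.8 medres 0.45 n 341 inl 341
t 54.2 pos [ 0.5422 -0.2622  0.1882] shift(tool,40mm) [-0.066  0.285  3.617] turn [-0.   -0.01  5.98] shift in target axes [-0.035  0.29   3.617]
```

View pics/w29.png

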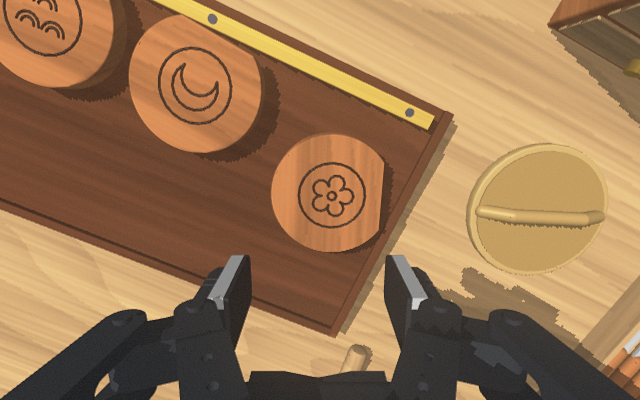

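{"api": "play_rows", "payload": {
  "plan": [
    {"dx": -0.066,"dy": 0.285,"dz": 0.5,"ax": 0,"ay": 0,"az": 0,"hand": 66},
    {"dx": 0,"dy": 0,"dz": 0.8,"ax": 0,"ay": 0,"az": 8,"hand": 66},
    {"dx": 0,"dy": 0,"dz": 0.8,"ax": 0,"ay": 0,"az": 8,"hand": 66},
    {"dx": 0,"dy": 0,"dz": 0.6,"ax": 0,"ay": 0,"az": 8,"hand": 66},
    {"dx": 0,"dy": 0,"dz": 0.5,"ax": 0,"ay": 0,"az": 6,"hand": 66},
    {"dx": 0,"dy": 0,"dz": 0,"ax": 0,"ay": 0,"az": 0,"hand": 66},
    {"dx": 0,"dy": 0,"dz": 0,"ax": 0,"ay": 0,"az": 0,"hand": 66},
    {"dx": 0,"dy": 0,"dz": 0,"ax": 0,"ay": 0,"az": 0,"hand": 66}
  ]
}}

```text
clock: 55.0
tool_pos: [0.5456, -0.274, 0.0616]
tcp_rot: [0.999, -0.035, 0.001, 0.0]
wrist_force: [0.3, 0.3, -0.4]
grip_width: 0.0564
```

```bash
python3 - <<'E'
from h import *
togo(.5448,-.2736,.0419,-np.pi/2-np.radians(4))
E
```

```text
t 55.0 pos [ 0.5456 -0.274   0.0616] shift(tool,40mm) [-0.022 -0.008  0.491] turn [ 0.03 -0.11  0.  ] shift in target axes [-0.021 -0.008  0.492]
```

{"api": "play_rows", "payload": {
  "plan": [
    {"dx": -0.03,"dy": -0.01,"dz": 0.2,"ax": 0,"ay": 0,"az": 0,"hand": 66},
    {"dx": 0,"dy": 0,"dz": 0.2,"ax": 0,"ay": 0,"az": 0,"hand": 66},
    {"dx": 0,"dy": 0,"dz": 0.07,"ax": 0,"ay": 0,"az": 0,"hand": 66},
    {"dx": 0,"dy": 0,"dz": 0.02,"ax": 0,"ay": 0,"az": 0,"hand": 66},
    {"dx": 0,"dy": 0,"dz": 0,"ax": 0,"ay": 0,"az": 0,"hand": 66}
  ]
}}

```text
clock: 55.5
tool_pos: [0.5444, -0.2736, 0.0419]
tcp_rot: [0.999, -0.036, 0.001, 0.001]
wrist_force: [-2.9, 0.9, 13.6]
grip_width: 0.0565
```

{"api": "play_rows", "payload": {
  "plan": [
    {"dx": 0,"dy": -0.13,"dz": 0,"ax": 0,"ay": 0,"az": 0,"hand": 66},
    {"dx": 0,"dy": -0.13,"dz": 0,"ax": 0,"ay": 0,"az": 0,"hand": 66},
    {"dx": 0,"dy": -0.12,"dz": 0,"ax": 0,"ay": 0,"az": 0,"hand": 66},
    {"dx": 0,"dy": 0,"dz": 0,"ax": 0,"ay": 0,"az": -4,"hand": 66},
    {"dx": 0,"dy": 0,"dz": 0,"ax": 0,"ay": 0,"az": -5,"hand": 66},
    {"dx": 0,"dy": 0,"dz": 0,"ax": 0,"ay": 0,"az": -5,"hand": 66},
    {"dx": 0,"dy": 0,"dz": 0,"ax": 0,"ay": 0,"az": -5,"hand": 66},
    {"dx": 0,"dy": 0,"dz": 0,"ax": 0,"ay": 0,"az": -5,"hand": 66},
    {"dx": 0,"dy": 0,"dz": 0,"ax": 0,"ay": 0,"az": -5,"hand": 66},
    {"dx": 0,"dy": 0,"dz": 0,"ax": 0,"ay": 0,"az": -5,"hand": 66}
  ]
}}

```text
clock: 56.5
tool_pos: [0.5464, -0.2581, 0.0419]
tcp_rot: [0.966, 0.259, 0.002, 0.001]
wrist_force: [1.6, 0.9, 10.0]
grip_width: 0.0563
```

{"api": "play_rows", "payload": {
  "plan": [
    {"dx": 0,"dy": 0,"dz": 0,"ax": 0,"ay": 0,"az": -5,"hand": 66},
    {"dx": 0,"dy": 0,"dz": 0,"ax": 0,"ay": 0,"az": -5,"hand": 66},
    {"dx": 0,"dy": 0,"dz": 0,"ax": 0,"ay": 0,"az": -5,"hand": 66},
    {"dx": 0,"dy": 0,"dz": 0,"ax": 0,"ay": 0,"az": -5,"hand": 66},
    {"dx": 0,"dy": 0,"dz": 0,"ax": 0,"ay": 0,"az": -5,"hand": 66},
    {"dx": 0,"dy": 0,"dz": 0,"ax": 0,"ay": 0,"az": -5,"hand": 66},
    {"dx": 0,"dy": 0,"dz": 0,"ax": 0,"ay": 0,"az": -5,"hand": 66},
    {"dx": 0,"dy": 0,"dz": 0,"ax": 0,"ay": 0,"az": 0,"hand": 66},
    {"dx": 0,"dy": 0,"dz": 0,"ax": 0,"ay": 0,"az": 0,"hand": 66}
  ]
}}

```text
clock: 57.4
tool_pos: [0.5461, -0.2579, 0.0419]
tcp_rot: [0.844, 0.536, 0.001, 0.001]
wrist_force: [-0.2, 1.6, 12.5]
grip_width: 0.0565
```

```bash
python3 - <<'E'
from h import *
im,c=shot('wrist','w30');s=env.read_state();print(s['tool_pos'],2*np.degrees(np.arctan2(s['tcp_rot'][1],s['tcp_rot'][0])))
print('fence dir in tool',R.from_quat(s['tcp_rot']).inv().apply([.99934,.0362,0]).round(3))
E
```

```text
[ 0.54609562 -0.25787825  0.04186551] 64.87313604374668
fence dir in tool [0.457 0.889 0.003]
```

View pics/w30.png

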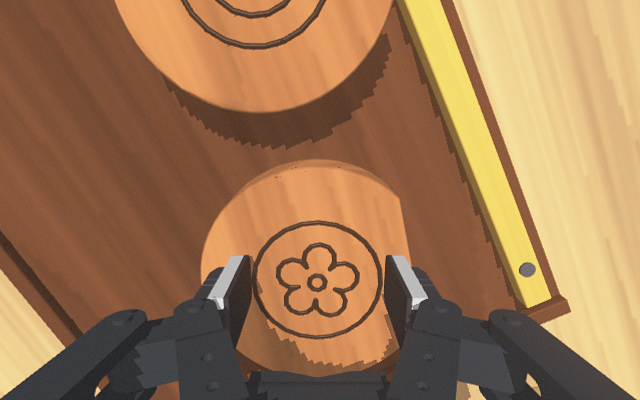

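```bash
python3 - <<'E'
from h import *
im,c=load('w30');chord(im,c,(400,200),(410,252),half=5)
E
```

```text
chord normal deg -11.47 pt [ 0.5871 -0.2537] sd 0.0001 40 gap to fence mm 35.85
```

Need about +13.5° more; allow for slip.

{"api": "play_rows", "payload": {
  "plan": [
    {"dx": 0,"dy": 0,"dz": 0,"ax": 0,"ay": 0,"az": -5,"hand": 66},
    {"dx": 0,"dy": 0,"dz": 0,"ax": 0,"ay": 0,"az": -5,"hand": 66},
    {"dx": 0,"dy": 0,"dz": 0,"ax": 0,"ay": 0,"az": -5,"hand": 66},
    {"dx": 0,"dy": 0,"dz": 0,"ax": 0,"ay": 0,"az": -5,"hand": 66},
    {"dx": 0,"dy": 0,"dz": 0,"ax": 0,"ay": 0,"az": 0,"hand": 66},
    {"dx": 0,"dy": 0,"dz": 0,"ax": 0,"ay": 0,"az": 0,"hand": 66}
  ]
}}

```text
clock: 58.05
tool_pos: [0.546, -0.2579, 0.0419]
tcp_rot: [0.738, 0.675, 0.001, 0.001]
wrist_force: [0.7, 0.5, 12.1]
grip_width: 0.0564
```

```bash
python3 - <<'E'
from h import *
im,c=shot('wrist','w31');s=env.read_state();print(s['tool_pos'],2*np.degrees(np.arctan2(s['tcp_rot'][1],s['tcp_rot'][0])))
print('fence dir in tool',R.from_quat(s['tcp_rot']).inv().apply([.99934,.0362,0]).round(3))
crop(im,190,140,450,390,2,'pics/c.png')
E
```

```text
[ 0.54598611 -0.25791848  0.04187213] 84.87116887011483
fence dir in tool [0.125 0.992 0.002]
```

View pics/c.png

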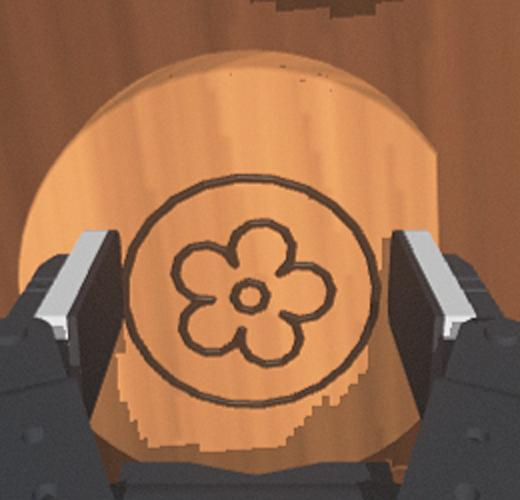

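```bash
python3 - <<'E'
from h import *
im,c=load('w31');chord(im,c,(408,219),(409.5,253),half=5)
E
```

```text
chord normal deg 0.94 pt [ 0.5847 -0.2444] sd 0.00013 40 gap to fence mm 37.96
```

{"api": "play_rows", "payload": {
  "plan": [
    {"dx": 0.02,"dy": 0.16,"dz": 0,"ax": 0,"ay": 0,"az": 0,"hand": 66},
    {"dx": 0.02,"dy": 0.16,"dz": 0,"ax": 0,"ay": 0,"az": 0,"hand": 66},
    {"dx": 0.02,"dy": 0.16,"dz": 0,"ax": 0,"ay": 0,"az": 0,"hand": 66},
    {"dx": 0.02,"dy": 0.16,"dz": 0,"ax": 0,"ay": 0,"az": 0,"hand": 66},
    {"dx": 0.02,"dy": 0.16,"dz": 0,"ax": 0,"ay": 0,"az": 0,"hand": 66},
    {"dx": 0.006,"dy": 0.05,"dz": 0,"ax": 0,"ay": 0,"az": 0,"hand": 66},
    {"dx": 0.006,"dy": 0.05,"dz": 0,"ax": 0,"ay": 0,"az": 0,"hand": 66},
    {"dx": 0,"dy": 0,"dz": 0,"ax": 0,"ay": 0,"az": 0,"hand": 66}
  ]
}}

```text
clock: 58.9
tool_pos: [0.582, -0.2572, 0.0419]
tcp_rot: [0.738, 0.675, 0.0, 0.001]
wrist_force: [-2.1, 0.7, 11.6]
grip_width: 0.0563
```

{"api": "play_rows", "payload": {
  "plan": [
    {"dx": 0.006,"dy": 0.05,"dz": 0,"ax": 0,"ay": 0,"az": 0,"hand": 66},
    {"dx": 0,"dy": 0,"dz": 0,"ax": 0,"ay": 0,"az": 0,"hand": 66}
  ]
}}

```text
clock: 59.1
tool_pos: [0.5835, -0.2573, 0.0419]
tcp_rot: [0.738, 0.675, -0.0, 0.001]
wrist_force: [-4.5, -0.0, 16.1]
grip_width: 0.0565
```

{"api": "play_rows", "payload": {
  "plan": [
    {"dx": 0.006,"dy": 0.05,"dz": 0,"ax": 0,"ay": 0,"az": 0,"hand": 66},
    {"dx": 0,"dy": 0,"dz": 0,"ax": 0,"ay": 0,"az": 0,"hand": 66}
  ]
}}

```text
clock: 59.3
tool_pos: [0.5851, -0.2573, 0.0419]
tcp_rot: [0.738, 0.674, -0.001, 0.001]
wrist_force: [-6.9, -0.2, 15.6]
grip_width: 0.0564
```

{"api": "play_rows", "payload": {
  "plan": [
    {"dx": 0.006,"dy": 0.05,"dz": 0,"ax": 0,"ay": 0,"az": 0,"hand": 66},
    {"dx": 0,"dy": 0,"dz": 0,"ax": 0,"ay": 0,"az": 0,"hand": 66}
  ]
}}

```text
clock: 59.5
tool_pos: [0.5871, -0.2574, 0.0419]
tcp_rot: [0.738, 0.674, -0.001, 0.001]
wrist_force: [-6.8, 0.5, 15.4]
grip_width: 0.0562
```

{"api": "play_rows", "payload": {
  "plan": [
    {"dx": 0,"dy": 0,"dz": -0.4,"ax": 0,"ay": 0,"az": 0,"hand": 66},
    {"dx": 0,"dy": 0,"dz": -0.7,"ax": 0,"ay": 0,"az": 8.2,"hand": 0},
    {"dx": 0,"dy": 0,"dz": -0.7,"ax": 0,"ay": 0,"az": 8.2,"hand": 0},
    {"dx": 0,"dy": 0,"dz": -0.7,"ax": 0,"ay": 0,"az": 8.2,"hand": 0},
    {"dx": 0,"dy": 0,"dz": -0.7,"ax": 0,"ay": 0,"az": 8.2,"hand": 0},
    {"dx": 0,"dy": 0,"dz": -0.7,"ax": 0,"ay": 0,"az": 8.2,"hand": 0},
    {"dx": 0,"dy": 0,"dz": -0.5,"ax": 0,"ay": 0,"az": 8.2,"hand": 0},
    {"dx": 0,"dy": 0,"dz": -0.5,"ax": 0,"ay": 0,"az": 8.2,"hand": 0},
    {"dx": 0,"dy": 0,"dz": -0.5,"ax": 0,"ay": 0,"az": 8.2,"hand": 0},
    {"dx": 0,"dy": 0,"dz": 0,"ax": 0,"ay": 0,"az": 8.2,"hand": 0}
  ]
}}

```text
clock: 60.5
tool_pos: [0.5882, -0.2564, 0.2602]
tcp_rot: [0.996, 0.094, 0.002, 0.001]
wrist_force: [-0.0, -0.3, 0.5]
grip_width: 0.0002
```

{"api": "play_rows", "payload": {
  "plan": [
    {"dx": -0.4,"dy": -0.6,"dz": 0,"ax": 0,"ay": 0,"az": 8.2,"hand": 0},
    {"dx": -0.6,"dy": -0.75,"dz": 0,"ax": 0,"ay": 0,"az": 0,"hand": 0},
    {"dx": -0.6,"dy": -0.75,"dz": 0,"ax": 0,"ay": 0,"az": 0,"hand": 0},
    {"dx": -0.6,"dy": -0.75,"dz": 0,"ax": 0,"ay": 0,"az": 0,"hand": 0},
    {"dx": 0,"dy": 0,"dz": 0,"ax": 0,"ay": 0,"az": 0,"hand": 0},
    {"dx": 0,"dy": 0,"dz": 0,"ax": 0,"ay": 0,"az": 0,"hand": 0},
    {"dx": 0,"dy": 0,"dz": 0,"ax": 0,"ay": 0,"az": 0,"hand": 0}
  ]
}}

```text
clock: 61.2
tool_pos: [0.4907, -0.1506, 0.2568]
tcp_rot: [1.0, 0.024, 0.0, 0.0]
wrist_force: [0.8, -0.1, -0.9]
grip_width: 0.0001
```

```bash
python3 - <<'E'
from h import *
im,c=shot('wrist','w32');s=env.read_state();print(s['tool_pos'],2*np.degrees(np.arctan2(s['tcp_rot'][1],s['tcp_rot'][0])))
fenceline(im,c)
for g in [(.575,-.026),(.5755,-.143),(.58,-.257)]: blockfit(im,c,g)
crop(im,80,10,540,200,1.7,'pics/c.png')
E
```

```text
[ 0.49074045 -0.15060723  0.25660416] 2.7858593016649413
fence x=0.6182 + -0.03658*(y+.13) ; normal deg 2.10; y range -0.3199 0.0473  sd 0.00010 n 232
block c 0.5733 -0.027 flat deg 1.74 medres 0.87 n 378 inl 274
block c 0.5753 -0.1428 flat deg -2.91 medres 0.55 n 330 inl 289
block c 0.5812 -0.2622 flat deg 1.17 medres 0.74 n 321 inl 294
```

View pics/w32.png

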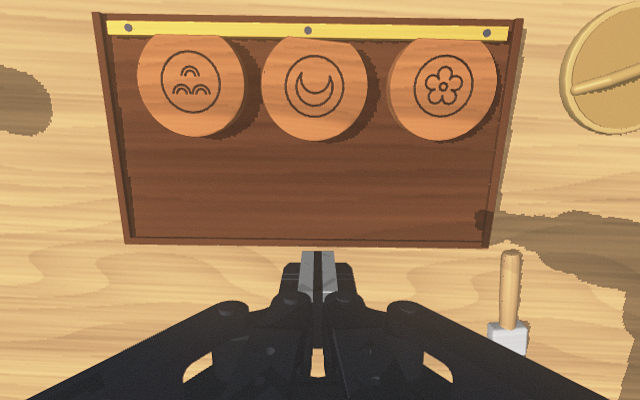

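{"api": "play_rows", "payload": {
  "plan": [
    {"dx": 0.1,"dy": -0.1,"dz": 0.6,"ax": 0,"ay": 0,"az": 0,"hand": 0},
    {"dx": 0,"dy": 0,"dz": 0.9,"ax": 0,"ay": 0,"az": 0,"hand": 0},
    {"dx": 0,"dy": 0,"dz": 0.9,"ax": 0,"ay": 0,"az": 0,"hand": 0},
    {"dx": 0,"dy": 0,"dz": 0.9,"ax": 0,"ay": 0,"az": 0,"hand": 0},
    {"dx": 0,"dy": 0,"dz": 0.9,"ax": 0,"ay": 0,"az": 0,"hand": 0},
    {"dx": 0,"dy": 0,"dz": 0.8,"ax": 0,"ay": 0,"az": 0,"hand": 0},
    {"dx": 0,"dy": 0,"dz": 0.4,"ax": 0,"ay": 0,"az": 0,"hand": 0},
    {"dx": 0,"dy": 0,"dz": 0,"ax": 0,"ay": 0,"az": 0,"hand": 0},
    {"dx": 0,"dy": 0,"dz": 0,"ax": 0,"ay": 0,"az": 0,"hand": 0}
  ]
}}

```text
clock: 62.15
tool_pos: [0.4951, -0.1457, 0.0414]
tcp_rot: [1.0, 0.025, 0.001, -0.0]
wrist_force: [1.1, -0.1, 0.8]
grip_width: 0.0001
```

```bash
python3 - <<'E'
from h import *
print(env.read_state()['wrist_force'].round(1));togo(.5145,-.147,.033,-np.pi/2+np.radians(2.1))
E
```

```text
[ 1.1 -0.1  0.8]
t 62.1 pos [ 0.4951 -0.1457  0.0414] shift(tool,40mm) [0.483 0.056 0.211] turn [-0.01 -0.06  0.73] shift in target axes [0.484 0.05  0.21 ]
```

{"api": "play_rows", "payload": {
  "plan": [
    {"dx": 0.1,"dy": 0.03,"dz": 0.2,"ax": 0,"ay": 0,"az": 0.7,"hand": 0},
    {"dx": 0.1,"dy": 0.02,"dz": 0,"ax": 0,"ay": 0,"az": 0,"hand": 0},
    {"dx": 0.1,"dy": 0,"dz": 0,"ax": 0,"ay": 0,"az": 0,"hand": 0},
    {"dx": 0.1,"dy": 0,"dz": 0,"ax": 0,"ay": 0,"az": 0,"hand": 0},
    {"dx": 0.05,"dy": 0,"dz": 0,"ax": 0,"ay": 0,"az": 0,"hand": 0},
    {"dx": 0,"dy": 0,"dz": 0,"ax": 0,"ay": 0,"az": 0,"hand": 0},
    {"dx": 0,"dy": 0,"dz": 0,"ax": 0,"ay": 0,"az": 0,"hand": 0}
  ]
}}

```text
clock: 62.85
tool_pos: [0.5122, -0.1469, 0.0326]
tcp_rot: [1.0, 0.019, 0.0, 0.0]
wrist_force: [0.6, -0.1, -0.1]
grip_width: 0.0002
```

{"api": "play_rows", "payload": {
  "plan": [
    {"dx": 0.05,"dy": 0,"dz": 0,"ax": 0,"ay": 0,"az": 0,"hand": 0},
    {"dx": 0,"dy": 0,"dz": 0,"ax": 0,"ay": 0,"az": 0,"hand": 0}
  ]
}}

```text
clock: 63.05
tool_pos: [0.5143, -0.1469, 0.0325]
tcp_rot: [1.0, 0.019, 0.0, 0.0]
wrist_force: [-1.0, -0.4, 0.4]
grip_width: 0.0002
```

{"api": "play_rows", "payload": {
  "plan": [
    {"dx": 0.05,"dy": 0,"dz": 0,"ax": 0,"ay": 0,"az": 0,"hand": 0},
    {"dx": 0,"dy": 0,"dz": 0,"ax": 0,"ay": 0,"az": 0,"hand": 0}
  ]
}}

```text
clock: 63.25
tool_pos: [0.516, -0.147, 0.0324]
tcp_rot: [1.0, 0.018, -0.0, 0.0]
wrist_force: [-0.9, -0.7, -0.7]
grip_width: -0.0
```

Touching lightly; continue in small steps.

{"api": "play_rows", "payload": {
  "plan": [
    {"dx": 0.04,"dy": 0,"dz": 0,"ax": 0,"ay": 0,"az": 0,"hand": 0},
    {"dx": 0,"dy": 0,"dz": 0,"ax": 0,"ay": 0,"az": 0,"hand": 0}
  ]
}}

```text
clock: 63.45
tool_pos: [0.5176, -0.1467, 0.0323]
tcp_rot: [1.0, 0.019, -0.0, -0.0]
wrist_force: [-3.8, -0.5, -0.4]
grip_width: 0.0003
```

{"api": "play_rows", "payload": {
  "plan": [
    {"dx": 0.03,"dy": 0,"dz": 0,"ax": 0,"ay": 0,"az": 0,"hand": 0},
    {"dx": 0,"dy": 0,"dz": 0,"ax": 0,"ay": 0,"az": 0,"hand": 0}
  ]
}}

```text
clock: 63.65
tool_pos: [0.5178, -0.1467, 0.0322]
tcp_rot: [1.0, 0.019, -0.001, 0.0]
wrist_force: [-8.1, -0.9, 3.9]
grip_width: -0.0001
```

{"api": "play_rows", "payload": {
  "plan": [
    {"dx": 0.03,"dy": 0,"dz": 0,"ax": 0,"ay": 0,"az": 0,"hand": 0},
    {"dx": 0,"dy": 0,"dz": 0,"ax": 0,"ay": 0,"az": 0,"hand": 0}
  ]
}}

```text
clock: 63.85
tool_pos: [0.5178, -0.1468, 0.0318]
tcp_rot: [1.0, 0.018, -0.003, 0.0]
wrist_force: [-11.5, -0.4, 5.4]
grip_width: 0.0
```

```bash
python3 - <<'E'
from h import *
im,c=shot('wrist','w33');crop(im,190,100,460,300,2.8,'pics/c.png')
E
```

```text
(no output)
```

View pics/c.png

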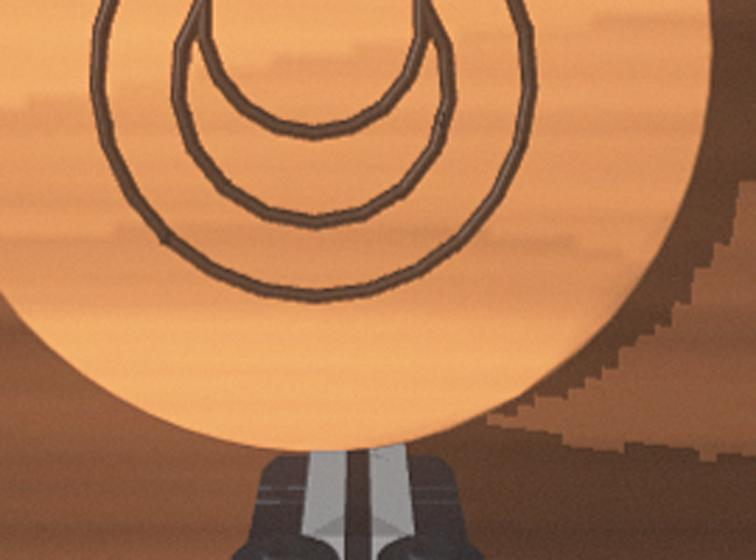

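{"api": "play_rows", "payload": {
  "plan": [
    {"dx": -0.3,"dy": 0,"dz": 0,"ax": 0,"ay": 0,"az": 0,"hand": 0},
    {"dx": -0.3,"dy": 0,"dz": 0,"ax": 0,"ay": 0,"az": 0,"hand": 0},
    {"dx": 0,"dy": -0.6,"dz": 0,"ax": 0,"ay": 0,"az": 0,"hand": 0},
    {"dx": 0,"dy": -0.8,"dz": 0,"ax": 0,"ay": 0,"az": 0,"hand": 0},
    {"dx": 0,"dy": -0.8,"dz": 0,"ax": 0,"ay": 0,"az": 0,"hand": 0},
    {"dx": 0,"dy": -0.7,"dz": 0,"ax": 0,"ay": 0,"az": 0,"hand": 0},
    {"dx": 0,"dy": 0,"dz": 0,"ax": 0,"ay": 0,"az": 0,"hand": 0},
    {"dx": 0,"dy": 0,"dz": 0,"ax": 0,"ay": 0,"az": 0,"hand": 0},
    {"dx": 0,"dy": 0,"dz": 0,"ax": 0,"ay": 0,"az": 0,"hand": 0}
  ]
}}

```text
clock: 64.8
tool_pos: [0.4919, -0.0328, 0.0325]
tcp_rot: [1.0, 0.018, 0.0, 0.0]
wrist_force: [-0.2, -0.3, -0.8]
grip_width: 0.0003
```

```bash
python3 - <<'E'
from h import *
togo(.5133,-.027,.033,-np.pi/2+np.radians(2.1))
E
```

```text
t 64.8 pos [ 0.4919 -0.0328  0.0325] shift(tool,40mm) [ 0.541 -0.125 -0.011] turn [ 0.04 -0.02 -0.04] shift in target axes [ 0.541 -0.125 -0.011]
```

{"api": "play_rows", "payload": {
  "plan": [
    {"dx": 0.1,"dy": -0.12,"dz": 0,"ax": 0,"ay": 0,"az": 0,"hand": 0},
    {"dx": 0.1,"dy": 0,"dz": 0,"ax": 0,"ay": 0,"az": 0,"hand": 0},
    {"dx": 0.1,"dy": 0,"dz": 0,"ax": 0,"ay": 0,"az": 0,"hand": 0},
    {"dx": 0.1,"dy": 0,"dz": 0,"ax": 0,"ay": 0,"az": 0,"hand": 0},
    {"dx": 0.06,"dy": 0,"dz": 0,"ax": 0,"ay": 0,"az": 0,"hand": 0},
    {"dx": 0,"dy": 0,"dz": 0,"ax": 0,"ay": 0,"az": 0,"hand": 0}
  ]
}}

```text
clock: 65.4
tool_pos: [0.5105, -0.0261, 0.0325]
tcp_rot: [1.0, 0.019, 0.0, -0.0]
wrist_force: [-0.2, -0.4, -0.5]
grip_width: -0.0
```

{"api": "play_rows", "payload": {
  "plan": [
    {"dx": 0.05,"dy": 0,"dz": 0,"ax": 0,"ay": 0,"az": 0,"hand": 0},
    {"dx": 0,"dy": 0,"dz": 0,"ax": 0,"ay": 0,"az": 0,"hand": 0}
  ]
}}

```text
clock: 65.6
tool_pos: [0.5123, -0.0261, 0.0325]
tcp_rot: [1.0, 0.019, 0.0, 0.0]
wrist_force: [-0.0, 0.1, 0.1]
grip_width: 0.0002
```

{"api": "play_rows", "payload": {
  "plan": [
    {"dx": 0.04,"dy": 0,"dz": 0,"ax": 0,"ay": 0,"az": 0,"hand": 0},
    {"dx": 0,"dy": 0,"dz": 0,"ax": 0,"ay": 0,"az": 0,"hand": 0}
  ]
}}

```text
clock: 65.8
tool_pos: [0.5134, -0.0261, 0.0324]
tcp_rot: [1.0, 0.019, -0.0, 0.0]
wrist_force: [-2.2, -0.2, 1.1]
grip_width: -0.0002
```

{"api": "play_rows", "payload": {
  "plan": [
    {"dx": 0.03,"dy": 0,"dz": 0,"ax": 0,"ay": 0,"az": 0,"hand": 0},
    {"dx": 0,"dy": 0,"dz": 0,"ax": 0,"ay": 0,"az": 0,"hand": 0}
  ]
}}

```text
clock: 66.0
tool_pos: [0.5135, -0.0261, 0.032]
tcp_rot: [1.0, 0.019, -0.002, 0.0]
wrist_force: [-6.3, -1.0, 3.3]
grip_width: 0.0001
```

{"api": "play_rows", "payload": {
  "plan": [
    {"dx": 0.03,"dy": 0,"dz": 0,"ax": 0,"ay": 0,"az": 0,"hand": 0},
    {"dx": 0,"dy": 0,"dz": 0,"ax": 0,"ay": 0,"az": 0,"hand": 0}
  ]
}}

```text
clock: 66.2
tool_pos: [0.5136, -0.0262, 0.0317]
tcp_rot: [1.0, 0.019, -0.003, 0.0]
wrist_force: [-11.0, -0.6, 5.3]
grip_width: 0.0005
```

{"api": "play_rows", "payload": {
  "plan": [
    {"dx": -0.3,"dy": 0,"dz": 0,"ax": 0,"ay": 0,"az": 0,"hand": 0},
    {"dx": -0.3,"dy": 0,"dz": 0,"ax": 0,"ay": 0,"az": 0,"hand": 0},
    {"dx": 0,"dy": 0.7,"dz": 0,"ax": 0,"ay": 0,"az": 0,"hand": 0},
    {"dx": 0,"dy": 0.9,"dz": 0,"ax": 0,"ay": 0,"az": 0,"hand": 0},
    {"dx": 0,"dy": 0.9,"dz": 0,"ax": 0,"ay": 0,"az": 0,"hand": 0},
    {"dx": 0,"dy": 0.9,"dz": 0,"ax": 0,"ay": 0,"az": 0,"hand": 0},
    {"dx": 0,"dy": 0.9,"dz": 0,"ax": 0,"ay": 0,"az": 0,"hand": 0},
    {"dx": 0,"dy": 0.9,"dz": 0,"ax": 0,"ay": 0,"az": 0,"hand": 0},
    {"dx": 0,"dy": 0.7,"dz": 0,"ax": 0,"ay": 0,"az": 0,"hand": 0},
    {"dx": 0,"dy": 0,"dz": 0,"ax": 0,"ay": 0,"az": 0,"hand": 0}
  ]
}}

```text
clock: 67.2
tool_pos: [0.4998, -0.2675, 0.0326]
tcp_rot: [1.0, 0.016, 0.0, 0.001]
wrist_force: [-0.3, 0.7, 0.2]
grip_width: -0.0003
```

{"api": "play_rows", "payload": {
  "plan": [
    {"dx": 0,"dy": 0,"dz": 0,"ax": 0,"ay": 0,"az": 0,"hand": 0},
    {"dx": 0,"dy": 0,"dz": 0,"ax": 0,"ay": 0,"az": 0,"hand": 0}
  ]
}}

```text
clock: 67.4
tool_pos: [0.5009, -0.2613, 0.0327]
tcp_rot: [1.0, 0.019, 0.0, -0.0]
wrist_force: [0.5, 0.0, 0.4]
grip_width: 0.0001
```

```bash
python3 - <<'E'
from h import *
togo(.5175,-.262,.033,-np.pi/2+np.radians(2.1))
E
```

```text
t 67.4 pos [ 0.5009 -0.2613  0.0327] shift(tool,40mm) [ 0.413  0.033 -0.007] turn [-0.02 -0.03  0.11] shift in target axes [ 0.413  0.032 -0.007]
```

{"api": "play_rows", "payload": {
  "plan": [
    {"dx": 0.1,"dy": 0.03,"dz": 0,"ax": 0,"ay": 0,"az": 0,"hand": 0},
    {"dx": 0.1,"dy": 0,"dz": 0,"ax": 0,"ay": 0,"az": 0,"hand": 0},
    {"dx": 0.1,"dy": 0,"dz": 0,"ax": 0,"ay": 0,"az": 0,"hand": 0},
    {"dx": 0.1,"dy": 0,"dz": 0,"ax": 0,"ay": 0,"az": 0,"hand": 0},
    {"dx": 0.05,"dy": 0,"dz": 0,"ax": 0,"ay": 0,"az": 0,"hand": 0},
    {"dx": 0,"dy": 0,"dz": 0,"ax": 0,"ay": 0,"az": 0,"hand": 0}
  ]
}}

```text
clock: 68.0
tool_pos: [0.5194, -0.2629, 0.0325]
tcp_rot: [1.0, 0.019, 0.0, -0.0]
wrist_force: [-0.3, 0.0, 0.5]
grip_width: 0.0002
```

{"api": "play_rows", "payload": {
  "plan": [
    {"dx": 0.04,"dy": 0,"dz": 0,"ax": 0,"ay": 0,"az": 0,"hand": 0},
    {"dx": 0,"dy": 0,"dz": 0,"ax": 0,"ay": 0,"az": 0,"hand": 0}
  ]
}}

```text
clock: 68.2
tool_pos: [0.5206, -0.2631, 0.0325]
tcp_rot: [1.0, 0.019, 0.0, 0.0]
wrist_force: [-0.7, -0.4, -0.1]
grip_width: 0.0
```

{"api": "play_rows", "payload": {
  "plan": [
    {"dx": 0.03,"dy": 0,"dz": 0,"ax": 0,"ay": 0,"az": 0,"hand": 0},
    {"dx": 0,"dy": 0,"dz": 0,"ax": 0,"ay": 0,"az": 0,"hand": 0}
  ]
}}

```text
clock: 68.4
tool_pos: [0.5215, -0.2633, 0.0325]
tcp_rot: [1.0, 0.018, -0.0, 0.0]
wrist_force: [-1.3, -1.1, 0.2]
grip_width: 0.0003
```

{"api": "play_rows", "payload": {
  "plan": [
    {"dx": 0.03,"dy": 0,"dz": 0,"ax": 0,"ay": 0,"az": 0,"hand": 0},
    {"dx": 0,"dy": 0,"dz": 0,"ax": 0,"ay": 0,"az": 0,"hand": 0}
  ]
}}

```text
clock: 68.6
tool_pos: [0.5218, -0.2635, 0.0322]
tcp_rot: [1.0, 0.018, -0.001, 0.0]
wrist_force: [-6.1, -1.1, 4.3]
grip_width: -0.0004
```

{"api": "play_rows", "payload": {
  "plan": [
    {"dx": 0.03,"dy": 0,"dz": 0,"ax": 0,"ay": 0,"az": 0,"hand": 0},
    {"dx": 0,"dy": 0,"dz": 0,"ax": 0,"ay": 0,"az": 0,"hand": 0}
  ]
}}

```text
clock: 68.8
tool_pos: [0.5219, -0.2636, 0.0319]
tcp_rot: [1.0, 0.018, -0.002, 0.0]
wrist_force: [-10.6, -0.1, 5.0]
grip_width: 0.0
```

{"api": "play_rows", "payload": {
  "plan": [
    {"dx": -0.3,"dy": 0,"dz": 0,"ax": 0,"ay": 0,"az": 0,"hand": 0},
    {"dx": -0.6,"dy": 0,"dz": -0.4,"ax": 0,"ay": 0,"az": 0,"hand": 0},
    {"dx": 0,"dy": -0.5,"dz": -0.8,"ax": 0,"ay": 0,"az": 0,"hand": 0},
    {"dx": 0,"dy": -0.6,"dz": -0.8,"ax": 0,"ay": 0,"az": 0,"hand": 0},
    {"dx": 0,"dy": -0.6,"dz": -0.8,"ax": 0,"ay": 0,"az": 0,"hand": 0},
    {"dx": 0,"dy": -0.6,"dz": -0.8,"ax": 0,"ay": 0,"az": 0,"hand": 0},
    {"dx": 0.4,"dy": -0.4,"dz": -0.8,"ax": 0,"ay": 0,"az": 0,"hand": 0},
    {"dx": 0.4,"dy": 0,"dz": -0.4,"ax": 0,"ay": 0,"az": 0,"hand": 0},
    {"dx": 0,"dy": 0,"dz": 0,"ax": 0,"ay": 0,"az": 0,"hand": 0},
    {"dx": 0,"dy": 0,"dz": 0,"ax": 0,"ay": 0,"az": 0,"hand": 0}
  ]
}}

```text
clock: 69.8
tool_pos: [0.5157, -0.1552, 0.2239]
tcp_rot: [1.0, 0.019, -0.0, -0.0]
wrist_force: [-0.2, 0.3, -0.4]
grip_width: 0.0002
```

{"api": "play_rows", "payload": {
  "plan": [
    {"dx": 0,"dy": 0,"dz": 0,"ax": 0,"ay": 0,"az": 0,"hand": 0},
    {"dx": 0,"dy": 0,"dz": 0,"ax": 0,"ay": 0,"az": 0,"hand": 0}
  ]
}}

```text
clock: 70.0
tool_pos: [0.5152, -0.1556, 0.2235]
tcp_rot: [1.0, 0.018, -0.001, -0.0]
wrist_force: [0.2, -0.1, -0.4]
grip_width: 0.0002
```

```bash
python3 - <<'E'
from h import *
im,c=shot('wrist','w34');s=env.read_state();print(s['tool_pos'])
fenceline(im,c)
for g in [(.575,-.026),(.5775,-.143),(.582,-.262)]: blockfit(im,c,g)
crop(im,70,10,560,200,1.6,'pics/c.png')
im,c=shot('side','s34');crop(im,190,150,400,290,3.6,'pics/c2.png')
im,c=shot('scene','sc34')
E
```

```text
[ 0.51536823 -0.15552344  0.22368246]
fence x=0.6181 + -0.03567*(y+.13) ; normal deg 2.04; y range -0.3194 0.0273  sd 0.00005 n 118
block c 0.5729 -0.0276 flat deg 1.08 medres 0.57 n 313 inl 245
block c 0.5769 -0.1384 flat deg 2.09 medres 0.58 n 381 inl 291
block c 0.5817 -0.2617 flat deg 2.19 medres 1.01 n 385 inl 247
```

View pics/w34.png

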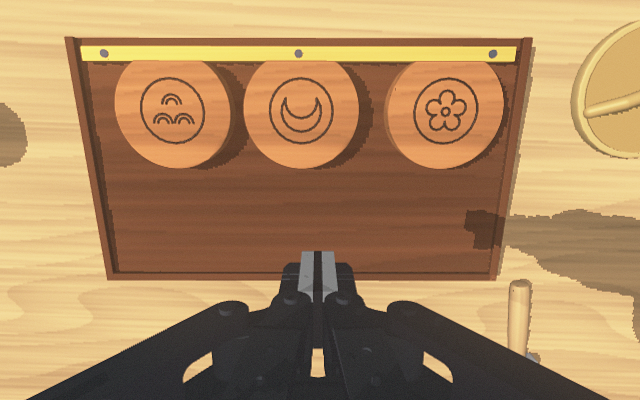

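View pics/c2.png

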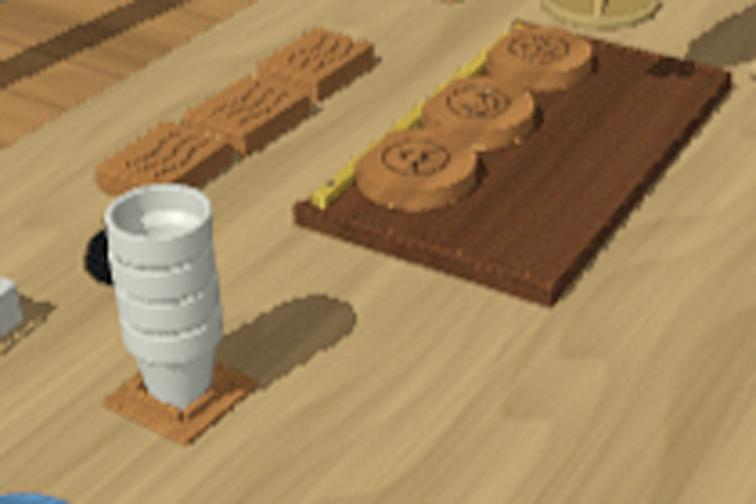

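View pics/sc34.png

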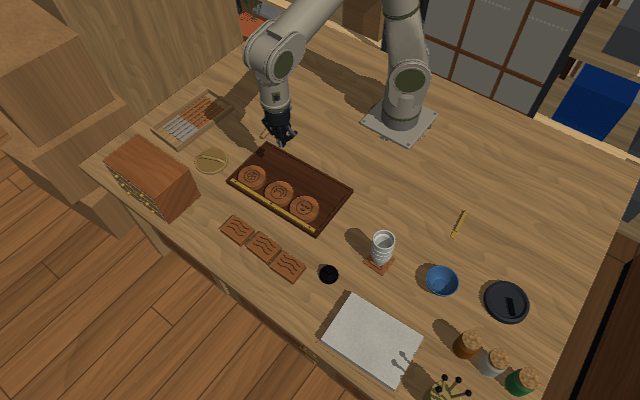

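```bash
python3 - <<'E'
from h import *
im,c=load('w34')
A=cv2.resize(im[40:110,95:315],None,fx=3.6,fy=3.6,interpolation=cv2.INTER_CUBIC);B=cv2.resize(im[40:110,295:515],None,fx=3.6,fy=3.6,interpolation=cv2.INTER_CUBIC)
cv2.imwrite('pics/c.png',np.vstack([A,B]))
im,c=load('w11');crop(im,255,140,385,270,4.5,'pics/c2.png')
E
```

```text
(no output)
```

View pics/c.png

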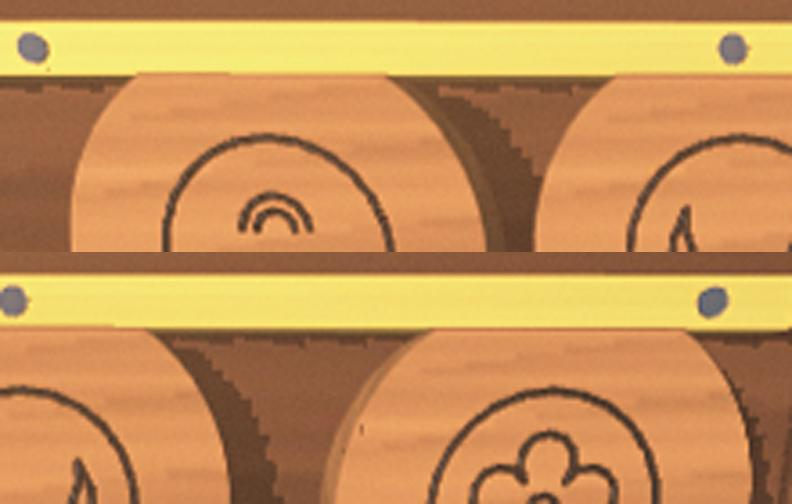

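View pics/c2.png

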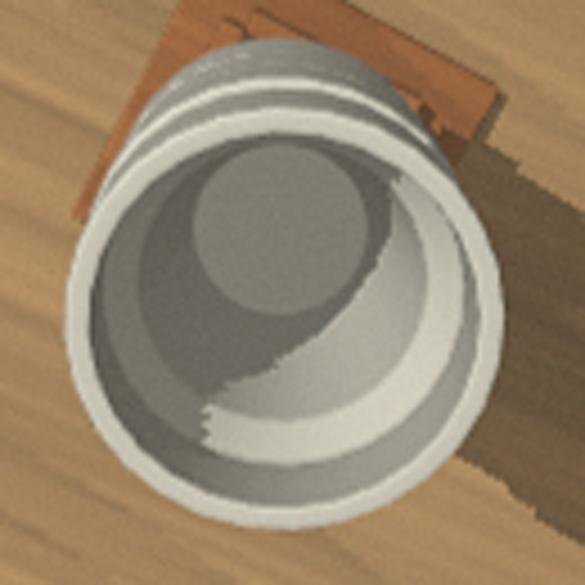

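```bash
python3 - <<'E'
from h import *
im,c=load('w11')
pts=np.array([[65,315],[503,315],[283,105],[283,528],[120,465],[450,460],[100,205],[452,190]])/4.5+[255,140]
for z in (.146,.1495,.1525,.1555):
    P=np.array([back(c,p,z)[:2] for p in pts]);print(z,np.round(circ(P),4))
print('floor',back(c,(317.2,191.1),.0865).round(4),back(c,(317.2,191.1),.0895).round(4))
im,c=load('w4');print('base floor',[back(c,(316.5,97),z).round(4) for z in (.009,.012)])
im,c=load('s11');
c=cam('side')
for z in [.0761,.1525]: print(proj(c,[.5715,.2778,z]),proj(c,[.5738,.2787,z]))
E
python3 - <<'E'
import sys;sys.path.insert(0,'.')
from h import *
im=cv2.imread('pics/s34.png');crop(im,205,190,265,275,7,'pics/c.png')
im=cv2.imread('pics/sc34.png');crop(im,355,220,410,285,8,'pics/c2.png')
E
```

```text
0.146 [0.5709 0.277  0.0335]
0.1495 [0.5718 0.2774 0.033 ]
0.1525 [0.5726 0.2778 0.0326]
0.1555 [0.5735 0.2782 0.0322]
floor [0.5715 0.2778 0.0865] [0.5721 0.2781 0.0895]
base floor [array([0.5717, 0.2778, 0.009 ]), array([0.5716, 0.2778, 0.012 ])]
[[237.00816205 234.69239853]] [[236.00460946 234.58265948]]
[[233.86981306 207.46964279]] [[232.82299486 207.36519828]]
```

View pics/c.png

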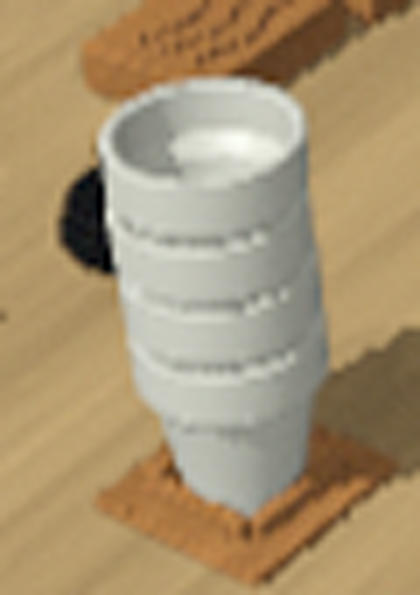

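View pics/c2.png

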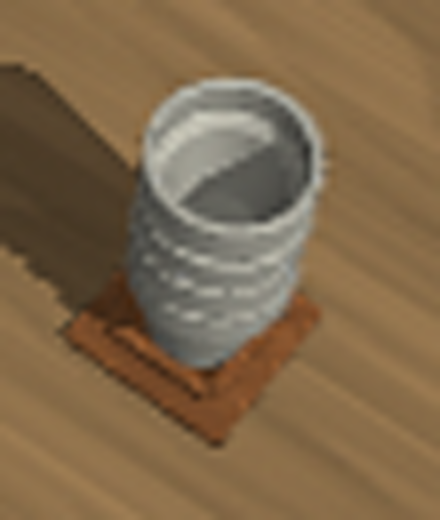

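```bash
python3 - <<'E'
from rig import env
print(env.job_done())
E
```

```text
the job is handed in; nothing more can be done
None
```

The job is handed in at about 70 s of the 210 s allowed: all three loose pots are nested on the pot in the stand, and all three round blocks lie against the fence. No verdict was reported, so what follows rests on my own last checks.

**Pots**
- Each pot was lowered until it just met the one below, with no more than about 5 N of push on any of them.
- In the last side and scene pictures the stack is straight, with even collar spacing.
- The top rim, measured soon after the third pot went in, is about 1 mm off the base pot's axis. A first automatic fit said about 3 mm, but it took in the lower collars; the hand-picked fit and the floor of the top pot agree on about 1 mm.
- The third pot seated about 2 mm lower than I predicted, which is inside the 4.5 mm tolerance.

**Blocks**
- I turned and slid each one with both fingertips pressed on its top, not one. The blocks slipped during the longer turns, so I pressed and measured several times.
- Pressing on the middle and left blocks ran over the suggested 5 to 15 N. It reached about 22 N on the middle one as it met the fence.
- I then pushed each block's rim square onto the fence with about 11 N. All three stopped at the same depth within about 0.2 mm.
- The last picture shows all three flats flush, with fitted angles of 1.1, 2.1 and 2.2 degrees (left, middle, right) against 2.04 for the fence. The left fit is the least certain.
- The middle block was found knocked aside partway through and was put back with the rest.

The other things look unmoved in the last scene picture; I did not measure them. The arm was clear of everything when I handed in.

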